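# Reset the data loggers in their dock

## Robot

A 6-joint arm with a two-finger parallel gripper is mounted at the origin on a cart in front of the work surface, level with it; the furniture and walls round the work are solid. World frame = base frame: x ahead of the robot, y to its left, z up, the work surface at z = 0. Lengths are in m, angles in rad, forces in N, time in s.
With the tool pointing down it reaches from about 0.425 to 0.95 m from the base axis. Payload 3.5 kg.
Tool frame: the origin (TCP) lies at the very end of the fingers, on their centre line; the grasp point (between the pads) lies 19 mm behind it; y points along the fingers, z is the direction in which the jaws open and shut, and the axes are right-handed (so a half turn about y gives the same grasp; the last joint's range is limited). The gripper opens to 85 mm and grips with 20 to 120 N. Pads are 22 mm wide; open, the fingers measure 114 mm over their backs; the gripper's body (76 mm by 85 mm) begins 54 mm behind the grasp point. The pads swing forward as they close: fully open they stand 13 mm farther back than shut.
Start: joints at [-1.431, 0.286, 1.577, -0, 1.279, -0.15], TCP at [0.193, -0.647, 0.231] pointing down, gripper open.
Joint ranges: [-2.77, 2.77], [-0.9, 2.22], [0.21, 2.48], [-1.53, 4.67], [0.24, 2.81], [-2.84, 2.84]. Speed limits (rad/s): [2.79, 2.79, 3.14, 3.14, 3.14, 3.14].

## Interface

Orientations are given as a unit quaternion [x, y, z, w].
In Python, from plant import ctrl, cams gives the robot as it stands.
- The arm moves only by the tool play_rows, never from a script. Its argument "steps" is a list of rows, each an object of numbers: "claw": the finger opening in cm, from 0 to 8.54; "tx", "ty", "tz": the shift along the tool's x, y, z in cm; "ax", "ay", "az": the turn, a rotation vector about the tool's x, y, z in degrees. A call has 1 to 12 rows; each row is the pose to reach, as a shift and turn from the pose commanded when the call began, along the tool's axes at that moment; what a row does not reach only later rows make up. A row lasts 1/12 s, in which the tool goes at most 41.7 mm and 7.16 degrees, less where a joint would pass 70% of its speed; a pose out of reach is approached as far as the arm can. A call with a gripper value outside its range is refused whole. The fingers move at their own pace and stop on an object; "grip_force" is the grip in N (left out, the last holds). Time passes only in rows, so rows that repeat a pose let the fingers close. It gives the time, the measured TCP pose, the force and the opening at its end, in the units of the state.
- ctrl.get_state(): the state, without advancing time (a new reading comes with each control period).
- cams.read_camera(name): name is "scene" or "side" or "wrist"; returns (picture, depth): 384x512x3 uint8, blue, green, red; 384x512 float32, m along the optical axis (not along the pixel's ray), 0 where there is no reading.
- cams.camera_model(name): a dict with "intrinsics" (3x3 intrinsics, pixels), "rvec" (rotation vector, rad) and "tvec" (3), from world to camera coordinates, as OpenCV has them; the wrist camera has in their place "tool_from_camera" (4x4, takes a point from camera to tool coordinates, whose origin is the TCP and whose axes are the tool frame's). Camera axes: x right, y down, z forward; pixel columns grow to the right and rows downward; lengths in m; the calibration is good to about 2 mm. A picture is of the moment at which its call begins: read the wrist's pose just before it. camera_model takes no time and is no camera call.
- ctrl.sign_off(): hands the job in, once; it reports no verdict.
The state is a dict: "time": time; "qpos": joint angles; "dq": joint speeds; "joint_efforts": joint torques, N m; "eef_pos": TCP position; "tcp_rot": TCP orientation; "contact_force": force on the tool from outside, world axes, zero at the start; "wrist_torque": the same for the moment, N m; "opening": opening from 0.0 (shut) to 1.0 (fully open).
Only numpy, scipy, OpenCV 4.12 (cv2) and the standard library are available. Lean on these libraries where they do the work, as an engineer would, in place of code of your own. Each camera call takes 0.05 s, during which the arm holds its last target.

## Task

Set each logger that stands on the worktop flat into the dock: the round one in the left bay, the square one in the middle, the oblong one in the long right bay (one may be missing). Once all are docked, use the stylus to push each one's recessed button fully down for a moment, working from left to right, and hang the stylus back in its stand. Last, press the dock's flat black key firmly with the fingertips until it stops giving, hold it for a moment without ramming it, and leave the loggers in their bays and the timer, carton and tape roll undisturbed.

Things in the scene. Friction and masses are not known exactly. Their poses are not given: they have to be found in the camera images.
- logger_round: loose data logger, round disc, 44 mm across, 30 mm tall, about 0.12 kg, white shell on a grey foot, standing flat; origin at the centre of its underside, z up. It may be absent.
- round_center (a point): centre of the round logger, half-way up (15 mm above its underside); grasp it across 44 mm
- round_button_top (a point): centre of the round logger's button face, in the middle of the top; it lies 6 mm down in a 10 mm wide recess in the top face. A fingertip does not fit
- round_button (a joint): travel of that spring button: 0 up, 0.004 m fully down; it takes 1 N to start and 3 N to bottom, and springs back
- bay_round (a point): centre of the floor of the dock's left-hand bay (its own +y end), 52 x 52 mm inside, for the round logger; 6 mm above the worktop, with a 6 mm high rim round it that is open for 28 mm in the middle of its front and back (its -x and +x sides) for the fingers. Its axes are the dock's, z up
- logger_square: loose data logger, square block, 44 x 44 mm, 30 mm tall, about 0.12 kg, white shell on a grey foot, standing flat; origin at the centre of its underside, z up. It may be absent.
- square_center (a point): centre of the square logger, half-way up (15 mm above its underside); grasp it across 44 mm (its x)
- square_button_top (a point): centre of the square logger's button face, 10 mm from the middle along its +x; it lies 6 mm down in a 10 mm wide recess in the top face. A fingertip does not fit
- square_button (a joint): travel of that spring button: 0 up, 0.004 m fully down; it takes 1 N to start and 3 N to bottom, and springs back
- bay_square (a point): centre of the floor of the dock's middle bay, 52 x 52 mm inside, for the square logger; 6 mm above the worktop, with a 6 mm high rim round it that is open for 28 mm in the middle of its front and back (its -x and +x sides) for the fingers. Its axes are the dock's, z up
- logger_oblong: loose data logger, oblong block, 44 mm (its x) x 64 mm (its y), 30 mm tall, about 0.12 kg, white shell on a grey foot, standing flat; origin at the centre of its underside, z up. It may be absent.
- oblong_center (a point): centre of the oblong logger, half-way up (15 mm above its underside); grasp it across 44 mm (its x)
- oblong_button_top (a point): centre of the oblong logger's button face, 18 mm from the middle along its +y; it lies 6 mm down in a 10 mm wide recess in the top face. A fingertip does not fit
- oblong_button (a joint): travel of that spring button: 0 up, 0.004 m fully down; it takes 1 N to start and 3 N to bottom, and springs back
- bay_oblong (a point): centre of the floor of the dock's right-hand, long bay, 52 mm (x) by 72 mm (y) inside, for the oblong logger; 6 mm above the worktop, with a 6 mm high rim round it that is open for 28 mm in the middle of its front and back (its -x and +x sides) for the fingers. Its axes are the dock's, z up
- start_key: flat black membrane key, 18 x 24 mm, in front of the long bay, on the dock's white panel; gives about 1 mm. It registers from 4 N held for 0.2 s and is damaged above 40 N
- key_top (a point): centre of that key's top face, 2.5 mm above the panel. The dock is a fixed grey base 138 mm (x) x 200 mm (y), turned a little from start to start, x away from the robot: three bays side by side along y at the back, a white panel 18 mm high along the front edge with its back 66 mm from the bays' centres
- stylus: loose stylus standing in its stand, 82 mm long, 0.04 kg; origin at its tip, z up along it: a bare steel pin 5 mm thick for the lowest 38 mm, a 24 mm collar from 38 to 41 mm, a grip neck 12 mm thick from 41 to 75 mm, and a 24 mm head from 75 to 82 mm
- stylus_neck (a point): middle of the stylus's grip neck, 58 mm above its tip
- stylus_tip (a point): the stylus's lower end
- stand_mouth (a point): mouth of the hole in the top of the stylus stand (fixed grey block 50 x 50 x 45 mm on a 64 mm foot), 45 mm above the worktop; the hole is 10 mm wide and 41 mm deep, and the stylus hangs in it with its collar on the top face, tip 7 mm above the worktop
- timer: lab timer, 66 x 62 x 22 mm, a bystander; origin under its centre
- carton: small carton, 50 x 55 x 70 mm, a bystander; origin under its centre. It stands left of the microscope, whose base begins at x = 0.53, y = -0.03 and whose eyepieces overhang at x from 0.48, y 0.09 to 0.23, z from 0.36 m: keep arm and wrist clear of them
- tape: roll of tape, 75 mm across, 19 mm high, a bystander; origin under its centre

How it is judged:
On the way, in this order (a step that is already met when the one before it is completed fails the run):
1. every logger that is there sits flat in its own bay and is released (horizontal distance between round_center and bay_round below 0.01 m and height (world z) of each of round_center, square_center, oblong_center below 0.0235 m and angle between each of round_center, square_center, oblong_center's own z axis and vertical below 0.07 rad and horizontal distance between square_center and bay_square below 0.01 m and horizontal distance between oblong_center and bay_oblong below 0.01 m and contact force between each of logger_round, logger_square, logger_oblong and the fingers below 0.3 N), for 0.2 s.
2. the round logger's button is pushed down with the stylus while the logger sits in its bay (value of joint round_button above 0.003 m and contact force between stylus and logger_round above 0.5 N and horizontal distance between round_center and bay_round below 0.01 m and height (world z) of round_center below 0.0235 m and angle between round_center's own z axis and vertical below 0.07 rad), for 0.2 s.
3. the square logger's button is pushed down with the stylus while the logger sits in its bay (value of joint square_button above 0.003 m and contact force between stylus and logger_square above 0.5 N and horizontal distance between square_center and bay_square below 0.01 m and height (world z) of square_center below 0.0235 m and angle between square_center's own z axis and vertical below 0.07 rad), for 0.2 s.
4. the oblong logger's button is pushed down with the stylus while the logger sits in its bay (value of joint oblong_button above 0.003 m and contact force between stylus and logger_oblong above 0.5 N and horizontal distance between oblong_center and bay_oblong below 0.01 m and height (world z) of oblong_center below 0.0235 m and angle between oblong_center's own z axis and vertical below 0.07 rad), for 0.2 s.
5. the stylus hangs in its stand, released (horizontal distance between stylus_tip and stand_mouth below 0.006 m and height (world z) of stylus_tip below 0.012 m and angle between stylus_tip's own z axis and vertical below 0.12 rad and contact force between stylus and the fingers below 0.3 N), for 0.2 s.
6. the membrane key is pressed with the fingers with more than 4 N (contact force between start_key and the fingers above 4 N and horizontal distance between stylus_tip and stand_mouth below 0.006 m and height (world z) of stylus_tip below 0.012 m and angle between stylus_tip's own z axis and vertical below 0.12 rad), for 0.2 s.
At the end, for the whole second after the job is handed in: every logger that is there rests flat in its own bay (centre within 10 mm of the bay's centre, down on its floor, tilt under 0.07 rad), the stylus hangs upright in its stand (tip within 6 mm of the hole's axis and under 12 mm above the worktop), all at rest and released (horizontal distance between round_center and bay_round below 0.01 m and height (world z) of each of round_center, square_center, oblong_center below 0.0235 m and angle between each of round_center, square_center, oblong_center's own z axis and vertical below 0.07 rad and horizontal distance between square_center and bay_square below 0.01 m and horizontal distance between oblong_center and bay_oblong below 0.01 m and horizontal distance between stylus_tip and stand_mouth below 0.006 m and height (world z) of stylus_tip below 0.012 m and angle between stylus_tip's own z axis and vertical below 0.12 rad and linear speed of each of logger_round, logger_square, logger_oblong, stylus below 0.02 m/s); the robot touches nothing.
It fails at once if the membrane key is pressed with more than 40 N (contact force between start_key and anything else above 40 N).
It fails at once if the timer is moved more than 30 mm (distance of timer from where it was at the start of the episode above 0.03 m).
It fails at once if the carton is moved more than 30 mm (distance of carton from where it was at the start of the episode above 0.03 m).
It fails at once if the tape is moved more than 30 mm (distance of tape from where it was at the start of the episode above 0.03 m).
Of logger_round, logger_square, logger_oblong only 2 to 3 are there at a start; the rules pass over those that are not, and their reading is None.
At some moment in a run one of logger_round, logger_square, logger_oblong may be knocked a few centimetres aside while the robot is not near it.
Once in a run the grip may slacken for a moment while it holds something.
It also fails if it takes over 200 s, if anything falls off the work surface, if the arm or the gripper's body presses on something with over 40 N, if the wrist force passes 120 N, or if a joint passes its speed limit or range.

## Working session

There is one attempt and no reset: what is moved stays moved. The work goes in short steps, Python scripts to look and compute and a tool call to move; the robot and the scene stay as the last step left them, time stands still between calls to the robot, and variables do not carry over. Pictures are saved under pics/ and viewed, and the job is handed in when it is done.

Besides the shell and the picture viewer there is one more tool, called after ">>>" as name(argument=value, ...), one argument or row to a line, values as JSON. play_rows: Moves the arm, as the interface text tells. Its arguments: {"type":"object","properties":{"steps":{"type":"array","items":{"type":"object","properties":{"claw":{"type":"number"},"tx":{"type":"number"},"ty":{"type":"number"},"tz":{"type":"number"},"ax":{"type":"number"},"ay":{"type":"number"},"az":{"type":"number"}}}},"grip_force":{"type":"number"}},"required":["steps"]}

```bash
ls; mkdir -p pics; cat > h.py <<'E'
import numpy as np, cv2
from plant import ctrl, cams
from scipy.spatial.transform import Rotation as R
def st(): return ctrl.get_state()
def cam(name):
    s=st(); img,d=cams.read_camera(name); m=cams.camera_model(name)
    K=np.array(m["intrinsics"])
    if name=="wrist":
        T=np.array(m["tool_from_camera"]); Rt=R.from_quat(s["tcp_rot"]).as_matrix()
        Rc=Rt@T[:3,:3]; c=Rt@T[:3,3]+np.array(s["eef_pos"])
    else:
        A=cv2.Rodrigues(np.array(m["rvec"],float))[0]; Rc=A.T; c=-A.T@np.array(m["tvec"],float).ravel()
    return img,d,K,Rc,c
def ray(K,Rc,c,uv,z):
    uv=np.atleast_2d(uv).astype(float)
    v=np.c_[(uv[:,0]-K[0,2])/K[0,0],(uv[:,1]-K[1,2])/K[1,1],np.ones(len(uv))]@Rc.T
    return c+v*((z-c[2])/v[:,2])[:,None]
def cloud(d,K,Rc,c):
    v,u=np.mgrid[:d.shape[0],:d.shape[1]]
    p=np.stack([(u-K[0,2])/K[0,0]*d,(v-K[1,2])/K[1,1]*d,d],-1)@Rc.T+c
    p[d<=0]=np.nan
    return p
def proj(K,Rc,c,P):
    q=(np.atleast_2d(P)-c)@Rc; return np.c_[q[:,0]/q[:,2]*K[0,0]+K[0,2],q[:,1]/q[:,2]*K[1,1]+K[1,2]]
def tool(P=None,s=None):
    s=s or st(); return (R.from_quat(s["tcp_rot"]).as_matrix().T@(np.array(P)-s["eef_pos"]))*100
E
python3 - <<'E'
from h import *
s=st();print(s); print(R.from_quat(s["tcp_rot"]).as_matrix().round(3))
for n in("scene","side","wrist"):
    img,d,K,Rc,c=cam(n); cv2.imwrite(f"pics/{n}0.png",img); np.savez(f"{n}0.npz",img=img,d=d,K=K,Rc=Rc,c=c); print(n,c,Rc[:,2],K[0,0])
E
```

```text
pics
{'time': 0.0, 'qpos': array([-1.43099651e+00,  2.87214857e-01,  1.57817957e+00, -2.90148270e-06,
        1.27855861e+00, -1.49971438e-01]), 'dq': array([ 5.59737110e-04,  2.98201322e-05,  9.47334085e-04, -1.43249470e-03,
       -7.99452038e-04,  7.26476914e-04]), 'joint_efforts': array([ 6.33686886e-04, -4.05981088e+01, -2.92625159e+01, -8.54804603e-05,
        5.92424491e-03,  1.11855289e-05]), 'eef_pos': array([ 0.19282457, -0.64619559,  0.22991297]), 'tcp_rot': array([-0.10208851,  0.700532  , -0.69886297,  0.10209503]), 'contact_force': array([ 0.00114459, -0.19327945,  0.82363631]), 'wrist_torque': array([ 0.05106541, -0.07780329, -0.0035663 ]), 'opening': 1.0016336190129518}
[[-0.958 -0.     0.286]
 [-0.286  0.002 -0.958]
 [-0.    -1.    -0.002]]
scene [-0.37567917  0.60469306  0.90192361] [ 0.659616   -0.49934301 -0.56175021] 468.95568201653566
side [-0.01674135 -1.24198283  0.61204938] [ 0.42411519  0.81450673 -0.39585993] 475.19841244157135
wrist [ 0.27574957 -0.62209819  0.3724065 ] [-0.31512321 -0.09191615 -0.94458921] 331.8756604042129
```

View pics/scene0.png

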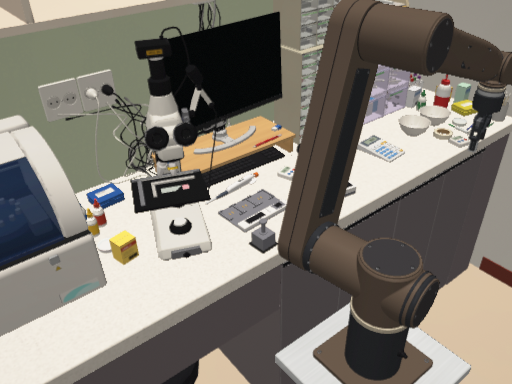

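View pics/side0.png

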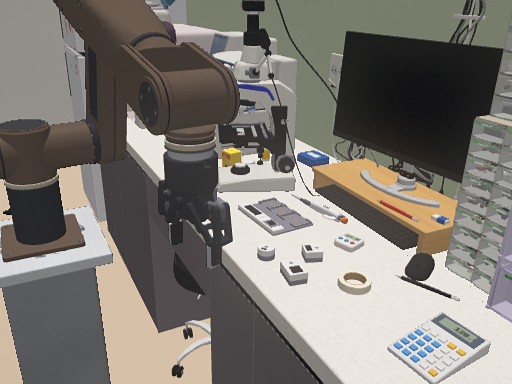

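View pics/wrist0.png

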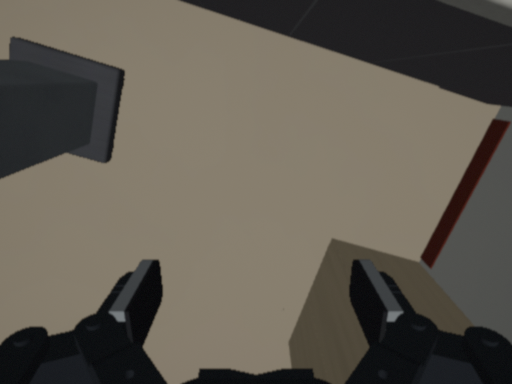

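Side view: the dock is at about (275,212). The round logger is at (265,251), the square at (312,251) and the oblong at (293,270). The timer is at (349,241), the tape at (354,283) and the yellow carton at (230,157). The scene view shows the stylus stand at (263,237).

```bash
python3 - <<'E'
from h import *
for n,pts in(("side",dict(round=(265,249),square=(312,249),obl=(293,268),timer=(349,241),tape=(344,283),dock=(275,212),d1=(262,216),pan=(262,215),car=(230,157))),("scene",dict(dock=(252,208),stand=(263,238),styl=(263,222)))):
    z=np.load(n+"0.npz"); P=cloud(z["d"],z["K"],z["Rc"],z["c"])
    for k,(u,v) in pts.items(): print(n,k,P[v,u].round(3))
    im=z["img"]
    a=im[190:310,220:400] if n=="side" else im[180:260,200:320]
    cv2.imwrite(f"pics/{n}z.png",cv2.resize(a,None,fx=4,fy=4,interpolation=cv2.INTER_CUBIC))
E
```

```text
side round [ 0.481 -0.358  0.031]
side square [ 0.585 -0.408  0.031]
side obl [ 0.498 -0.46   0.03 ]
side timer [ 0.708 -0.396  0.018]
side tape [ 0.578 -0.546  0.018]
side dock [ 0.636 -0.136  0.004]
side d1 [ 0.573 -0.17   0.019]
side pan [ 0.578 -0.16   0.017]
side car [0.664 0.247 0.054]
scene dock [ 0.625 -0.149  0.005]
scene stand [ 0.443 -0.048  0.045]
scene styl [ 0.458 -0.061  0.088]
```

View pics/sidez.png

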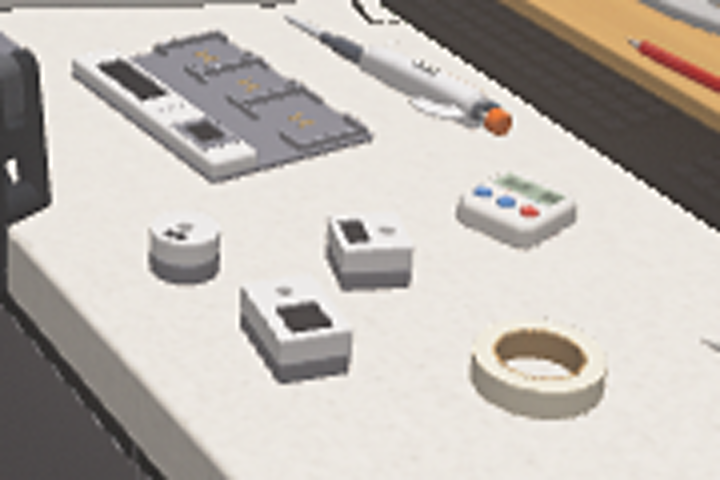

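View pics/scenez.png

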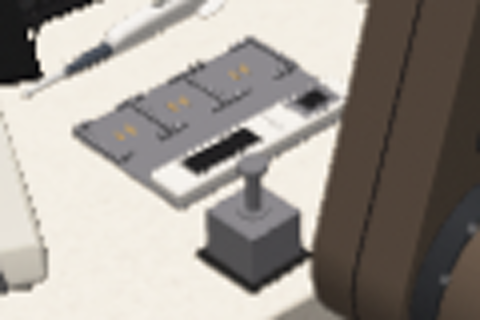

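All three loggers are there, so I'll move the wrist camera over them.

```bash
cat >> h.py <<'E'
def Rdown(yaw):
    a=np.radians(yaw); z=np.array([np.cos(a),np.sin(a),0]); y=np.array([0,0,-1.]); return np.c_[np.cross(y,z),y,z]
def plan(P,yaw=None):
    s=st(); R0=R.from_quat(s["tcp_rot"]).as_matrix(); 
    print("t=%.1f pos"%s["time"],np.round(s["eef_pos"],4),"yaw %.2f"%np.degrees(np.arctan2(R0[1,2],R0[0,2])),"F",np.round(s["contact_force"],1),"open %.2f"%s["opening"])
    print("  shift cm",((R0.T@(np.array(P)-s["eef_pos"]))*100).round(2), "turn", np.degrees(R.from_matrix(R0.T@Rdown(yaw)).as_rotvec()).round(2) if yaw is not None else "")
E
python3 -c "
from h import *
plan((.55,-.37,.3),-35)"
```

```text
t=0.1 pos [ 0.1928 -0.6463  0.2302] yaw -73.39 F [ 0.8 -0.2 -0.5] open 1.00
  shift cm [-42.12  -6.94 -16.29] turn [  0.1  -38.39  -0.05]
```

>>> play_rows(
  steps=[
    {"tx": -4, "ty": -3, "tz": -1.5, "ay": -4},
    {"tx": -8, "ty": -6, "tz": -3, "ay": -8},
    {"tx": -12, "ty": -7, "tz": -4.6, "ay": -12},
    {"tx": -16, "ty": -7, "tz": -6.2, "ay": -16},
    {"tx": -20, "ty": -7, "tz": -7.7, "ay": -20},
    {"tx": -24, "ty": -7, "tz": -9.3, "ay": -24},
    {"tx": -28, "ty": -7, "tz": -10.8, "ay": -28},
    {"tx": -32, "ty": -7, "tz": -12.4, "ay": -32},
    {"tx": -36, "ty": -7, "tz": -14, "ay": -36},
    {"tx": -39, "ty": -7, "tz": -15, "ay": -38.4},
    {"tx": -42.1, "ty": -7, "tz": -16.3, "ay": -38.4},
    {"tx": -42.1, "ty": -7, "tz": -16.3, "ay": -38.4},
  ],
)

```text
invalid input at $.steps[0]: expected keys claw, tx, ty, tz, ax, ay, az
```

>>> play_rows(
  steps=[
    {},
    {},
    {},
  ],
)

```text
invalid input at $.steps[0]: expected keys claw, tx, ty, tz, ax, ay, az
```

```bash
python3 - <<'E'
from h import *
plan((.55,-.37,.3),-35)
for n in("wrist","side","scene"):
    img,d,K,Rc,c=cam(n); cv2.imwrite(f"pics/{n}1.png",img); np.savez(f"{n}1.npz",img=img,d=d,K=K,Rc=Rc,c=c)
E
```

```text
t=0.1 pos [ 0.1928 -0.6463  0.2302] yaw -73.39 F [ 0.8 -0.2 -0.5] open 1.00
  shift cm [-42.12  -6.94 -16.29] turn [  0.1  -38.39  -0.05]
```

View pics/wrist1.png

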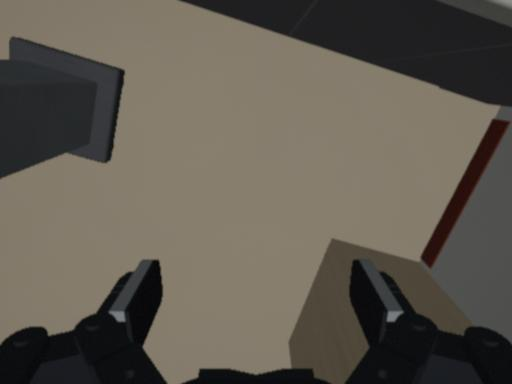

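View pics/side1.png

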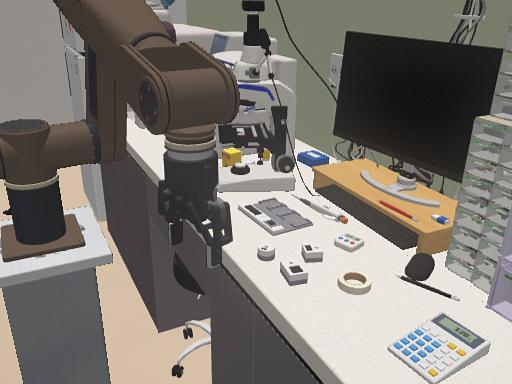

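Nothing moved, because every row needs all seven keys.

>>> play_rows(
  steps=[
    {"claw": 8.5, "tx": -8, "ty": -6, "tz": -3, "ax": 0, "ay": -8, "az": 0},
    {"claw": 8.5, "tx": -16, "ty": -7, "tz": -6.2, "ax": 0, "ay": -16, "az": 0},
    {"claw": 8.5, "tx": -24, "ty": -7, "tz": -9.3, "ax": 0, "ay": -24, "az": 0},
    {"claw": 8.5, "tx": -32, "ty": -7, "tz": -12.4, "ax": 0, "ay": -32, "az": 0},
    {"claw": 8.5, "tx": -42.1, "ty": -7, "tz": -16.3, "ax": 0, "ay": -38.4, "az": 0},
    {"claw": 8.5, "tx": -42.1, "ty": -7, "tz": -16.3, "ax": 0, "ay": -38.4, "az": 0},
    {"claw": 8.5, "tx": -42.1, "ty": -7, "tz": -16.3, "ax": 0, "ay": -38.4, "az": 0},
    {"claw": 8.5, "tx": -42.1, "ty": -7, "tz": -16.3, "ax": 0, "ay": -38.4, "az": 0},
    {"claw": 8.5, "tx": -42.1, "ty": -7, "tz": -16.3, "ax": 0, "ay": -38.4, "az": 0},
    {"claw": 8.5, "tx": -42.1, "ty": -7, "tz": -16.3, "ax": 0, "ay": -38.4, "az": 0},
    {"claw": 8.5, "tx": -42.1, "ty": -7, "tz": -16.3, "ax": 0, "ay": -38.4, "az": 0},
    {"claw": 8.5, "tx": -42.1, "ty": -7, "tz": -16.3, "ax": 0, "ay": -38.4, "az": 0},
  ],
)

```text
time: 1.3
eef_pos: [0.5543, -0.3656, 0.302]
tcp_rot: [0.327, -0.626, 0.626, -0.33]
contact_force: [-0.9, 0.7, 0.6]
opening: 0.993
```

>>> play_rows(
  steps=[
    {"claw": 8.5, "tx": 0, "ty": 0, "tz": 0, "ax": 0, "ay": 0, "az": 0},
    {"claw": 8.5, "tx": 0, "ty": 0, "tz": 0, "ax": 0, "ay": 0, "az": 0},
    {"claw": 8.5, "tx": 0, "ty": 0, "tz": 0, "ax": 0, "ay": 0, "az": 0},
  ],
)

```text
time: 1.55
eef_pos: [0.5488, -0.3712, 0.301]
tcp_rot: [-0.326, 0.628, -0.627, 0.326]
contact_force: [-0.9, -0.1, -0.2]
opening: 0.993
```

```bash
cat > snap.py <<'E'
import sys
from h import *
t=sys.argv[1]
for n in sys.argv[2:]:
    img,d,K,Rc,c=cam(n); cv2.imwrite(f"pics/{n}{t}.png",img); np.savez(f"{n}{t}.npz",img=img,d=d,K=K,Rc=Rc,c=c)
E
python3 -c "
from h import *
plan((.55,-.37,.3),-35)"; python3 snap.py 1 wrist side scene
```

```text
t=1.6 pos [ 0.5488 -0.3712  0.301 ] yaw -35.07 F [-0.9 -0.1 -0.2] open 0.99
  shift cm [-0.17  0.1   0.03] turn [ 0.04 -0.07  0.02]
```

View pics/wrist1.png

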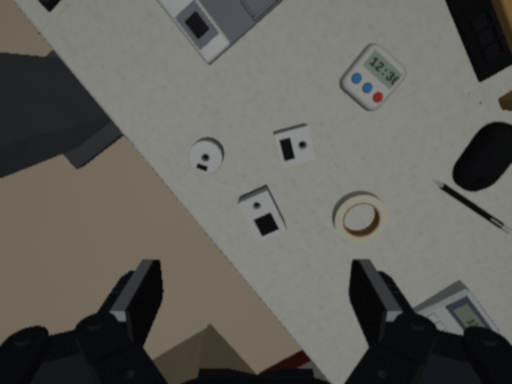

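View pics/side1.png

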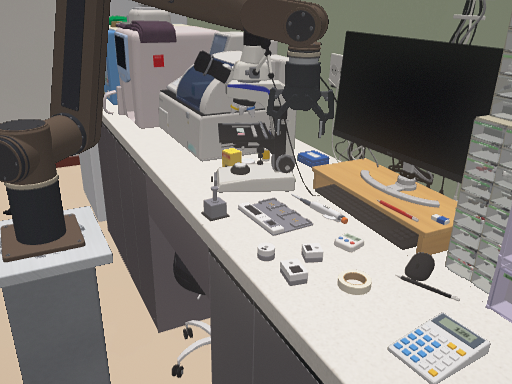

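Wrist: round at (207,156), square at (294,145) with its button at (303,144), oblong at (262,212) with its button at (257,206). Tape at (360,217), timer at (374,77), key at (197,25). The side view now shows the stylus stand at (215,205).

```bash
cat >> h.py <<'E'
def load(n): z=np.load(n+".npz"); return z["img"],z["d"],z["K"],z["Rc"],z["c"]
def tops(data,z=0.03,lo=0.024,hi=0.036,minA=150,show=None):
    img,d,K,Rc,c=data; P=cloud(d,K,Rc,c); m=((P[...,2]>lo)&(P[...,2]<hi)).astype(np.uint8)
    m=cv2.morphologyEx(m,cv2.MORPH_OPEN,np.ones((3,3),np.uint8))
    out=[]
    for k in cv2.findContours(m,cv2.RETR_EXTERNAL,cv2.CHAIN_APPROX_NONE)[0]:
        if cv2.contourArea(k)<minA: continue
        w=ray(K,Rc,c,k[:,0],z)[:,:2]
        (cx,cy),(a,b),ang=cv2.minAreaRect((w*1000).astype(np.float32))
        out.append((cx,cy,a,b,ang,k[:,0].mean(0).round(),np.nanmean(P[...,2][cv2.drawContours(np.zeros_like(m),[k],-1,1,-1)>0])))
    return out
E
python3 - <<'E'
from h import *
for t in tops(load("wrist1")): print([np.round(x,1) for x in t[:6]], t[6])
D=load("wrist1"); P=cloud(*D[1:])
for uv in((303,144),(257,206),(207,156),(374,77),(345,217),(150,200)): print(uv,P[uv[1],uv[0]].round(4))
E
```

```text
[np.float64(668.4), np.float64(-768.4), np.float64(44.8), np.float64(104.1), np.float64(4.9), array([470., 312.])] 0.028593094114013246
[np.float64(504.4), np.float64(-450.9), np.float64(65.6), np.float64(44.7), np.float64(80.1), array([262., 215.])] 0.029349305389485183
[np.float64(492.0), np.float64(-342.9), np.float64(43.0), np.float64(42.1), np.float64(53.0), array([205., 157.])] 0.029052606457608966
[np.float64(792.7), np.float64(-553.8), np.float64(79.4), np.float64(47.3), np.float64(31.3), array([492., 156.])] 0.030771412385261487
[np.float64(591.8), np.float64(-396.4), np.float64(44.7), np.float64(43.9), np.float64(70.2), array([294., 146.])] 0.02929270396136928
(303, 144) [ 0.6023 -0.402   0.023 ]
(257, 206) [ 0.5049 -0.4387  0.0202]
(207, 156) [ 0.4926 -0.3439  0.0235]
(374, 77) [ 0.7162 -0.3835  0.0185]
(345, 217) [ 0.5951 -0.5327  0.    ]
(150, 200) [-0.0619 -0.4487 -0.899 ]
```

Measured tops are 65.6x44.7, 43x42 and 44.7x43.9 mm at z≈0.03, which fits the given sizes. Next I'll look at the dock.

```bash
python3 -c "
from h import *
plan((.56,-.06,.30),-8)"
```

```text
t=1.7 pos [ 0.5486 -0.3716  0.3012] yaw -35.13 F [-0.3 -0.9  0.9] open 1.00
  shift cm [-26.14   0.12 -16.99] turn [ 2.000e-02 -2.713e+01  0.000e+00]
```

>>> play_rows(
  steps=[
    {"claw": 7, "tx": -4, "ty": 0, "tz": -2.6, "ax": 0, "ay": -4, "az": 0},
    {"claw": 7, "tx": -8, "ty": 0, "tz": -5.2, "ax": 0, "ay": -8, "az": 0},
    {"claw": 7, "tx": -12, "ty": 0, "tz": -7.8, "ax": 0, "ay": -12, "az": 0},
    {"claw": 7, "tx": -16, "ty": 0, "tz": -10.4, "ax": 0, "ay": -16, "az": 0},
    {"claw": 7, "tx": -20, "ty": 0, "tz": -13, "ax": 0, "ay": -20, "az": 0},
    {"claw": 7, "tx": -23, "ty": 0, "tz": -15, "ax": 0, "ay": -24, "az": 0},
    {"claw": 7, "tx": -26.1, "ty": 0, "tz": -17, "ax": 0, "ay": -27.1, "az": 0},
    {"claw": 7, "tx": -26.1, "ty": 0, "tz": -17, "ax": 0, "ay": -27.1, "az": 0},
    {"claw": 7, "tx": -26.1, "ty": 0, "tz": -17, "ax": 0, "ay": -27.1, "az": 0},
    {"claw": 7, "tx": -26.1, "ty": 0, "tz": -17, "ax": 0, "ay": -27.1, "az": 0},
    {"claw": 7, "tx": -26.1, "ty": 0, "tz": -17, "ax": 0, "ay": -27.1, "az": 0},
  ],
)

```text
time: 2.62
eef_pos: [0.5601, -0.0603, 0.3014]
tcp_rot: [0.464, -0.533, 0.534, -0.464]
contact_force: [-0.0, -1.0, 0.1]
opening: 0.82
```

```bash
python3 -c "
from h import *
plan((.56,-.06,.30),-8)"; python3 snap.py 2 wrist side scene
```

```text
t=2.6 pos [ 0.5601 -0.0603  0.3014] yaw -7.98 F [-0.  -1.   0.1] open 0.82
  shift cm [-0.03  0.14 -0.01] turn [-0.01  0.02  0.04]
```

View pics/wrist2.png

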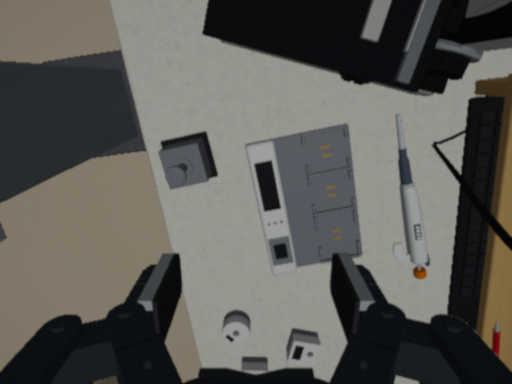

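Wrist 2: dock corners about (248,145), (347,125), (361,256), (275,272). Key at (280,250), stand top at (185,163) with the stylus head at (177,175).

```bash
python3 - <<'E'
from h import *
img,d,K,Rc,c=load("wrist2"); P=cloud(d,K,Rc,c)
for uv in((262,185),(275,160),(345,128),(310,170),(300,250),(280,250),(330,190),(240,200),(200,150),(177,175),(190,160)): print(uv,P[uv[1],uv[0]].round(4),img[uv[1],uv[0]])
cv2.imwrite("pics/w2z.png",cv2.resize(img[110:290,230:375],None,fx=3.3,fy=3.3,interpolation=cv2.INTER_CUBIC))
h=P[...,2]
cv2.imwrite("pics/w2h.png",cv2.resize(np.clip(np.nan_to_num(h)*5000+50,0,255).astype(np.uint8)[110:290,140:375],None,fx=3.3,fy=3.3,interpolation=cv2.INTER_NEAREST))
E
```

```text
(262, 185) [ 0.5631 -0.1129  0.0188] [20 17 16]
(275, 160) [ 0.5846 -0.0817  0.0167] [144 145 143]
(345, 128) [ 0.6794 -0.0537  0.0109] [86 80 77]
(310, 170) [ 0.6304 -0.1048  0.0061] [91 85 83]
(300, 250) [ 0.6051 -0.2251  0.0066] [94 88 85]
(280, 250) [ 0.5757 -0.2135  0.0199] [20 17 16]
(330, 190) [ 0.6554 -0.1373  0.0065] [94 88 86]
(240, 200) [ 0.5285 -0.1369 -0.    ] [144 150 151]
(200, 150) [ 0.4935 -0.0509  0.0381] [49 46 44]
(177, 175) [ 0.473  -0.0654  0.0898] [94 89 86]
(190, 160) [ 0.4803 -0.0601  0.0451] [89 84 82]
```

View pics/w2z.png

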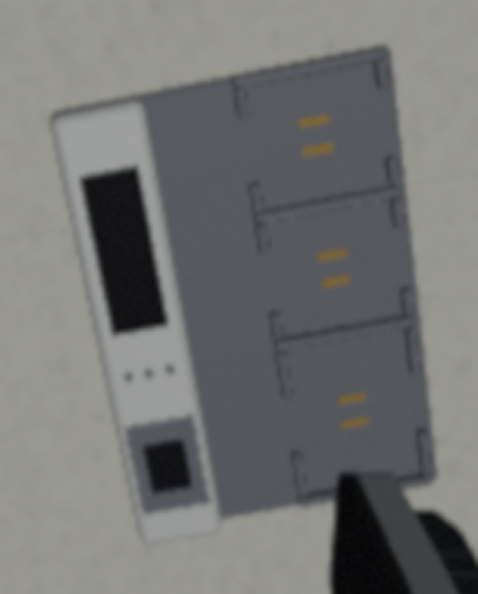

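View pics/w2h.png

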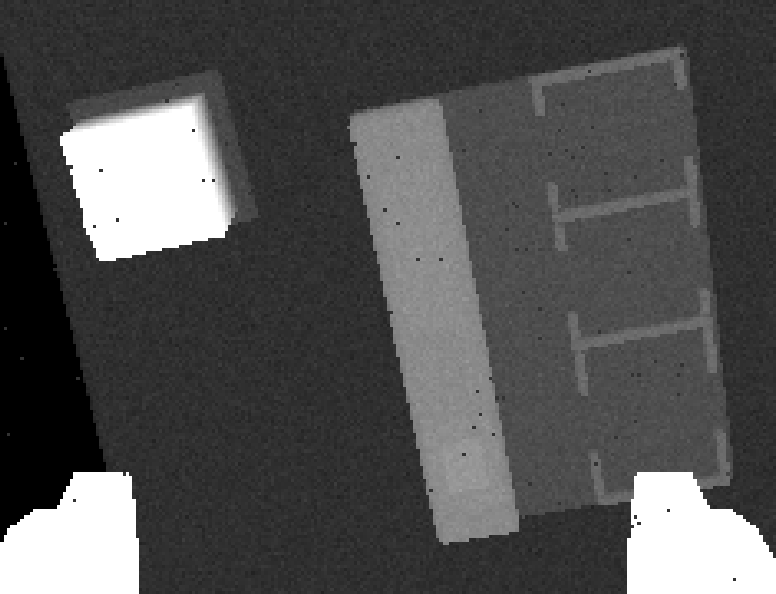

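```bash
python3 - <<'E'
from h import *
img,d,K,Rc,c=load("wrist2"); P=cloud(d,K,Rc,c); h=P[...,2]
reg=np.zeros(h.shape,bool); reg[115:278,236:370]=1
pan=(reg&(h>.0145)&(h<.024)).astype(np.uint8)
n,lab,stt,_=cv2.connectedComponentsWithStats(pan); i=1+np.argmax(stt[1:,4]); pan=(lab==i)
k=max(cv2.findContours(pan.astype(np.uint8),0,1)[0],key=cv2.contourArea)[:,0]
print("panel",cv2.minAreaRect((ray(K,Rc,c,k,.018)[:,:2]*1000).astype(np.float32)))
base=(reg&(h>.0035)&(h<.024)).astype(np.uint8); base[240:,340:]=0
# edges: fit yaw with contour of panel long edge
w=ray(K,Rc,c,k,.018)[:,:2]
rim=reg&(h>.0092)&(h<.0142); v,u=np.nonzero(rim); W=ray(K,Rc,c,np.c_[u,v],.012)[:,:2]
for yaw in (-2,-1,0,1,2,3,4,5,6):
    a=np.radians(yaw); ex=np.array([np.cos(a),np.sin(a)]); ey=np.array([-ex[1],ex[0]])
    X=W@ex*1000; Hh=np.histogram(X,np.arange(560,720,2))[0]; Y=W@ey*1000; Hy=np.histogram(Y,np.arange(-300,0,2))[0]
    print(yaw,(Hh**2).sum(),(Hy**2).sum())
E
```

```text
panel ((572.3251342773438, -153.7323455810547), (37.51310348510742, 198.4700469970703), 3.3350183963775635)
-2 21810 23969
-1 23638 25519
0 25855 27645
1 29780 30207
2 36512 32021
3 46089 33351
4 45358 32215
5 36491 28921
6 29806 26417
```

```bash
python3 - <<'E'
from h import *
img,d,K,Rc,c=load("wrist2"); P=cloud(d,K,Rc,c); h=P[...,2]
reg=np.zeros(h.shape,bool); reg[115:278,236:370]=1; reg[240:,335:]=0
for yaw in(3.0,3.4,3.8):
    a=np.radians(yaw); ex=np.array([np.cos(a),np.sin(a)]); ey=np.array([-ex[1],ex[0]])
    rim=reg&(h>.0092)&(h<.0142); v,u=np.nonzero(rim); W=ray(K,Rc,c,np.c_[u,v],.012)[:,:2]*1000
    X=W@ex;Y=W@ey
    print(yaw,[(b,n) for b,n in zip(range(600,720,2),np.histogram(X,np.arange(600,722,2))[0]) if n>14])
    print([(b,n) for b,n in zip(range(-300,0,2),np.histogram(Y,np.arange(-300,2,2))[0]) if n>14])
    for lo,hi,z in((.0145,.024,.018),(.004,.0142,.006)):
        m=reg&(h>lo)&(h<hi); v,u=np.nonzero(m); W=ray(K,Rc,c,np.c_[u,v],z)[:,:2]*1000
        print("ext",z,np.percentile(W@ex,[.3,99.7]).round(1),np.percentile(W@ey,[.3,99.7]).round(1))
E
```

```text
3.0 [(618, np.int64(84)), (620, np.int64(98)), (622, np.int64(36)), (624, np.int64(19)), (626, np.int64(21)), (628, np.int64(16)), (630, np.int64(23)), (632, np.int64(17)), (634, np.int64(20)), (638, np.int64(15)), (642, np.int64(15)), (644, np.int64(18)), (648, np.int64(17)), (652, np.int64(19)), (656, np.int64(16)), (660, np.int64(18)), (664, np.int64(15)), (668, np.int64(18)), (672, np.int64(28)), (674, np.int64(87)), (676, np.int64(71))]
[(-204, np.int64(30)), (-202, np.int64(56)), (-200, np.int64(54)), (-146, np.int64(33)), (-144, np.int64(65)), (-142, np.int64(55)), (-90, np.int64(17)), (-88, np.int64(72)), (-86, np.int64(89))]
ext 0.018 [544.8 582.2] [-281.9  -85.3]
ext 0.006 [544.9 681.1] [-282.4  -84.8]
3.4 [(616, np.int64(52)), (618, np.int64(109)), (620, np.int64(57)), (622, np.int64(18)), (624, np.int64(23)), (628, np.int64(24)), (630, np.int64(18)), (632, np.int64(19)), (636, np.int64(16)), (640, np.int64(16)), (644, np.int64(18)), (648, np.int64(16)), (652, np.int64(15)), (654, np.int64(17)), (658, np.int64(18)), (662, np.int64(16)), (666, np.int64(17)), (668, np.int64(
[... 409 characters left out ...]
6)), (620, np.int64(21)), (622, np.int64(19)), (624, np.int64(19)), (626, np.int64(17)), (628, np.int64(22)), (630, np.int64(19)), (634, np.int64(19)), (638, np.int64(16)), (642, np.int64(17)), (644, np.int64(16)), (648, np.int64(16)), (650, np.int64(15)), (654, np.int64(16)), (658, np.int64(16)), (662, np.int64(15)), (666, np.int64(18)), (668, np.int64(15)), (670, np.int64(37)), (672, np.int64(87)), (674, np.int64(63))]
[(-212, np.int64(55)), (-210, np.int64(57)), (-208, np.int64(30)), (-154, np.int64(66)), (-152, np.int64(63)), (-150, np.int64(26)), (-98, np.int64(47)), (-96, np.int64(74)), (-94, np.int64(63))]
ext 0.018 [542.3 579.5] [-289.8  -93.1]
ext 0.006 [541.9 678.7] [-290.9  -93.5]
```

Dock yaw is about 3.4°. I'll take a closer look to pin down the bays.

```bash
python3 -c "
from h import *
plan((.60,-.12,.15),3.4)"
```

```text
t=2.8 pos [ 0.5602 -0.0607  0.3012] yaw -8.04 F [ 0.1 -0.4  0.3] open 0.82
  shift cm [ 5.31 15.12  4.78] turn [ 1.000e-02 -1.144e+01  1.000e-02]
```

>>> play_rows(
  steps=[
    {"claw": 8.5, "tx": 5.3, "ty": 15.1, "tz": 4.8, "ax": 0, "ay": -11.4, "az": 0},
    {"claw": 8.5, "tx": 5.3, "ty": 15.1, "tz": 4.8, "ax": 0, "ay": -11.4, "az": 0},
    {"claw": 8.5, "tx": 5.3, "ty": 15.1, "tz": 4.8, "ax": 0, "ay": -11.4, "az": 0},
    {"claw": 8.5, "tx": 5.3, "ty": 15.1, "tz": 4.8, "ax": 0, "ay": -11.4, "az": 0},
    {"claw": 8.5, "tx": 5.3, "ty": 15.1, "tz": 4.8, "ax": 0, "ay": -11.4, "az": 0},
    {"claw": 8.5, "tx": 5.3, "ty": 15.1, "tz": 4.8, "ax": 0, "ay": -11.4, "az": 0},
    {"claw": 8.5, "tx": 5.3, "ty": 15.1, "tz": 4.8, "ax": 0, "ay": -11.4, "az": 0},
    {"claw": 8.5, "tx": 5.3, "ty": 15.1, "tz": 4.8, "ax": 0, "ay": -11.4, "az": 0},
  ],
)

```text
time: 3.43
eef_pos: [0.602, -0.1186, 0.1538]
tcp_rot: [-0.514, 0.483, -0.486, 0.516]
contact_force: [1.0, 0.8, -0.2]
opening: 0.995
```

```bash
python3 -c "
from h import *
plan((.60,-.12,.15),3.4)"; python3 snap.py 3 wrist
```

```text
t=3.4 pos [ 0.602  -0.1186  0.1538] yaw 3.49 F [ 1.   0.8 -0.2] open 0.99
  shift cm [ 0.12  0.38 -0.21] turn [-0.29  0.09  0.12]
```

View pics/wrist3.png

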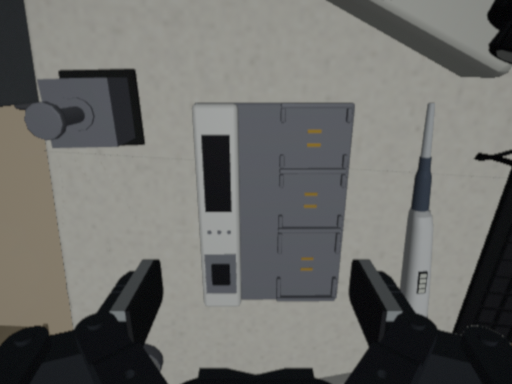

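Wrist 3 shows the whole dock unobstructed: outline (194,103), (354,103), (338,300), (205,305); key at (221,274); stylus head at (46,120). The arm was still settling, so I'll take it again.

```bash
python3 snap.py 3a wrist; python3 - <<'E'
from h import *
s=st();print(s['eef_pos'],s['dq'].max())
img,d,K,Rc,c=cam("wrist"); np.savez("wrist3.npz",img=img,d=d,K=K,Rc=Rc,c=c); P=cloud(d,K,Rc,c); h=P[...,2]
print(h[200,150],h[190,260],h[150,245])
reg=np.zeros(h.shape,bool); reg[90:315,180:365]=1; reg[240:,342:]=0
pan=(reg&(h>.0145)&(h<.024)).astype(np.uint8); k=max(cv2.findContours(pan,0,1)[0],key=cv2.contourArea)[:,0]
print("panel",cv2.minAreaRect((ray(K,Rc,c,k,.018)[:,:2]*1000).astype(np.float32)))
for yaw in(2.4,2.9,3.4,3.9):
    a=np.radians(yaw); ex=np.array([np.cos(a),np.sin(a)]); ey=np.array([-ex[1],ex[0]])
    rim=reg&(h>.0095)&(h<.0142); v,u=np.nonzero(rim); W=ray(K,Rc,c,np.c_[u,v],.012)[:,:2]*1000
    X=W@ex;Y=W@ey; hx=np.histogram(X,np.arange(600,720,1))[0]; hy=np.histogram(Y,np.arange(-300,0,1))[0]
    print(yaw,(hx**2).sum(),(hy**2).sum())
    print([(b,int(n)) for b,n in zip(range(600,720),hx) if n>25])
    print([(b,int(n)) for b,n in zip(range(-300,0),hy) if n>25])
    for lo,hi,z in((.0145,.024,.018),(.004,.0142,.006)):
        m=reg&(h>lo)&(h<hi); v,u=np.nonzero(m); W=ray(K,Rc,c,np.c_[u,v],z)[:,:2]*1000
        print("ext",z,np.percentile(W@ex,[.3,99.7]).round(1),np.percentile(W@ey,[.3,99.7]).round(1))
E
```

```text
[ 0.60187368 -0.11824153  0.15384967] 0.008182880352773961
-0.0013636225597822849 0.005871892619166319 0.004690937602160383
panel ((572.7623901367188, -154.41961669921875), (37.37430953979492, 197.14495849609375), 3.4768738746643066)
2.4 108185 102578
[(619, 50), (620, 73), (621, 106), (622, 111), (623, 84), (624, 58), (625, 33), (674, 41), (675, 69), (676, 97), (677, 113), (678, 94), (679, 63), (680, 31)]
[(-273, 45), (-272, 50), (-271, 58), (-270, 39), (-197, 33), (-196, 60), (-195, 62), (-194, 60), (-193, 58), (-192, 44), (-139, 33), (-138, 73), (-137, 73), (-136, 73), (-135, 72), (-83, 31), (-82, 79), (-81, 88), (-80, 135), (-79, 93), (-78, 49)]
ext 0.018 [546.3 584.5] [-275.7  -80. ]
ext 0.006 [567.2 683.4] [-277.1  -78.5]
2.9 122655 109514
[(618, 66), (619, 112), (620, 117), (621, 116), (622, 73), (623, 28), (673, 45), (674, 95), (675, 116), (676, 123), (677, 93), (678, 35)]
[(-279, 58), (-278, 60), (-277, 49), (-275, 35), (-202, 64), (-201, 63), (-200, 64), (-199, 63), (-198, 56), (-144, 66), (-143, 79), (-142, 78), (-141, 78), (-140, 35), (-88, 72), (-87, 87), (-86, 99), (-85
[... 347 characters left out ...]
5, 64), (-204, 56), (-150, 66), (-149, 68), (-148, 69), (-147, 67), (-146, 66), (-94, 77), (-93, 72), (-92, 72), (-91, 75), (-90, 181)]
ext 0.018 [544.2 580.8] [-285.5  -89.6]
ext 0.006 [565.8 679.8] [-287.6  -89.5]
3.9 124777 105748
[(615, 75), (616, 109), (617, 121), (618, 118), (619, 54), (622, 26), (627, 28), (632, 26), (642, 27), (670, 52), (671, 106), (672, 120), (673, 120), (674, 94)]
[(-290, 42), (-289, 59), (-288, 60), (-287, 39), (-214, 26), (-213, 59), (-212, 58), (-211, 59), (-210, 59), (-209, 54), (-155, 77), (-154, 79), (-153, 80), (-152, 75), (-99, 90), (-98, 105), (-97, 88), (-96, 73), (-95, 111)]
ext 0.018 [542.3 579.5] [-290.4  -94.6]
ext 0.006 [564.9 678.3] [-293.5  -94.8]
```

```bash
python3 - <<'E'
from h import *
for n in("wrist3","wrist2","scene2","side2"):
    img,d,K,Rc,c=load(n); P=cloud(d,K,Rc,c); h=P[...,2]
    near=(abs(P[...,0]-.46)<.09)&(abs(P[...,1]+.055)<.08)
    for lo,hi,z in((.040,.046,.045),(.083,.095,.089),(.002,.008,.004)):
        m=(near&(h>lo)&(h<hi)).astype(np.uint8); m=cv2.morphologyEx(m,cv2.MORPH_CLOSE,np.ones((3,3)))
        ks=cv2.findContours(m,0,1)[0]
        if not ks: continue
        k=max(ks,key=cv2.contourArea)[:,0]
        hull=cv2.convexHull((ray(K,Rc,c,k,z)[:,:2]*1000).astype(np.float32))
        print(n,z,[np.round(x,1) for x in cv2.minAreaRect(hull)], [np.round(x,1) for x in cv2.minEnclosingCircle(hull)])
img,d,K,Rc,c=load("wrist3")
m=((img.max(2)<45)&(cloud(d,K,Rc,c)[...,2]>.012)&(cloud(d,K,Rc,c)[...,2]<.03)).astype(np.uint8)
for k in cv2.findContours(m,0,1)[0]:
    if cv2.contourArea(k)>100:
        w=ray(K,Rc,c,k[:,0],.0205)[:,:2]*1000; print("dark",cv2.minAreaRect(w.astype(np.float32)),k[:,0].mean(0))
E
```

```text
wrist3 0.045 [array([471. , -66.8]), array([52.2, 49.9]), np.float64(4.8)] [array([470.4, -66.7]), np.float64(35.2)]
wrist3 0.089 [array([471.8, -66.5]), array([24.8, 23.2]), np.float64(42.1)] [array([471.8, -66.2]), np.float64(13.0)]
wrist3 0.004 [array([470.3, -66.8]), array([64. , 63.7]), np.float64(4.5)] [array([470.2, -66.9]), np.float64(44.1)]
wrist2 0.045 [array([470.2, -66.3]), array([50.8, 50.6]), np.float64(4.5)] [array([470.6, -65.9]), np.float64(34.8)]
wrist2 0.089 [array([470.5, -65.9]), array([24.2, 22.4]), np.float64(35.5)] [array([470.7, -66.1]), np.float64(12.3)]
wrist2 0.004 [array([470.7, -66.3]), array([64.2, 63.9]), np.float64(4.8)] [array([469.9, -66.3]), np.float64(43.9)]
scene2 0.045 [array([469. , -49.9]), array([40.9, 60.4]), np.float64(50.6)] [array([463.1, -58.1]), np.float64(31.2)]
scene2 0.089 [array([460.7, -59. ]), array([17.2, 23.6]), np.float64(50.6)] [array([460.6, -60.6]), np.float64(12.9)]
scene2 0.004 [array([458. , -40.5]), array([72.8, 20. ]), np.float64(3.5)] [array([457.8, -37.7]), np.float64(37.1)]
side2 0.045 [array([467.1, -74.2]), array([54.3, 60. ]), np.float64(6.4)] [array([466.5, -75.5]), np.float64(36.5)]
side2 0.089 [array([466.8, -76.5]), array([30.2, 20.1]), np.float64(66.7)] [array([466.5, -76.2]), np.float64(16.4)]
side2 0.004 [array([462.9, -81. ]), array([79.3, 99.3]), np.float64(3.3)] [array([450.8, -82.4]), np.float64(54.3)]
dark ((576.13818359375, -214.59542846679688), (16.672657012939453, 21.20699691772461), 3.2990002632141113) [220.42857143 274.5       ]
dark ((842.4854736328125, -217.69432067871094), (38.91240692138672, 140.98016357421875), 17.862884521484375) [499.75090253 286.23826715]
dark ((570.2557373046875, -115.46833801269531), (21.65243911743164, 66.41117858886719), 3.5463814735412598) [216.4744898  173.24489796]
dark ((494.306396484375, -65.71630096435547), (7.7107086181640625, 50.395599365234375), 4.419244289398193) [123.56834532 108.92805755]
```

```bash
python3 - <<'E'
from h import *
m=cams.camera_model("wrist"); K=np.array(m["intrinsics"]); T=np.array(m["tool_from_camera"]); print(T.round(4))
for P in((0,0,.0425),(0,0,-.0425),(.011,-.013,.0425),(-.011,-.013,.0425),(-.011,-.013,-.0425),(.011,-.013,-.0425)): print(P,proj(K,T[:3,:3],T[:3,3],P))
for t in tops(load("wrist2")): print([np.round(x,1) for x in t[:6]], t[6])
for t in tops(load("side1"),minA=30): print([np.round(x,1) for x in t[:6]], t[6])
for n in("side","scene"):
    m=cams.camera_model(n); print(n,m["tvec"],m["rvec"])
E
```

```text
[[ 3.000e-04  9.444e-01  3.289e-01 -8.500e-02]
 [-3.000e-04 -3.289e-01  9.444e-01 -1.423e-01]
 [ 1.000e+00 -3.000e-04  2.000e-04  1.500e-03]
 [ 0.000e+00  0.000e+00  0.000e+00  1.000e+00]]
(0, 0, 0.0425) [[339.27973391 261.25466759]]
(0, 0, -0.0425) [[165.53149792 261.31739226]]
(0.011, -0.013, 0.0425) [[344.00785772 296.76891261]]
(-0.011, -0.013, 0.0425) [[348.36271427 254.82704282]]
(-0.011, -0.013, -0.0425) [[155.75900357 254.89596566]]
(0.011, -0.013, -0.0425) [[160.47087355 296.83837837]]
[np.float64(591.3), np.float64(-393.7), np.float64(48.5), np.float64(45.6), np.float64(70.0), array([303., 352.])] 0.029165245566969034
[np.float64(491.1), np.float64(-339.6), np.float64(44.1), np.float64(41.8), np.float64(81.6), array([236., 331.])] 0.028920701936283152
[np.float64(766.7), np.float64(-213.2), np.float64(18.8), np.float64(87.5), np.float64(6.0), array([418., 235.])] 0.026583990419551565
[np.float64(663.0), np.float64(-781.6), np.float64(49.6), np.float64(106.5), np.float64(5.0), array([459., 331.])] 0.028652195557000486
[np.float64(807.0), np.float64(-760.7), np.float64(59.8),
[... 1158 characters left out ...]
653
[np.float64(471.9), np.float64(-92.6), np.float64(52.9), np.float64(20.0), np.float64(0.8), array([218., 208.])] 0.02997338218070516
[np.float64(761.2), np.float64(-231.9), np.float64(19.4), np.float64(64.5), np.float64(8.4), array([330., 209.])] 0.027024802063184125
[np.float64(577.9), np.float64(51.9), np.float64(25.6), np.float64(45.3), np.float64(65.2), array([231., 186.])] 0.029512731858960306
[np.float64(977.0), np.float64(199.0), np.float64(121.0), np.float64(49.4), np.float64(57.3), array([309., 156.])] 0.03227991495512822
side [-0.56089272  0.11274307  1.26098946] [ 1.93922535 -0.4560027   0.32312531]
scene [0.26671191 0.36485542 1.05640902] [ 1.05722659 -2.21093235  1.1534349 ]
```

```bash
python3 -c "
from h import *
plan((.492,-.341,.13),3.4)"
```

```text
t=3.6 pos [ 0.6016 -0.1181  0.1535] yaw 3.54 F [-0.4 -0.6 -0.1] open 0.99
  shift cm [ 21.57   2.33 -12.33] turn [-0.27  0.14  0.11]
```

>>> play_rows(
  steps=[
    {"claw": 8.5, "tx": 21.6, "ty": 2.3, "tz": -12.3, "ax": -0.3, "ay": 0, "az": 0.1},
    {"claw": 8.5, "tx": 21.6, "ty": 2.3, "tz": -12.3, "ax": -0.3, "ay": 0, "az": 0.1},
    {"claw": 8.5, "tx": 21.6, "ty": 2.3, "tz": -12.3, "ax": -0.3, "ay": 0, "az": 0.1},
    {"claw": 8.5, "tx": 21.6, "ty": 2.3, "tz": -12.3, "ax": -0.3, "ay": 0, "az": 0.1},
    {"claw": 8.5, "tx": 21.6, "ty": 2.3, "tz": -12.3, "ax": -0.3, "ay": 0, "az": 0.1},
    {"claw": 8.5, "tx": 21.6, "ty": 2.3, "tz": -12.3, "ax": -0.3, "ay": 0, "az": 0.1},
    {"claw": 8.5, "tx": 21.6, "ty": 2.3, "tz": -12.3, "ax": -0.3, "ay": 0, "az": 0.1},
    {"claw": 8.5, "tx": 21.6, "ty": 2.3, "tz": -12.3, "ax": -0.3, "ay": 0, "az": 0.1},
    {"claw": 8.5, "tx": 21.6, "ty": 2.3, "tz": -12.3, "ax": -0.3, "ay": 0, "az": 0.1},
    {"claw": 8.5, "tx": 21.6, "ty": 2.3, "tz": -12.3, "ax": -0.3, "ay": 0, "az": 0.1},
  ],
)

```text
time: 4.42
eef_pos: [0.4917, -0.3401, 0.1282]
tcp_rot: [0.516, -0.485, 0.483, -0.515]
contact_force: [0.5, 0.5, 0.1]
opening: 1.0
```

```bash
cat > look.py <<'E'
import sys
from h import *
t=sys.argv[1]
s=st(); D=cam("wrist"); img=D[0]; cv2.imwrite(f"pics/wrist{t}.png",img); np.savez(f"wrist{t}.npz",img=D[0],d=D[1],K=D[2],Rc=D[3],c=D[4])
Rt=R.from_quat(s["tcp_rot"]).as_matrix(); print("pos",s["eef_pos"].round(4),"yaw %.2f"%np.degrees(np.arctan2(Rt[1,2],Rt[0,2])),"tilt",Rt[2,[0,2]].round(4),"t %.1f"%s["time"])
lo,hi,z=(float(a) for a in (sys.argv[2:5] or (.024,.036,.03)))
for q in tops(D,z,lo,hi):
    if max(q[2:4])<90 and min(q[2:4])>30: print([np.round(x,1) for x in q[:6]], round(float(q[6]),4), "c-tool", tool((q[0]/1000,q[1]/1000,z),s).round(2))
E
python3 look.py 4
```

```text
pos [ 0.4917 -0.3401  0.1282] yaw 3.60 tilt [-0.0011 -0.0042] t 4.4
[np.float64(503.6), np.float64(-449.7), np.float64(68.0), np.float64(44.5), np.float64(80.4), array([260., 312.])] 0.0294 c-tool [11.02  9.8   0.53]
[np.float64(589.9), np.float64(-395.4), np.float64(45.9), np.float64(47.0), np.float64(69.9), array([366., 258.])] 0.0293 c-tool [6.14 9.77 9.49]
[np.float64(490.6), np.float64(-341.6), np.float64(42.5), np.float64(43.3), np.float64(3.6), array([253., 196.])] 0.0291 c-tool [ 0.15  9.82 -0.08]
```

View pics/wrist4.png

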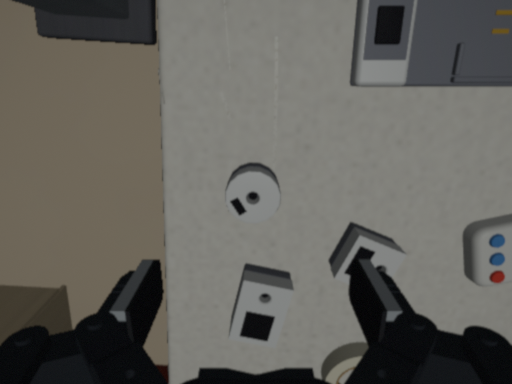

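Wrist 4: the round logger is centred between the fingers at (253,196). The oblong is at (262,312) and the square at (366,258), both clear of the finger paths.

>>> play_rows(
  steps=[
    {"claw": 8.5, "tx": 0.15, "ty": 3.5, "tz": -0.1, "ax": 0, "ay": 0, "az": 0},
    {"claw": 8.5, "tx": 0.15, "ty": 7, "tz": -0.1, "ax": 0, "ay": 0, "az": 0},
    {"claw": 8.5, "tx": 0.15, "ty": 9.5, "tz": -0.1, "ax": 0, "ay": 0, "az": 0},
    {"claw": 8.5, "tx": 0.15, "ty": 11, "tz": -0.1, "ax": 0, "ay": 0, "az": 0},
    {"claw": 8.5, "tx": 0.15, "ty": 12, "tz": -0.1, "ax": 0, "ay": 0, "az": 0},
    {"claw": 8.5, "tx": 0.15, "ty": 12.3, "tz": -0.1, "ax": 0, "ay": 0, "az": 0},
    {"claw": 8.5, "tx": 0.15, "ty": 12.3, "tz": -0.1, "ax": 0, "ay": 0, "az": 0},
    {"claw": 8.5, "tx": 0.15, "ty": 12.3, "tz": -0.1, "ax": 0, "ay": 0, "az": 0},
  ],
)

```text
time: 5.13
eef_pos: [0.4905, -0.3429, 0.0056]
tcp_rot: [0.516, -0.485, 0.483, -0.514]
contact_force: [0.5, 0.3, -0.1]
opening: 0.995
```

```bash
python3 -c "
from h import *
plan((.4915,-.3416,.004),3.4)"; python3 snap.py 5 wrist
```

```text
t=5.1 pos [ 0.4905 -0.3429  0.0056] yaw 3.56 F [ 0.5  0.3 -0.1] open 1.00
  shift cm [-0.12  0.16  0.11] turn [ 0.21  0.16 -0.01]
```

View pics/wrist5.png

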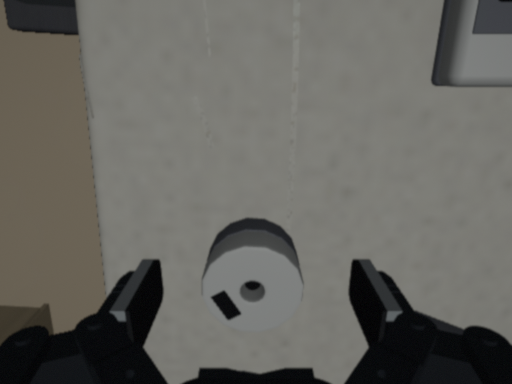

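The round logger (253,285) is centred between the pads. Closing.

>>> play_rows(
  grip_force=60,
  steps=[
    {"claw": 3.5, "tx": 0, "ty": 0.15, "tz": 0, "ax": 0, "ay": 0, "az": 0},
    {"claw": 3.5, "tx": 0, "ty": 0.15, "tz": 0, "ax": 0, "ay": 0, "az": 0},
    {"claw": 3.5, "tx": 0, "ty": 0.15, "tz": 0, "ax": 0, "ay": 0, "az": 0},
    {"claw": 3.5, "tx": 0, "ty": 0.15, "tz": 0, "ax": 0, "ay": 0, "az": 0},
    {"claw": 3.5, "tx": 0, "ty": 0.15, "tz": 0, "ax": 0, "ay": 0, "az": 0},
    {"claw": 3.5, "tx": 0, "ty": 0.15, "tz": 0, "ax": 0, "ay": 0, "az": 0},
    {"claw": 3.5, "tx": 0, "ty": 0.15, "tz": 0, "ax": 0, "ay": 0, "az": 0},
    {"claw": 3.5, "tx": 0, "ty": 0.15, "tz": 0, "ax": 0, "ay": 0, "az": 0},
    {"claw": 3.5, "tx": 0, "ty": 0.15, "tz": 0, "ax": 0, "ay": 0, "az": 0},
  ],
)

```text
time: 5.93
eef_pos: [0.4899, -0.3433, 0.0038]
tcp_rot: [0.516, -0.486, 0.483, -0.514]
contact_force: [-0.5, -0.8, 5.2]
opening: 0.489
```

```bash
python3 look.py 6; python3 -c "
from h import *
plan((.4915,-.3416,.004),3.4)"
```

```text
pos [ 0.4899 -0.3433  0.0038] yaw 3.50 tilt [-0.0004 -0.0041] t 5.9
[np.float64(491.6), np.float64(-337.6), np.float64(54.4), np.float64(52.6), np.float64(46.9), array([257., 285.])] 0.0294 c-tool [-0.55 -2.62  0.19]
t=6.0 pos [ 0.4899 -0.3432  0.0038] yaw 3.50 F [-1.  -0.8  6.4] open 0.49
  shift cm [-0.15 -0.02  0.17] turn [ 0.24  0.1  -0.03]
```

View pics/wrist6.png

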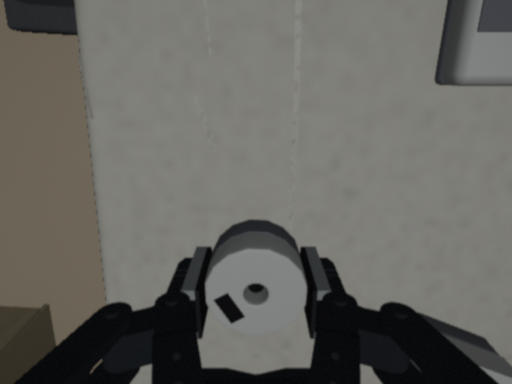

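Gripped (opening 0.489, about 42–44 mm). I'll measure the in-hand offset, then lift.

>>> play_rows(
  steps=[
    {"claw": 3.5, "tx": 0, "ty": -3, "tz": 0, "ax": 0, "ay": 0, "az": 0},
    {"claw": 3.5, "tx": 0, "ty": -6, "tz": 0, "ax": 0, "ay": 0, "az": 0},
    {"claw": 3.5, "tx": 0, "ty": -8.5, "tz": 0, "ax": 0, "ay": 0, "az": 0},
    {"claw": 3.5, "tx": 0, "ty": -10, "tz": 0, "ax": 0, "ay": 0, "az": 0},
    {"claw": 3.5, "tx": 0, "ty": -10, "tz": 0, "ax": 0, "ay": 0, "az": 0},
    {"claw": 3.5, "tx": 0, "ty": -10, "tz": 0, "ax": 0, "ay": 0, "az": 0},
    {"claw": 3.5, "tx": 0, "ty": -10, "tz": 0, "ax": 0, "ay": 0, "az": 0},
  ],
)

```text
time: 6.57
eef_pos: [0.4887, -0.3416, 0.1005]
tcp_rot: [0.516, -0.488, 0.481, -0.514]
contact_force: [-0.2, -0.5, -2.3]
opening: 0.495
```

```bash
cat >> h.py <<'E'
def held(data,s,htop,box=(205,315,225,350),thr=105):
    """top face of the held thing: bright mask; returns its centre in tool cm at plane z=htop"""
    img,d,K,Rc,c=data; m=np.zeros(img.shape[:2],np.uint8); x0,x1,y0,y1=box
    P=cloud(d,K,Rc,c)[...,2]; m[y0:y1,x0:x1]=((abs(P-htop)<.006)&(img.max(2)>thr))[y0:y1,x0:x1]
    k=max(cv2.findContours(m,0,1)[0],key=cv2.contourArea)[:,0]
    h=cv2.convexHull(k)
    w=ray(K,Rc,c,h[:,0],htop); (cx,cy),(a,b),an=cv2.minAreaRect((w[:,:2]*1000).astype(np.float32))
    print("held rect",round(cx,1),round(cy,1),round(a,1),round(b,1),round(an,1),"tool",tool((cx/1000,cy/1000,htop),s).round(2))
E
python3 - <<'E'
from h import *
s=st(); D=cam("wrist"); print(s["eef_pos"],s["contact_force"],s["opening"])
img=D[0]; cv2.imwrite("pics/w7.png",img)
held(D,s,s["eef_pos"][2]+.026); held(load("wrist6"),s|{"eef_pos":np.array([.4899,-.3433,.0038])},.03)
plan((.6527,-.0813,.11),3.4)
E
```

```text
[ 0.48868672 -0.34159923  0.10048633] [-0.15314776 -0.45702971 -2.27775008] 0.49546836195705085
held rect 490.5 -341.3 41.4 42.0 0.7 tool [-0.03 -2.6   0.17]
held rect 491.5 -342.8 41.4 41.6 3.6 tool [-0.05 -2.62  0.14]
t=6.6 pos [ 0.4885 -0.3415  0.1001] yaw 3.50 F [-0.2  0.6 -2. ] open 0.49
  shift cm [-24.97  -1.01  17.97] turn [ 0.48  0.1  -0.3 ]
```

View pics/w7.png

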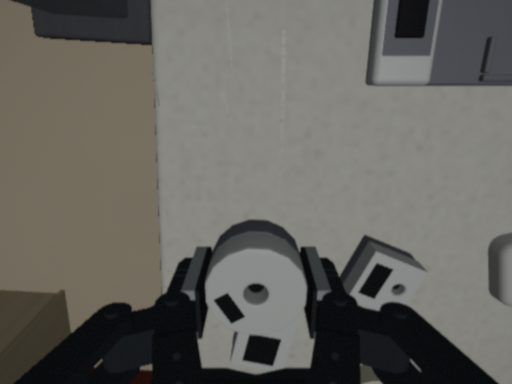

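>>> play_rows(
  steps=[
    {"claw": 3.5, "tx": -4, "ty": -1, "tz": 2.8, "ax": 0.4, "ay": 0, "az": -0.3},
    {"claw": 3.5, "tx": -8, "ty": -1, "tz": 5.7, "ax": 0.4, "ay": 0, "az": -0.3},
    {"claw": 3.5, "tx": -11, "ty": -1, "tz": 7.8, "ax": 0.4, "ay": 0, "az": -0.3},
    {"claw": 3.5, "tx": -14, "ty": -1, "tz": 10, "ax": 0.4, "ay": 0, "az": -0.3},
    {"claw": 3.5, "tx": -17, "ty": -1, "tz": 12.1, "ax": 0.4, "ay": 0, "az": -0.3},
    {"claw": 3.5, "tx": -20, "ty": -1, "tz": 14.2, "ax": 0.4, "ay": 0, "az": -0.3},
    {"claw": 3.5, "tx": -23, "ty": -1, "tz": 16.4, "ax": 0.4, "ay": 0, "az": -0.3},
    {"claw": 3.5, "tx": -25, "ty": -1, "tz": 17.8, "ax": 0.4, "ay": 0, "az": -0.3},
    {"claw": 3.5, "tx": -25, "ty": -1, "tz": 17.8, "ax": 0.4, "ay": 0, "az": -0.3},
    {"claw": 3.5, "tx": -25, "ty": -1, "tz": 17.8, "ax": 0.4, "ay": 0, "az": -0.3},
    {"claw": 3.5, "tx": -25, "ty": -1, "tz": 17.8, "ax": 0.4, "ay": 0, "az": -0.3},
  ],
)

```text
time: 7.53
eef_pos: [0.6511, -0.0825, 0.1103]
tcp_rot: [0.516, -0.484, 0.485, -0.514]
contact_force: [-0.2, 0.3, -0.6]
opening: 0.489
```

```bash
python3 - <<'E'
from h import *
s=st(); D=cam("wrist"); 
img=D[0]; cv2.imwrite("pics/w8.png",img)
held(D,s,s["eef_pos"][2]+.026)
plan((.6512,-.0816,.03),3.4)
E
```

```text
held rect 652.6 -81.9 41.7 42.2 3.6 tool [-0.04 -2.6   0.16]
t=7.6 pos [ 0.6511 -0.0831  0.1107] yaw 3.45 F [-0.6  0.6 -1.1] open 0.49
  shift cm [-0.17  8.07  0.03] turn [0.06 0.05 0.17]
```

View pics/w8.png

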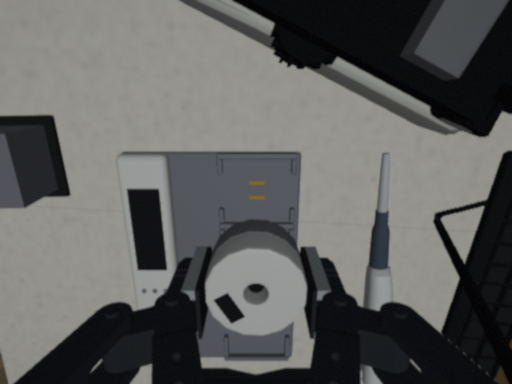

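Wrist 8: the held round logger is at (255,290), above and in line with the round bay, whose gold contacts show at (257,190). Lowering.

>>> play_rows(
  steps=[
    {"claw": 3.5, "tx": -0.15, "ty": 3, "tz": 0, "ax": 0, "ay": 0, "az": 0},
    {"claw": 3.5, "tx": -0.15, "ty": 6, "tz": 0, "ax": 0, "ay": 0, "az": 0},
    {"claw": 3.5, "tx": -0.15, "ty": 7.5, "tz": 0, "ax": 0, "ay": 0, "az": 0},
    {"claw": 3.5, "tx": -0.15, "ty": 8.2, "tz": 0, "ax": 0, "ay": 0, "az": 0},
    {"claw": 3.5, "tx": -0.15, "ty": 8.2, "tz": 0, "ax": 0, "ay": 0, "az": 0},
    {"claw": 3.5, "tx": -0.15, "ty": 8.2, "tz": 0, "ax": 0, "ay": 0, "az": 0},
    {"claw": 3.5, "tx": -0.15, "ty": 8.2, "tz": 0, "ax": 0, "ay": 0, "az": 0},
  ],
)

```text
time: 8.17
eef_pos: [0.6538, -0.0819, 0.0324]
tcp_rot: [-0.515, 0.482, -0.487, 0.515]
contact_force: [-0.3, -0.2, -1.7]
opening: 0.491
```

```bash
python3 - <<'E'
from h import *
s=st(); D=cam("wrist"); 
img=D[0]; cv2.imwrite("pics/w9.png",img)
img,d,K,Rc,c=D
held(D,s,s["eef_pos"][2]+.026)
# rims visible
P=cloud(d,K,Rc,c);h=P[...,2]
a=np.radians(3.4); ex=np.array([np.cos(a),np.sin(a)]); ey=np.array([-ex[1],ex[0]])
m=(h>.0095)&(h<.0142)&(abs(P[...,0]-.65)<.06)&(abs(P[...,1]+.1)<.08); v,u=np.nonzero(m); W=ray(K,Rc,c,np.c_[u,v],.012)[:,:2]*1000
print([(b,int(n)) for b,n in zip(range(600,720),np.histogram(W@ex,np.arange(600,720))[0]) if n>30]);print([(b,int(n)) for b,n in zip(range(-300,0),np.histogram(W@ey,np.arange(-300,0))[0]) if n>30])
plan((.6512,-.0816,.0115),3.4)
E
```

```text
held rect 655.2 -81.3 41.7 42.3 3.3 tool [-0.04 -2.6   0.16]
[(617, 57), (618, 100), (619, 92), (620, 101), (621, 56), (622, 31), (623, 31), (625, 32), (627, 33), (630, 31), (632, 34), (634, 32), (635, 31), (637, 33), (642, 31), (654, 31), (666, 32), (672, 48), (673, 93), (674, 96), (675, 100), (676, 69)]
[(-208, 33), (-207, 93), (-206, 110), (-205, 157), (-204, 106), (-203, 92), (-202, 61), (-201, 33), (-102, 32), (-101, 32), (-98, 31), (-97, 31), (-93, 172), (-92, 229), (-91, 230), (-90, 218), (-89, 119)]
t=8.2 pos [ 0.6539 -0.0818  0.0326] yaw 3.49 F [ 0.6 -0.3 -0.7] open 0.49
  shift cm [-0.04  2.11 -0.28] turn [-0.31  0.09  0.27]
```

View pics/w9.png

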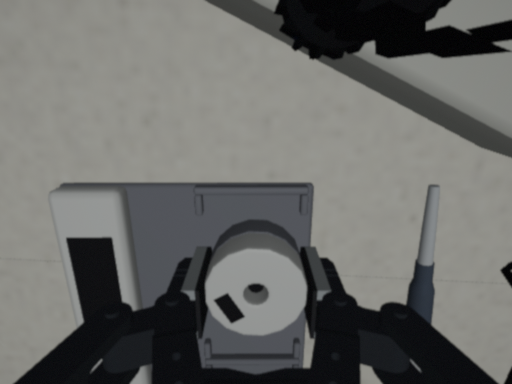

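>>> play_rows(
  steps=[
    {"claw": 3.5, "tx": 0, "ty": 0.5, "tz": -0.3, "ax": -0.3, "ay": 0, "az": 0.2},
    {"claw": 3.5, "tx": 0, "ty": 0.9, "tz": -0.3, "ax": -0.3, "ay": 0, "az": 0.2},
    {"claw": 3.5, "tx": 0, "ty": 1.3, "tz": -0.3, "ax": -0.3, "ay": 0, "az": 0.2},
    {"claw": 3.5, "tx": 0, "ty": 1.3, "tz": -0.3, "ax": -0.3, "ay": 0, "az": 0.2},
    {"claw": 3.5, "tx": 0, "ty": 1.3, "tz": -0.3, "ax": -0.3, "ay": 0, "az": 0.2},
  ],
)

```text
time: 8.63
eef_pos: [0.649, -0.0812, 0.0167]
tcp_rot: [0.516, -0.486, 0.483, -0.514]
contact_force: [-0.8, 0.0, -1.0]
opening: 0.493
```

```bash
python3 -c "
from h import *
plan((.6512,-.0813,.0115),3.4)"
```

```text
t=8.6 pos [ 0.649  -0.0812  0.0167] yaw 3.51 F [-0.8  0.  -1. ] open 0.49
  shift cm [0.03 0.52 0.23] turn [ 0.26  0.11 -0.02]
```

>>> play_rows(
  steps=[
    {"claw": 3.5, "tx": 0, "ty": 0.2, "tz": 0.1, "ax": 0, "ay": 0, "az": 0},
    {"claw": 3.5, "tx": 0, "ty": 0.4, "tz": 0.1, "ax": 0, "ay": 0, "az": 0},
    {"claw": 3.5, "tx": 0, "ty": 0.5, "tz": 0.1, "ax": 0, "ay": 0, "az": 0},
    {"claw": 3.5, "tx": 0, "ty": 0.5, "tz": 0.1, "ax": 0, "ay": 0, "az": 0},
    {"claw": 3.5, "tx": 0, "ty": 0.5, "tz": 0.1, "ax": 0, "ay": 0, "az": 0},
    {"claw": 3.5, "tx": 0, "ty": 0.5, "tz": 0.1, "ax": 0, "ay": 0, "az": 0},
  ],
)

```text
time: 9.13
eef_pos: [0.6504, -0.0813, 0.0124]
tcp_rot: [0.516, -0.485, 0.484, -0.514]
contact_force: [-0.7, 0.1, -1.6]
opening: 0.495
```

```bash
python3 -c "
from h import *
plan((.6512,-.0813,.0105),3.4)"
```

```text
t=9.1 pos [ 0.6504 -0.0813  0.0124] yaw 3.50 F [-0.7  0.1 -1.6] open 0.49
  shift cm [0.   0.19 0.08] turn [0.2 0.1 0. ]
```

>>> play_rows(
  steps=[
    {"claw": 3.5, "tx": 0, "ty": 0.2, "tz": 0.1, "ax": 0, "ay": 0, "az": 0},
    {"claw": 3.5, "tx": 0, "ty": 0.2, "tz": 0.1, "ax": 0, "ay": 0, "az": 0},
    {"claw": 3.5, "tx": 0, "ty": 0.2, "tz": 0.1, "ax": 0, "ay": 0, "az": 0},
    {"claw": 6.5, "tx": 0, "ty": 0.2, "tz": 0.1, "ax": 0, "ay": 0, "az": 0},
    {"claw": 6.5, "tx": 0, "ty": 0.2, "tz": 0.1, "ax": 0, "ay": 0, "az": 0},
    {"claw": 6.5, "tx": 0, "ty": 0.2, "tz": 0.1, "ax": 0, "ay": 0, "az": 0},
    {"claw": 6.5, "tx": 0, "ty": 0.2, "tz": 0.1, "ax": 0, "ay": 0, "az": 0},
  ],
)

```text
time: 9.72
eef_pos: [0.6517, -0.0813, 0.0108]
tcp_rot: [0.516, -0.485, 0.484, -0.514]
contact_force: [-0.0, -0.6, 0.0]
opening: 0.762
```

```bash
python3 look.py 10; python3 -c "
from h import *
plan((.6512,-.0813,.15),3.4)"
```

```text
pos [ 0.6517 -0.0813  0.0108] yaw 3.50 tilt [ 0.0003 -0.0027] t 9.7
t=9.8 pos [ 0.6517 -0.0813  0.0107] yaw 3.51 F [-0.3  0.7 -0.8] open 0.76
  shift cm [ -0.   -13.93  -0.08] turn [0.16 0.11 0.01]
```

View pics/wrist10.png

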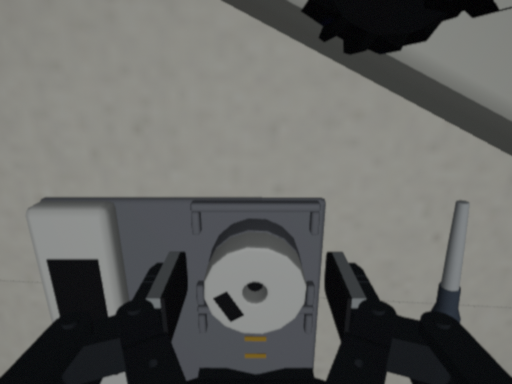

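Round logger released in the left bay at (254,283), inside the rims. Rising to check.

>>> play_rows(
  steps=[
    {"claw": 6.5, "tx": 0, "ty": -3, "tz": 0, "ax": 0, "ay": 0, "az": 0},
    {"claw": 6.5, "tx": 0, "ty": -6, "tz": 0, "ax": 0, "ay": 0, "az": 0},
    {"claw": 8.5, "tx": 0, "ty": -10, "tz": 0, "ax": 0, "ay": 0, "az": 0},
    {"claw": 8.5, "tx": 0, "ty": -14, "tz": 0, "ax": 0, "ay": 0, "az": 0},
    {"claw": 8.5, "tx": 0, "ty": -14, "tz": 0, "ax": 0, "ay": 0, "az": 0},
    {"claw": 8.5, "tx": 0, "ty": -14, "tz": 0, "ax": 0, "ay": 0, "az": 0},
    {"claw": 8.5, "tx": 0, "ty": -14, "tz": 0, "ax": 0, "ay": 0, "az": 0},
    {"claw": 8.5, "tx": 0, "ty": -14, "tz": 0, "ax": 0, "ay": 0, "az": 0},
  ],
)

```text
time: 10.43
eef_pos: [0.6506, -0.0808, 0.1482]
tcp_rot: [0.517, -0.486, 0.482, -0.514]
contact_force: [-0.6, -0.6, 0.2]
opening: 0.994
```

```bash
python3 look.py 11 .030 .042 .036; python3 -c "
from h import *
plan((.591,-.39,.13),-19.8)"
```

```text
pos [ 0.6506 -0.0808  0.1482] yaw 3.50 tilt [-0.0013 -0.0069] t 10.4
[np.float64(652.5), np.float64(-80.2), np.float64(42.3), np.float64(43.4), np.float64(3.6), array([257., 187.])] 0.0351 c-tool [-0.04 11.22  0.27]
t=10.5 pos [ 0.6505 -0.0808  0.1478] yaw 3.50 F [-0.5 -0.4 -0.1] open 0.99
  shift cm [30.5   1.79 -7.81] turn [4.50e-01 2.33e+01 1.00e-02]
```

View pics/wrist11.png

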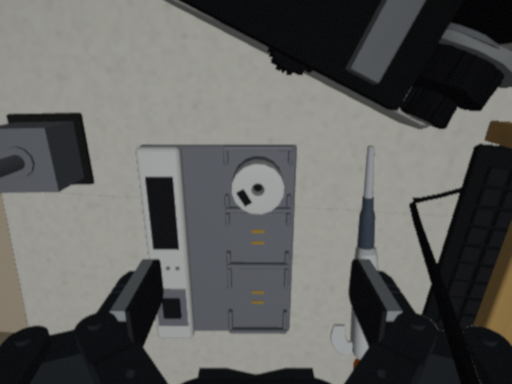

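The round logger is at (652.5,-80.2) with its top at 0.036, about 1 mm from the bay centre. Next is the square.

>>> play_rows(
  steps=[
    {"claw": 8.5, "tx": 4, "ty": 0, "tz": -1, "ax": 0.4, "ay": 3, "az": 0},
    {"claw": 8.5, "tx": 8, "ty": 0, "tz": -2, "ax": 0.4, "ay": 6, "az": 0},
    {"claw": 8.5, "tx": 12, "ty": 0.5, "tz": -3.1, "ax": 0.4, "ay": 9, "az": 0},
    {"claw": 8.5, "tx": 16, "ty": 1, "tz": -4.1, "ax": 0.4, "ay": 12, "az": 0},
    {"claw": 8.5, "tx": 20, "ty": 1.4, "tz": -5.1, "ax": 0.4, "ay": 15, "az": 0},
    {"claw": 8.5, "tx": 24, "ty": 1.8, "tz": -6.1, "ax": 0.4, "ay": 18, "az": 0},
    {"claw": 8.5, "tx": 28, "ty": 1.8, "tz": -7.2, "ax": 0.4, "ay": 21, "az": 0},
    {"claw": 8.5, "tx": 30.5, "ty": 1.8, "tz": -7.8, "ax": 0.4, "ay": 23.3, "az": 0},
    {"claw": 8.5, "tx": 30.5, "ty": 1.8, "tz": -7.8, "ax": 0.4, "ay": 23.3, "az": 0},
    {"claw": 8.5, "tx": 30.5, "ty": 1.8, "tz": -7.8, "ax": 0.4, "ay": 23.3, "az": 0},
    {"claw": 8.5, "tx": 30.5, "ty": 1.8, "tz": -7.8, "ax": 0.4, "ay": 23.3, "az": 0},
    {"claw": 8.5, "tx": 30.5, "ty": 1.8, "tz": -7.8, "ax": 0.4, "ay": 23.3, "az": 0},
  ],
)

```text
time: 11.48
eef_pos: [0.5927, -0.3886, 0.1314]
tcp_rot: [0.406, -0.578, 0.578, -0.408]
contact_force: [-1.2, 0.2, -0.3]
opening: 1.0
```

```bash
python3 look.py 12
```

```text
pos [ 0.5927 -0.3886  0.1314] yaw -19.69 tilt [-0.0012  0.0016] t 11.5
[np.float64(505.1), np.float64(-450.5), np.float64(66.9), np.float64(45.6), np.float64(80.3), array([186., 290.])] 0.0294 c-tool [ 8.8  10.12 -6.18]
[np.float64(591.8), np.float64(-396.1), np.float64(45.4), np.float64(43.9), np.float64(70.2), array([256., 202.])] 0.0294 c-tool [ 0.75 10.14  0.16]
```

View pics/wrist12.png

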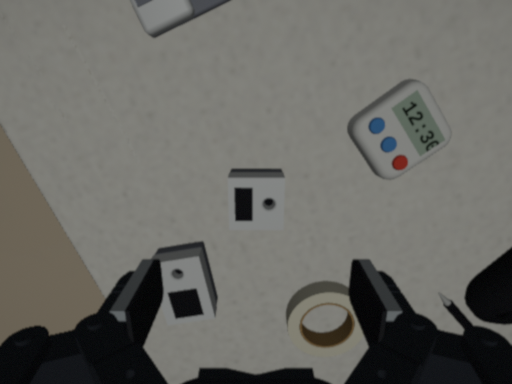

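Wrist 12: the square is at (256,202), aligned with the jaws and with its button to the right. The tape and timer are clear of the fingers' paths.

>>> play_rows(
  steps=[
    {"claw": 7.5, "tx": 0.7, "ty": 3.5, "tz": 0, "ax": 0, "ay": 0, "az": 0},
    {"claw": 7.5, "tx": 0.7, "ty": 7, "tz": 0, "ax": 0, "ay": 0, "az": 0},
    {"claw": 7.5, "tx": 0.7, "ty": 9.5, "tz": 0, "ax": 0, "ay": 0, "az": 0},
    {"claw": 7.5, "tx": 0.7, "ty": 11, "tz": 0, "ax": 0, "ay": 0, "az": 0},
    {"claw": 7.5, "tx": 0.7, "ty": 12, "tz": 0, "ax": 0, "ay": 0, "az": 0},
    {"claw": 7.5, "tx": 0.7, "ty": 12.4, "tz": 0, "ax": 0, "ay": 0, "az": 0},
    {"claw": 7.5, "tx": 0.7, "ty": 12.4, "tz": 0, "ax": 0, "ay": 0, "az": 0},
    {"claw": 7.5, "tx": 0.7, "ty": 12.4, "tz": 0, "ax": 0, "ay": 0, "az": 0},
    {"claw": 7.5, "tx": 0.7, "ty": 12.4, "tz": 0, "ax": 0, "ay": 0, "az": 0},
    {"claw": 7.5, "tx": 0.7, "ty": 12.4, "tz": 0, "ax": 0, "ay": 0, "az": 0},
  ],
)

```text
time: 12.37
eef_pos: [0.5917, -0.398, 0.0107]
tcp_rot: [0.406, -0.576, 0.581, -0.408]
contact_force: [0.3, 0.4, -0.2]
opening: 0.876
```

```bash
python3 look.py 13;python3 -c "
from h import *
plan((.5905,-.396,.006),-19.8)"
```

```text
pos [ 0.5917 -0.398   0.0107] yaw -19.79 tilt [0.0012 0.0067] t 12.4
[np.float64(591.9), np.float64(-395.7), np.float64(46.4), np.float64(43.9), np.float64(70.1), array([251., 278.])] 0.0294 c-tool [-0.22 -1.93 -0.04]
t=12.4 pos [ 0.5914 -0.3979  0.0104] yaw -19.80 F [ 0.6 -0.   0.3] open 0.87
  shift cm [-0.15  0.44 -0.16] turn [-0.35  0.    0.06]
```

View pics/wrist13.png

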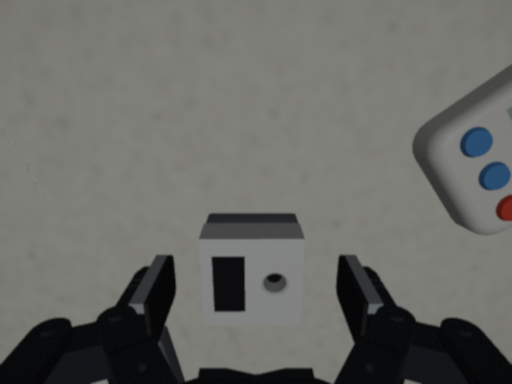

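>>> play_rows(
  grip_force=60,
  steps=[
    {"claw": 7.5, "tx": -0.2, "ty": 0.4, "tz": -0.1, "ax": -0.3, "ay": 0, "az": 0},
    {"claw": 7.5, "tx": -0.2, "ty": 0.4, "tz": -0.1, "ax": -0.3, "ay": 0, "az": 0},
    {"claw": 7.5, "tx": -0.2, "ty": 0.4, "tz": -0.1, "ax": -0.3, "ay": 0, "az": 0},
    {"claw": 3.5, "tx": -0.2, "ty": 0.4, "tz": -0.1, "ax": -0.3, "ay": 0, "az": 0},
    {"claw": 3.5, "tx": -0.2, "ty": 0.4, "tz": -0.1, "ax": -0.3, "ay": 0, "az": 0},
    {"claw": 3.5, "tx": -0.2, "ty": 0.4, "tz": -0.1, "ax": -0.3, "ay": 0, "az": 0},
    {"claw": 3.5, "tx": -0.2, "ty": 0.4, "tz": -0.1, "ax": -0.3, "ay": 0, "az": 0},
    {"claw": 3.5, "tx": -0.2, "ty": 0.4, "tz": -0.1, "ax": -0.3, "ay": 0, "az": 0},
    {"claw": 3.5, "tx": -0.2, "ty": 0.4, "tz": -0.1, "ax": -0.3, "ay": 0, "az": 0},
    {"claw": 3.5, "tx": -0.2, "ty": 0.4, "tz": -0.1, "ax": -0.3, "ay": 0, "az": 0},
  ],
)

```text
time: 13.25
eef_pos: [0.5906, -0.3952, 0.0049]
tcp_rot: [-0.407, 0.579, -0.578, 0.406]
contact_force: [0.4, -0.1, 0.5]
opening: 0.503
```

```bash
python3 - <<'E'
from h import *
s=st(); D=cam("wrist"); cv2.imwrite("pics/w14.png",D[0]); held(D,s,.03)
plan((.5905,-.396,.1),-19.8)
E
```

```text
held rect 591.4 -396.9 43.3 43.8 70.2 tool [ 0.13 -2.51  0.13]
t=13.3 pos [ 0.5906 -0.3951  0.0049] yaw -19.79 F [-0.1 -0.9  1.6] open 0.50
  shift cm [ 0.09 -9.51  0.01] turn [0.06 0.01 0.02]
```

View pics/w14.png

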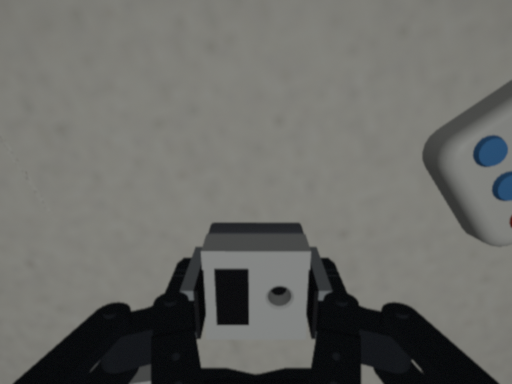

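```bash
python3 -c "
from h import *
plan((.6546,-.137,.11),3.4)"
```

```text
t=13.3 pos [ 0.5906 -0.3951  0.0049] yaw -19.79 F [-0.1 -0.9  1.6] open 0.50
  shift cm [-26.45 -10.52  -2.73] turn [  0.06 -23.19   0.  ]
```

>>> play_rows(
  steps=[
    {"claw": 3.5, "tx": 0, "ty": -3, "tz": 0, "ax": 0, "ay": 0, "az": 0},
    {"claw": 3.5, "tx": 0, "ty": -6.5, "tz": 0, "ax": 0, "ay": 0, "az": 0},
    {"claw": 3.5, "tx": -3, "ty": -9, "tz": -0.3, "ax": 0, "ay": -3, "az": 0},
    {"claw": 3.5, "tx": -7, "ty": -10.5, "tz": -0.7, "ax": 0, "ay": -6, "az": 0},
    {"claw": 3.5, "tx": -11, "ty": -10.5, "tz": -1.1, "ax": 0, "ay": -10, "az": 0},
    {"claw": 3.5, "tx": -15, "ty": -10.5, "tz": -1.5, "ax": 0, "ay": -14, "az": 0},
    {"claw": 3.5, "tx": -19, "ty": -10.5, "tz": -2, "ax": 0, "ay": -18, "az": 0},
    {"claw": 3.5, "tx": -23, "ty": -10.5, "tz": -2.4, "ax": 0, "ay": -21, "az": 0},
    {"claw": 3.5, "tx": -26.4, "ty": -10.5, "tz": -2.7, "ax": 0, "ay": -23.2, "az": 0},
    {"claw": 3.5, "tx": -26.4, "ty": -10.5, "tz": -2.7, "ax": 0, "ay": -23.2, "az": 0},
    {"claw": 3.5, "tx": -26.4, "ty": -10.5, "tz": -2.7, "ax": 0, "ay": -23.2, "az": 0},
    {"claw": 3.5, "tx": -26.4, "ty": -10.5, "tz": -2.7, "ax": 0, "ay": -23.2, "az": 0},
  ],
)

```text
time: 14.3
eef_pos: [0.654, -0.1374, 0.1088]
tcp_rot: [0.515, -0.486, 0.484, -0.514]
contact_force: [-0.3, 0.3, -1.8]
opening: 0.502
```

```bash
python3 - <<'E'
from h import *
s=st(); D=cam("wrist"); cv2.imwrite("pics/w15.png",D[0]); held(D,s,s["eef_pos"][2]+.025)
plan((.6546,-.137,.018),3.4)
E
```

```text
held rect 655.7 -139.4 44.1 43.3 3.5 tool [ 0.21 -2.5   0.15]
t=14.3 pos [ 0.654  -0.1382  0.109 ] yaw 3.35 F [-0.2 -1.  -1.6] open 0.50
  shift cm [-0.11  9.1   0.09] turn [ 0.15 -0.05 -0.04]
```

View pics/w15.png

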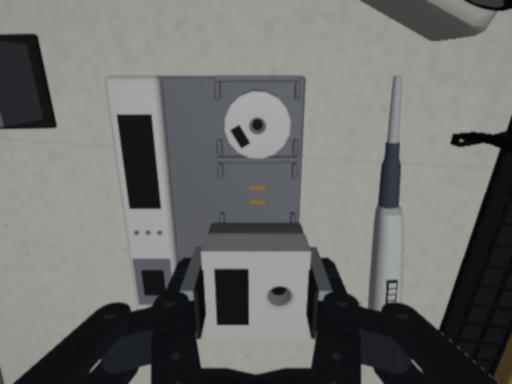

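Wrist 15: the square is held squarely above the middle bay, whose contacts show at (257,195).

>>> play_rows(
  steps=[
    {"claw": 3.5, "tx": -0.1, "ty": 3, "tz": 0.05, "ax": 0.1, "ay": 0, "az": 0},
    {"claw": 3.5, "tx": -0.1, "ty": 6, "tz": 0.05, "ax": 0.1, "ay": 0, "az": 0},
    {"claw": 3.5, "tx": -0.1, "ty": 7.5, "tz": 0.05, "ax": 0.1, "ay": 0, "az": 0},
    {"claw": 3.5, "tx": -0.1, "ty": 8.2, "tz": 0.05, "ax": 0.1, "ay": 0, "az": 0},
    {"claw": 3.5, "tx": -0.1, "ty": 8.2, "tz": 0.05, "ax": 0.1, "ay": 0, "az": 0},
    {"claw": 3.5, "tx": -0.1, "ty": 8.2, "tz": 0.05, "ax": 0.1, "ay": 0, "az": 0},
    {"claw": 3.5, "tx": -0.1, "ty": 8.2, "tz": 0.05, "ax": 0.1, "ay": 0, "az": 0},
    {"claw": 3.5, "tx": -0.1, "ty": 8.2, "tz": 0.05, "ax": 0.1, "ay": 0, "az": 0},
    {"claw": 3.5, "tx": -0.1, "ty": 8.2, "tz": 0.05, "ax": 0.1, "ay": 0, "az": 0},
  ],
)

```text
time: 15.1
eef_pos: [0.6561, -0.1368, 0.0296]
tcp_rot: [-0.514, 0.484, -0.486, 0.515]
contact_force: [0.1, -0.1, -1.5]
opening: 0.503
```

```bash
python3 - <<'E'
from h import *
s=st(); D=cam("wrist"); cv2.imwrite("pics/w16.png",D[0]); held(D,s,s["eef_pos"][2]+.025)
plan((.6546,-.137,.012),3.4)
E
```

```text
held rect 657.7 -138.5 43.9 43.8 3.1 tool [ 0.19 -2.5   0.16]
t=15.2 pos [ 0.6558 -0.1366  0.0292] yaw 3.41 F [-0.9  0.1 -1.4] open 0.50
  shift cm [ 0.03  1.72 -0.12] turn [-0.14  0.01  0.02]
```

View pics/w16.png

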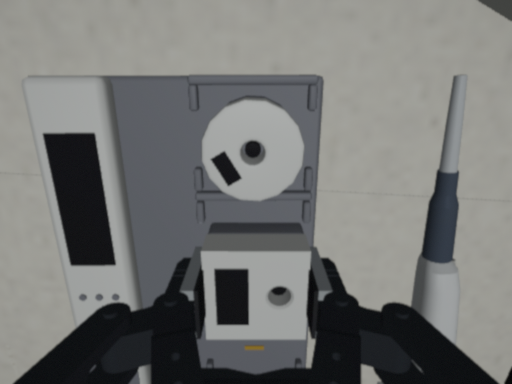

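>>> play_rows(
  steps=[
    {"claw": 3.5, "tx": 0, "ty": 0.6, "tz": -0.1, "ax": 0, "ay": 0, "az": 0},
    {"claw": 3.5, "tx": 0, "ty": 1.1, "tz": -0.1, "ax": 0, "ay": 0, "az": 0},
    {"claw": 3.5, "tx": 0, "ty": 1.5, "tz": -0.1, "ax": 0, "ay": 0, "az": 0},
    {"claw": 3.5, "tx": 0, "ty": 1.6, "tz": -0.1, "ax": 0, "ay": 0, "az": 0},
    {"claw": 3.5, "tx": 0, "ty": 1.7, "tz": -0.1, "ax": 0, "ay": 0, "az": 0},
    {"claw": 3.5, "tx": 0, "ty": 1.7, "tz": -0.1, "ax": 0, "ay": 0, "az": 0},
    {"claw": 3.5, "tx": 0, "ty": 1.7, "tz": -0.1, "ax": 0, "ay": 0, "az": 0},
    {"claw": 3.5, "tx": 0, "ty": 1.7, "tz": -0.1, "ax": 0, "ay": 0, "az": 0},
  ],
)

```text
time: 15.82
eef_pos: [0.6539, -0.1364, 0.0109]
tcp_rot: [-0.514, 0.485, -0.485, 0.515]
contact_force: [-1.6, 0.3, 1.5]
opening: 0.5
```

```bash
python3 - <<'E'
from h import *
plan((.6546,-.137,.012),3.4)
E
```

```text
t=15.8 pos [ 0.6539 -0.1364  0.0109] yaw 3.40 F [-1.6  0.3  1.5] open 0.50
  shift cm [ 0.07 -0.11  0.07] turn [-0.01  0.   -0.04]
```

Down on the floor (z 0.0109). Releasing and rising.

>>> play_rows(
  steps=[
    {"claw": 6.5, "tx": 0, "ty": 0, "tz": 0, "ax": 0, "ay": 0, "az": 0},
    {"claw": 6.5, "tx": 0, "ty": 0, "tz": 0, "ax": 0, "ay": 0, "az": 0},
    {"claw": 6.5, "tx": 0, "ty": 0, "tz": 0, "ax": 0, "ay": 0, "az": 0},
    {"claw": 6.5, "tx": 0, "ty": 0, "tz": 0, "ax": 0, "ay": 0, "az": 0},
    {"claw": 6.5, "tx": 0, "ty": -3, "tz": 0, "ax": 0, "ay": 0, "az": 0},
    {"claw": 6.5, "tx": 0, "ty": -6, "tz": 0, "ax": 0, "ay": 0, "az": 0},
    {"claw": 8.5, "tx": 0, "ty": -10, "tz": 0, "ax": 0, "ay": 0, "az": 0},
    {"claw": 8.5, "tx": 0, "ty": -14, "tz": 0, "ax": 0, "ay": 0, "az": 0},
    {"claw": 8.5, "tx": 0, "ty": -14, "tz": 0, "ax": 0, "ay": 0, "az": 0},
    {"claw": 8.5, "tx": 0, "ty": -14, "tz": 0, "ax": 0, "ay": 0, "az": 0},
    {"claw": 8.5, "tx": 0, "ty": -14, "tz": 0, "ax": 0, "ay": 0, "az": 0},
    {"claw": 8.5, "tx": 0, "ty": -14, "tz": 0, "ax": 0, "ay": 0, "az": 0},
  ],
)

```text
time: 16.82
eef_pos: [0.6526, -0.1361, 0.1483]
tcp_rot: [0.515, -0.486, 0.484, -0.514]
contact_force: [0.2, 0.5, -0.2]
opening: 0.994
```

```bash
python3 look.py 17 .030 .042 .036; python3 -c "
from h import *
plan((.504,-.445,.13),-9.9)"
```

```text
pos [ 0.6526 -0.1361  0.1483] yaw 3.40 tilt [-0.0022 -0.0032] t 16.8
[np.float64(655.5), np.float64(-137.5), np.float64(43.9), np.float64(44.5), np.float64(3.4), array([257., 189.])] 0.0354 c-tool [ 0.18 11.23  0.32]
[np.float64(653.1), np.float64(-80.7), np.float64(42.2), np.float64(42.3), np.float64(2.0), array([259., 119.])] 0.0351 c-tool [-5.5  11.25  0.41]
t=16.9 pos [ 0.6525 -0.136   0.148 ] yaw 3.40 F [ 0.1 -0.1 -1. ] open 1.00
  shift cm [ 29.97   1.78 -16.65] turn [ 0.23 13.3  -0.12]
```

View pics/wrist17.png

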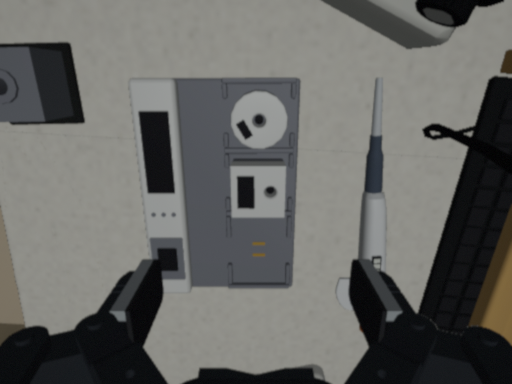

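The square is at (655.5,-137.5), within 1 mm of the middle bay's centre. Now the oblong.

>>> play_rows(
  steps=[
    {"claw": 8.5, "tx": 3.5, "ty": 0, "tz": -2, "ax": 0.2, "ay": 1.5, "az": 0},
    {"claw": 8.5, "tx": 7, "ty": 0, "tz": -4, "ax": 0.2, "ay": 3, "az": 0},
    {"claw": 8.5, "tx": 10.5, "ty": 0.5, "tz": -6, "ax": 0.2, "ay": 4.5, "az": 0},
    {"claw": 8.5, "tx": 14, "ty": 1, "tz": -8, "ax": 0.2, "ay": 6, "az": 0},
    {"claw": 8.5, "tx": 17.5, "ty": 1.4, "tz": -10, "ax": 0.2, "ay": 8, "az": 0},
    {"claw": 8.5, "tx": 21, "ty": 1.8, "tz": -12, "ax": 0.2, "ay": 10, "az": 0},
    {"claw": 8.5, "tx": 25, "ty": 1.8, "tz": -14, "ax": 0.2, "ay": 12, "az": 0},
    {"claw": 8.5, "tx": 28, "ty": 1.8, "tz": -15.6, "ax": 0.2, "ay": 13.3, "az": 0},
    {"claw": 8.5, "tx": 30, "ty": 1.8, "tz": -16.7, "ax": 0.2, "ay": 13.3, "az": 0},
    {"claw": 8.5, "tx": 30, "ty": 1.8, "tz": -16.7, "ax": 0.2, "ay": 13.3, "az": 0},
    {"claw": 8.5, "tx": 30, "ty": 1.8, "tz": -16.7, "ax": 0.2, "ay": 13.3, "az": 0},
    {"claw": 8.5, "tx": 30, "ty": 1.8, "tz": -16.7, "ax": 0.2, "ay": 13.3, "az": 0},
  ],
)

```text
time: 17.87
eef_pos: [0.5046, -0.4448, 0.1306]
tcp_rot: [-0.454, 0.542, -0.541, 0.456]
contact_force: [-0.2, 0.9, -0.9]
opening: 0.995
```

```bash
python3 look.py 18
```

```text
pos [ 0.5046 -0.4448  0.1306] yaw -9.90 tilt [-0.0035  0.0014] t 17.9
[np.float64(503.8), np.float64(-451.2), np.float64(64.4), np.float64(44.0), np.float64(80.2), array([254., 199.])] 0.0295 c-tool [ 0.68 10.06  0.02]
```

View pics/wrist18.png

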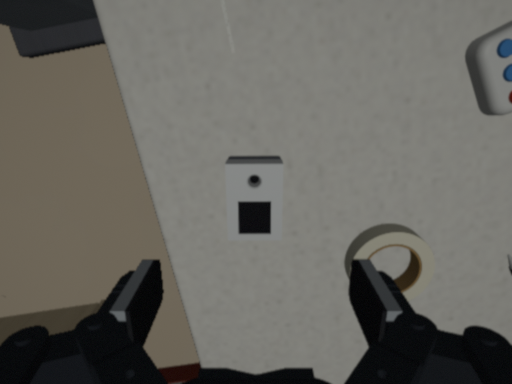

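Wrist 18: the oblong is at (254,199), aligned, and the tape at (390,258) is clear.

>>> play_rows(
  steps=[
    {"claw": 7, "tx": 0.7, "ty": 3.5, "tz": -0.1, "ax": 0, "ay": 0, "az": 0},
    {"claw": 7, "tx": 0.7, "ty": 7, "tz": -0.1, "ax": 0, "ay": 0, "az": 0},
    {"claw": 7, "tx": 0.7, "ty": 9.5, "tz": -0.1, "ax": 0, "ay": 0, "az": 0},
    {"claw": 7, "tx": 0.7, "ty": 11, "tz": -0.1, "ax": 0, "ay": 0, "az": 0},
    {"claw": 7, "tx": 0.7, "ty": 12, "tz": -0.1, "ax": 0, "ay": 0, "az": 0},
    {"claw": 7, "tx": 0.7, "ty": 12.4, "tz": -0.1, "ax": 0, "ay": 0, "az": 0},
    {"claw": 7, "tx": 0.7, "ty": 12.4, "tz": -0.1, "ax": 0, "ay": 0, "az": 0},
    {"claw": 7, "tx": 0.7, "ty": 12.4, "tz": -0.1, "ax": 0, "ay": 0, "az": 0},
    {"claw": 7, "tx": 0.7, "ty": 12.4, "tz": -0.1, "ax": 0, "ay": 0, "az": 0},
    {"claw": 7, "tx": 0.7, "ty": 12.4, "tz": -0.1, "ax": 0, "ay": 0, "az": 0},
  ],
)

```text
time: 18.75
eef_pos: [0.5041, -0.4536, 0.0104]
tcp_rot: [0.454, -0.539, 0.543, -0.456]
contact_force: [0.2, 0.8, 0.5]
opening: 0.819
```

```bash
python3 look.py 19;python3 -c "
from h import *
plan((.503,-.451,.005),-9.8)"
```

```text
pos [ 0.5041 -0.4536  0.0104] yaw -9.89 tilt [0.0011 0.0061] t 18.8
[np.float64(503.9), np.float64(-450.9), np.float64(66.1), np.float64(43.9), np.float64(80.4), array([251., 274.])] 0.0295 c-tool [-0.25 -1.96 -0.06]
t=18.8 pos [ 0.5039 -0.4534  0.0101] yaw -9.90 F [-0.  -0.2 -0.4] open 0.82
  shift cm [-0.22  0.51 -0.14] turn [-0.32 -0.1   0.04]
```

View pics/wrist19.png

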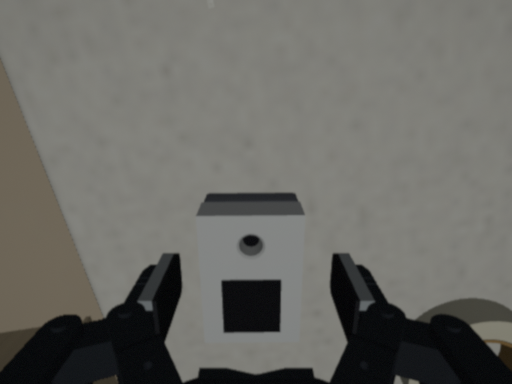

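>>> play_rows(
  grip_force=60,
  steps=[
    {"claw": 7, "tx": -0.3, "ty": 0.4, "tz": -0.15, "ax": -0.3, "ay": 0, "az": 0},
    {"claw": 7, "tx": -0.3, "ty": 0.4, "tz": -0.15, "ax": -0.3, "ay": 0, "az": 0},
    {"claw": 7, "tx": -0.3, "ty": 0.4, "tz": -0.15, "ax": -0.3, "ay": 0, "az": 0},
    {"claw": 7, "tx": -0.3, "ty": 0.4, "tz": -0.15, "ax": -0.3, "ay": 0, "az": 0},
    {"claw": 3.5, "tx": -0.3, "ty": 0.4, "tz": -0.15, "ax": -0.3, "ay": 0, "az": 0},
    {"claw": 3.5, "tx": -0.3, "ty": 0.4, "tz": -0.15, "ax": -0.3, "ay": 0, "az": 0},
    {"claw": 3.5, "tx": -0.3, "ty": 0.4, "tz": -0.15, "ax": -0.3, "ay": 0, "az": 0},
    {"claw": 3.5, "tx": -0.3, "ty": 0.4, "tz": -0.15, "ax": -0.3, "ay": 0, "az": 0},
    {"claw": 3.5, "tx": -0.3, "ty": 0.4, "tz": -0.15, "ax": -0.3, "ay": 0, "az": 0},
    {"claw": 3.5, "tx": -0.3, "ty": 0.4, "tz": -0.15, "ax": -0.3, "ay": 0, "az": 0},
    {"claw": 3.5, "tx": -0.3, "ty": 0.4, "tz": -0.15, "ax": -0.3, "ay": 0, "az": 0},
  ],
)

```text
time: 19.72
eef_pos: [0.5025, -0.4496, 0.0047]
tcp_rot: [-0.455, 0.542, -0.541, 0.455]
contact_force: [0.3, -0.2, 2.1]
opening: 0.506
```

```bash
python3 - <<'E'
from h import *
s=st(); D=cam("wrist"); cv2.imwrite("pics/w20.png",D[0]); held(D,s,.03,box=(195,315,195,365))
plan((.6586,-.205,.11),3.4)
E
```

```text
held rect 503.6 -451.9 63.6 43.9 80.2 tool [ 0.2  -2.53  0.14]
t=19.8 pos [ 0.5025 -0.4496  0.0047] yaw -9.90 F [ 0.3 -0.9  2.2] open 0.50
  shift cm [-26.79 -10.53  11.16] turn [  0.06 -13.3   -0.04]
```

View pics/w20.png

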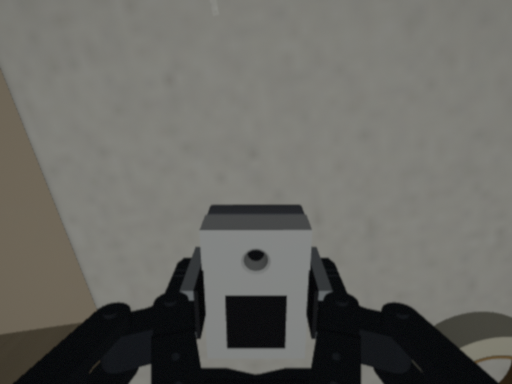

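>>> play_rows(
  steps=[
    {"claw": 3.5, "tx": 0, "ty": -3, "tz": 0, "ax": 0, "ay": 0, "az": 0},
    {"claw": 3.5, "tx": 0, "ty": -6.5, "tz": 0, "ax": 0, "ay": 0, "az": 0},
    {"claw": 3.5, "tx": -3, "ty": -9, "tz": 1.3, "ax": 0, "ay": -1.5, "az": 0},
    {"claw": 3.5, "tx": -6.5, "ty": -10.5, "tz": 2.7, "ax": 0, "ay": -3, "az": 0},
    {"claw": 3.5, "tx": -10, "ty": -10.5, "tz": 4.2, "ax": 0, "ay": -5, "az": 0},
    {"claw": 3.5, "tx": -13.5, "ty": -10.5, "tz": 5.6, "ax": 0, "ay": -7, "az": 0},
    {"claw": 3.5, "tx": -17, "ty": -10.5, "tz": 7.1, "ax": 0, "ay": -9, "az": 0},
    {"claw": 3.5, "tx": -20.5, "ty": -10.5, "tz": 8.5, "ax": 0, "ay": -11, "az": 0},
    {"claw": 3.5, "tx": -24, "ty": -10.5, "tz": 10, "ax": 0, "ay": -13.3, "az": 0},
    {"claw": 3.5, "tx": -26.9, "ty": -10.5, "tz": 11.1, "ax": 0, "ay": -13.3, "az": 0},
    {"claw": 3.5, "tx": -26.9, "ty": -10.5, "tz": 11.1, "ax": 0, "ay": -13.3, "az": 0},
    {"claw": 3.5, "tx": -26.9, "ty": -10.5, "tz": 11.1, "ax": 0, "ay": -13.3, "az": 0},
  ],
)

```text
time: 20.77
eef_pos: [0.658, -0.2014, 0.1084]
tcp_rot: [0.516, -0.485, 0.483, -0.515]
contact_force: [0.5, -0.6, -1.1]
opening: 0.505
```

>>> play_rows(
  steps=[
    {"claw": 3.5, "tx": 0, "ty": 0, "tz": 0, "ax": 0, "ay": 0, "az": 0},
    {"claw": 3.5, "tx": 0, "ty": 0, "tz": 0, "ax": 0, "ay": 0, "az": 0},
  ],
)

```text
time: 20.93
eef_pos: [0.6571, -0.2046, 0.1089]
tcp_rot: [0.515, -0.486, 0.484, -0.514]
contact_force: [0.4, -0.2, -0.7]
opening: 0.502
```

```bash
python3 - <<'E'
from h import *
s=st(); D=cam("wrist"); cv2.imwrite("pics/w21.png",D[0]); held(D,s,s["eef_pos"][2]+.025,box=(195,315,195,365))
plan((.6585,-.2035,.025),3.4)
E
```

```text
held rect 658.9 -206.9 44.1 64.0 3.4 tool [ 0.24 -2.5   0.15]
t=21.0 pos [ 0.6571 -0.2049  0.1091] yaw 3.30 F [-0.8 -0.  -0.6] open 0.50
  shift cm [-0.12  8.41  0.16] turn [ 0.13 -0.1  -0.09]
```

View pics/w21.png

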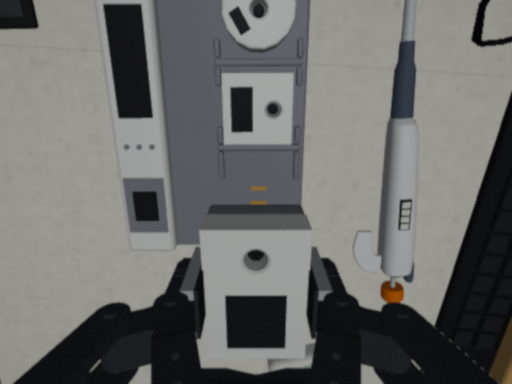

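>>> play_rows(
  steps=[
    {"claw": 3.5, "tx": -0.15, "ty": 3, "tz": 0.1, "ax": 0.1, "ay": 0, "az": 0},
    {"claw": 3.5, "tx": -0.15, "ty": 6, "tz": 0.1, "ax": 0.1, "ay": 0, "az": 0},
    {"claw": 3.5, "tx": -0.15, "ty": 7.5, "tz": 0.1, "ax": 0.1, "ay": 0, "az": 0},
    {"claw": 3.5, "tx": -0.15, "ty": 8.2, "tz": 0.1, "ax": 0.1, "ay": 0, "az": 0},
    {"claw": 3.5, "tx": -0.15, "ty": 8.2, "tz": 0.1, "ax": 0.1, "ay": 0, "az": 0},
    {"claw": 3.5, "tx": -0.15, "ty": 8.2, "tz": 0.1, "ax": 0.1, "ay": 0, "az": 0},
    {"claw": 3.5, "tx": -0.15, "ty": 8.2, "tz": 0.1, "ax": 0.1, "ay": 0, "az": 0},
    {"claw": 3.5, "tx": -0.15, "ty": 8.2, "tz": 0.1, "ax": 0.1, "ay": 0, "az": 0},
    {"claw": 3.5, "tx": -0.15, "ty": 8.2, "tz": 0.1, "ax": 0.1, "ay": 0, "az": 0},
  ],
)

```text
time: 21.73
eef_pos: [0.6599, -0.2024, 0.0294]
tcp_rot: [-0.514, 0.484, -0.486, 0.515]
contact_force: [-0.2, 0.6, -1.5]
opening: 0.502
```

```bash
python3 - <<'E'
from h import *
s=st(); D=cam("wrist"); cv2.imwrite("pics/w22.png",D[0]); held(D,s,s["eef_pos"][2]+.025,box=(195,315,195,365))
plan((.6585,-.2035,.012),3.4)
E
```

```text
held rect 661.6 -204.9 44.4 63.8 3.3 tool [ 0.26 -2.5   0.16]
t=21.8 pos [ 0.6597 -0.2022  0.029 ] yaw 3.41 F [ 0.2 -0.  -1. ] open 0.50
  shift cm [ 0.12  1.7  -0.13] turn [-0.14  0.01 -0.02]
```

View pics/w22.png

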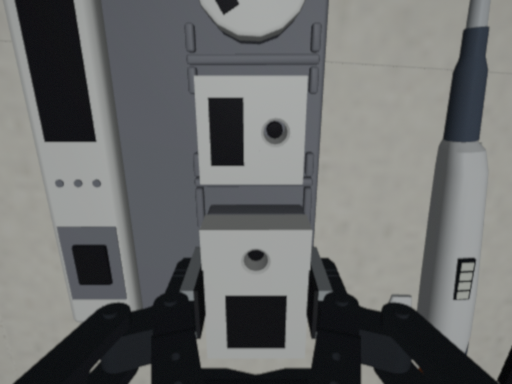

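>>> play_rows(
  steps=[
    {"claw": 3.5, "tx": 0.05, "ty": 0.6, "tz": -0.1, "ax": 0, "ay": 0, "az": 0},
    {"claw": 3.5, "tx": 0.05, "ty": 1.1, "tz": -0.1, "ax": 0, "ay": 0, "az": 0},
    {"claw": 3.5, "tx": 0.05, "ty": 1.5, "tz": -0.1, "ax": 0, "ay": 0, "az": 0},
    {"claw": 3.5, "tx": 0.05, "ty": 1.6, "tz": -0.1, "ax": 0, "ay": 0, "az": 0},
    {"claw": 3.5, "tx": 0.05, "ty": 1.7, "tz": -0.1, "ax": 0, "ay": 0, "az": 0},
    {"claw": 3.5, "tx": 0.05, "ty": 1.7, "tz": -0.1, "ax": 0, "ay": 0, "az": 0},
    {"claw": 3.5, "tx": 0.05, "ty": 1.7, "tz": -0.1, "ax": 0, "ay": 0, "az": 0},
    {"claw": 3.5, "tx": 0.05, "ty": 1.7, "tz": -0.1, "ax": 0, "ay": 0, "az": 0},
  ],
)

```text
time: 22.45
eef_pos: [0.6578, -0.2024, 0.0107]
tcp_rot: [-0.514, 0.485, -0.485, 0.515]
contact_force: [-2.3, 0.7, 2.2]
opening: 0.503
```

```bash
python3 - <<'E'
from h import *
plan((.6585,-.2035,.012),3.4)
s=st(); D=cam("wrist"); held(D,s,s["eef_pos"][2]+.025,box=(195,315,195,365))
E
```

```text
t=22.4 pos [ 0.6578 -0.2024  0.0107] yaw 3.41 F [-2.3  0.7  2.2] open 0.50
  shift cm [ 0.11 -0.13  0.06] turn [-0.02  0.01 -0.09]
held rect 659.5 -204.9 44.2 63.6 3.4 tool [ 0.26 -2.5   0.15]
```

Down on the floor at (659.5,-204.9), against the bay centre (660.0,-205.4). Releasing and rising.

>>> play_rows(
  steps=[
    {"claw": 6.5, "tx": 0, "ty": 0, "tz": 0, "ax": 0, "ay": 0, "az": 0},
    {"claw": 6.5, "tx": 0, "ty": 0, "tz": 0, "ax": 0, "ay": 0, "az": 0},
    {"claw": 6.5, "tx": 0, "ty": 0, "tz": 0, "ax": 0, "ay": 0, "az": 0},
    {"claw": 6.5, "tx": 0, "ty": 0, "tz": 0, "ax": 0, "ay": 0, "az": 0},
    {"claw": 6.5, "tx": 0, "ty": -3, "tz": 0, "ax": 0, "ay": 0, "az": 0},
    {"claw": 6.5, "tx": 0, "ty": -6, "tz": 0, "ax": 0, "ay": 0, "az": 0},
    {"claw": 8.5, "tx": 0, "ty": -10, "tz": 0, "ax": 0, "ay": 0, "az": 0},
    {"claw": 8.5, "tx": -2, "ty": -14, "tz": 0, "ax": 0, "ay": 0, "az": 0},
    {"claw": 8.5, "tx": -5, "ty": -15, "tz": 0, "ax": 0, "ay": 0, "az": 0},
    {"claw": 8.5, "tx": -5, "ty": -15, "tz": 0, "ax": 0, "ay": 0, "az": 0},
    {"claw": 8.5, "tx": -5, "ty": -15, "tz": 0, "ax": 0, "ay": 0, "az": 0},
    {"claw": 8.5, "tx": -5, "ty": -15, "tz": 0, "ax": 0, "ay": 0, "az": 0},
  ],
)

```text
time: 23.5
eef_pos: [0.6543, -0.1526, 0.1596]
tcp_rot: [-0.515, 0.485, -0.484, 0.515]
contact_force: [0.2, -0.2, 0.3]
opening: 0.989
```

>>> play_rows(
  steps=[
    {"claw": 8.5, "tx": 0, "ty": 0, "tz": 0, "ax": 0, "ay": 0, "az": 0},
    {"claw": 8.5, "tx": 0, "ty": 0, "tz": 0, "ax": 0, "ay": 0, "az": 0},
    {"claw": 8.5, "tx": 0, "ty": 0, "tz": 0, "ax": 0, "ay": 0, "az": 0},
  ],
)

```text
time: 23.75
eef_pos: [0.6542, -0.1534, 0.1589]
tcp_rot: [-0.514, 0.486, -0.484, 0.514]
contact_force: [0.4, 0.0, -0.0]
opening: 0.995
```

```bash
python3 look.py 23 .030 .042 .036; python3 -c "
from h import *
plan((.469,-.04,.16),3.4)"
```

```text
pos [ 0.6542 -0.1534  0.1589] yaw 3.34 tilt [-0.0024 -0.0019] t 23.8
[np.float64(659.5), np.float64(-203.8), np.float64(44.0), np.float64(65.2), np.float64(3.4), array([257., 238.])] 0.0355 c-tool [ 5.09 12.28  0.26]
[np.float64(655.6), np.float64(-137.5), np.float64(43.9), np.float64(44.1), np.float64(3.4), array([257., 166.])] 0.0354 c-tool [-1.55 12.3   0.25]
[np.float64(652.8), np.float64(-81.0), np.float64(42.5), np.float64(42.0), np.float64(3.3), array([258.,  95.])] 0.0351 c-tool [-7.2  12.31  0.31]
t=23.8 pos [ 0.6543 -0.1533  0.1592] yaw 3.35 F [-0.7 -0.3  0.4] open 0.99
  shift cm [-12.39  -0.02 -17.84] turn [ 0.09 -0.05 -0.13]
```

View pics/wrist23.png

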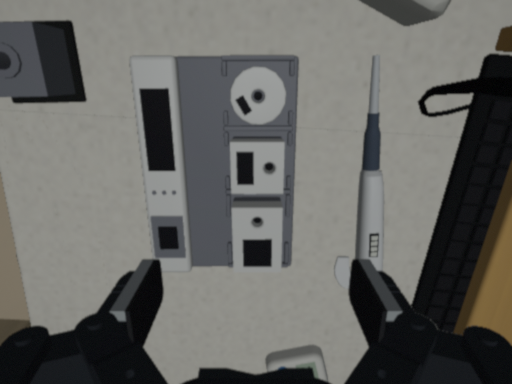

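All three are docked: oblong (659.5,-203.8), square (655.6,-137.5), round (652.8,-81.0), with flat tops at 0.035. Now the stylus.

```bash
python3 -c "
from h import *
plan((.469,-.055,.18),3.4)"
```

```text
t=23.8 pos [ 0.6543 -0.1533  0.1592] yaw 3.35 F [-0.7 -0.3  0.4] open 0.99
  shift cm [-10.9   -2.03 -17.93] turn [ 0.09 -0.05 -0.13]
```

>>> play_rows(
  steps=[
    {"claw": 5, "tx": -1, "ty": -2, "tz": -3, "ax": 0, "ay": 0, "az": -0.1},
    {"claw": 5, "tx": -3, "ty": -2, "tz": -6, "ax": 0, "ay": 0, "az": -0.1},
    {"claw": 5, "tx": -5, "ty": -2, "tz": -9, "ax": 0, "ay": 0, "az": -0.1},
    {"claw": 5, "tx": -7, "ty": -2, "tz": -12, "ax": 0, "ay": 0, "az": -0.1},
    {"claw": 5, "tx": -9, "ty": -2, "tz": -15, "ax": 0, "ay": 0, "az": -0.1},
    {"claw": 5, "tx": -10.9, "ty": -2, "tz": -17.9, "ax": 0, "ay": 0, "az": -0.1},
    {"claw": 5, "tx": -10.9, "ty": -2, "tz": -17.9, "ax": 0, "ay": 0, "az": -0.1},
    {"claw": 5, "tx": -10.9, "ty": -2, "tz": -17.9, "ax": 0, "ay": 0, "az": -0.1},
    {"claw": 5, "tx": -10.9, "ty": -2, "tz": -17.9, "ax": 0, "ay": 0, "az": -0.1},
    {"claw": 5, "tx": -10.9, "ty": -2, "tz": -17.9, "ax": 0, "ay": 0, "az": -0.1},
  ],
)

```text
time: 24.63
eef_pos: [0.4711, -0.0555, 0.1814]
tcp_rot: [-0.514, 0.484, -0.486, 0.515]
contact_force: [0.5, 0.3, -0.4]
opening: 0.585
```

```bash
cat > sty.py <<'E'
import sys
from h import *
s=st(); D=cam("wrist"); img,d,K,Rc,c=D; cv2.imwrite(f"pics/{sys.argv[1]}.png",img)
P=cloud(d,K,Rc,c); h=P[...,2]; near=np.hypot(P[...,0]-.47,P[...,1]+.066)<.06
for z,lo,hi in((.089,.083,.095),(.045,.040,.0465)):
    m=(near&(h>lo)&(h<hi)).astype(np.uint8); m=cv2.morphologyEx(m,cv2.MORPH_CLOSE,np.ones((3,3)))
    ks=cv2.findContours(m,0,1)[0]
    if ks:
        k=max(ks,key=cv2.contourArea)[:,0]; w=cv2.convexHull((ray(K,Rc,c,k,z)[:,:2]*1000).astype(np.float32))
        r=cv2.minAreaRect(w); q=cv2.minEnclosingCircle(w); print(z,np.round(r[0],1),np.round(r[1],1),round(r[2],1),"circ",np.round(q[0],1),round(q[1],1),"tool",tool((r[0][0]/1000,r[0][1]/1000,z),s).round(2),k.mean(0).round())
plan((.469,-.0665,.12),3.4)
E
python3 sty.py w24
```

```text
0.089 [469.5 -65.6] [22.2 24.6] 3.9 circ [469.6 -65.6] 12.4 tool [ 0.99  9.24 -0.23] [251. 209.]
0.045 [469.5 -66.1] [49.8 51.3] 4.7 circ [469.8 -66.3] 35.4 tool [ 1.03 13.64 -0.25] [251. 189.]
t=24.7 pos [ 0.4711 -0.0555  0.1812] yaw 3.36 F [-0.9  0.2  0.3] open 0.59
  shift cm [ 1.08  6.12 -0.28] turn [-0.08 -0.04  0.05]
```

View pics/w24.png

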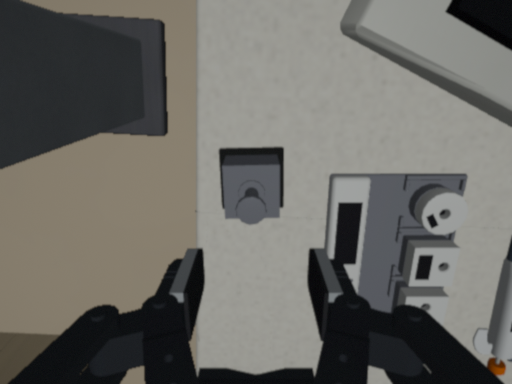

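Wrist 24: stylus head at (251,209) on the stand. I'll centre over it and go down part way.

>>> play_rows(
  steps=[
    {"claw": 5, "tx": 1, "ty": 3, "tz": -0.35, "ax": 0, "ay": 0, "az": 0},
    {"claw": 5, "tx": 1, "ty": 6, "tz": -0.35, "ax": 0, "ay": 0, "az": 0},
    {"claw": 5, "tx": 1, "ty": 7, "tz": -0.35, "ax": 0, "ay": 0, "az": 0},
    {"claw": 5, "tx": 1, "ty": 7, "tz": -0.35, "ax": 0, "ay": 0, "az": 0},
    {"claw": 5, "tx": 1, "ty": 7, "tz": -0.35, "ax": 0, "ay": 0, "az": 0},
    {"claw": 5, "tx": 1, "ty": 7, "tz": -0.35, "ax": 0, "ay": 0, "az": 0},
    {"claw": 5, "tx": 1, "ty": 7, "tz": -0.35, "ax": 0, "ay": 0, "az": 0},
  ],
)

```text
time: 25.27
eef_pos: [0.4683, -0.0652, 0.1126]
tcp_rot: [-0.514, 0.484, -0.486, 0.515]
contact_force: [0.5, 0.7, 0.3]
opening: 0.586
```

```bash
python3 sty.py w25
```

```text
0.089 [469.4 -65.3] [22.8 24.6] 12.5 circ [469.7 -65.4] 12.5 tool [0.01 2.36 0.1 ] [255. 239.]
0.045 [469.5 -65.8] [49.9 51.2] 4.4 circ [469.7 -65.9] 35.3 tool [0.06 6.76 0.09] [255. 207.]
t=25.3 pos [ 0.4682 -0.0652  0.1125] yaw 3.42 F [-0.2 -0.2  1.2] open 0.59
  shift cm [ 0.14 -0.75  0.08] turn [-0.2   0.02  0.09]
```

View pics/w25.png

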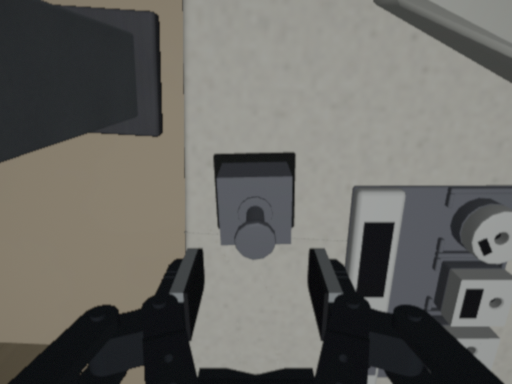

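>>> play_rows(
  grip_force=50,
  steps=[
    {"claw": 5, "tx": 0.05, "ty": 2.5, "tz": 0, "ax": -0.1, "ay": 0, "az": 0},
    {"claw": 5, "tx": 0.05, "ty": 4.5, "tz": 0, "ax": -0.1, "ay": 0, "az": 0},
    {"claw": 5, "tx": 0.05, "ty": 5.5, "tz": 0, "ax": -0.1, "ay": 0, "az": 0},
    {"claw": 5, "tx": 0.05, "ty": 5.9, "tz": 0, "ax": -0.1, "ay": 0, "az": 0},
    {"claw": 5, "tx": 0.05, "ty": 5.9, "tz": 0, "ax": -0.1, "ay": 0, "az": 0},
    {"claw": 5, "tx": 0.05, "ty": 5.9, "tz": 0, "ax": -0.1, "ay": 0, "az": 0},
    {"claw": 5, "tx": 0.05, "ty": 5.9, "tz": 0, "ax": -0.1, "ay": 0, "az": 0},
    {"claw": 5, "tx": 0.05, "ty": 5.9, "tz": 0, "ax": -0.1, "ay": 0, "az": 0},
  ],
)

```text
time: 25.98
eef_pos: [0.4678, -0.0656, 0.0529]
tcp_rot: [0.515, -0.484, 0.485, -0.515]
contact_force: [-0.3, 0.4, 0.4]
opening: 0.586
```

```bash
python3 sty.py w26
```

```text
0.089 [469.4 -64.5] [22.7 25.9] 11.2 circ [469.6 -64.5] 13.1 tool [-0.1  -3.61  0.17] [256. 307.]
0.045 [469.5 -65.8] [49.9 52. ] 4.5 circ [469.5 -66.2] 35.4 tool [0.03 0.79 0.17] [256. 249.]
t=26.0 pos [ 0.4676 -0.0656  0.0527] yaw 3.40 F [-0.6  0.4 -1.3] open 0.59
  shift cm [ 0.11 -6.73  0.13] turn [-0.03  0.    0.06]
```

View pics/w26.png

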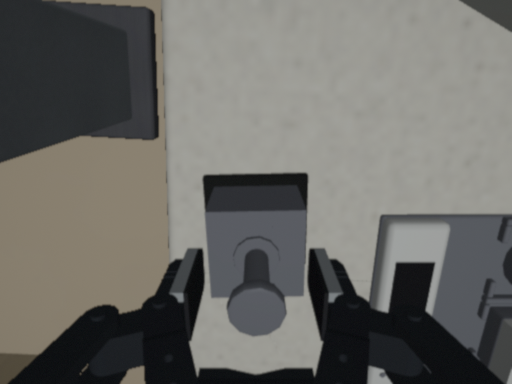

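The neck at (257,275) is centred between the pads. Closing.

>>> play_rows(
  grip_force=50,
  steps=[
    {"claw": 0.5, "tx": 0, "ty": 0, "tz": 0, "ax": 0, "ay": 0, "az": 0},
    {"claw": 0.5, "tx": 0, "ty": 0, "tz": 0, "ax": 0, "ay": 0, "az": 0},
    {"claw": 0.5, "tx": 0, "ty": 0, "tz": 0, "ax": 0, "ay": 0, "az": 0},
    {"claw": 0.5, "tx": 0, "ty": 0, "tz": 0, "ax": 0, "ay": 0, "az": 0},
    {"claw": 0.5, "tx": 0, "ty": 0, "tz": 0, "ax": 0, "ay": 0, "az": 0},
    {"claw": 0.5, "tx": 0, "ty": 0, "tz": 0, "ax": 0, "ay": 0, "az": 0},
    {"claw": 0.5, "tx": 0, "ty": 0, "tz": 0, "ax": 0, "ay": 0, "az": 0},
    {"claw": 0.5, "tx": 0, "ty": 0, "tz": 0, "ax": 0, "ay": 0, "az": 0},
    {"claw": 0.5, "tx": 0, "ty": 0, "tz": 0, "ax": 0, "ay": 0, "az": 0},
  ],
)

```text
time: 26.78
eef_pos: [0.4671, -0.0655, 0.0521]
tcp_rot: [0.515, -0.485, 0.485, -0.514]
contact_force: [-1.4, -0.4, 4.7]
opening: 0.256
```

```bash
python3 sty.py w27; python3 snap.py 27 side scene; python3 -c "
import cv2
a=cv2.imread('pics/side27.png')[120:260,140:300];b=cv2.imread('pics/scene27.png')[150:290,190:350]
import numpy as np
cv2.imwrite('pics/ss27.png',cv2.resize(np.hstack([a,b]),None,fx=2.4,fy=2.4,interpolation=2))"
```

```text
0.089 [468.8 -63.7] [51.9 27.6] 3.4 circ [468.4 -57.5] 26.0 tool [-0.16 -3.69  0.17] [256. 301.]
0.045 [468.6 -52.5] [50.5 27.2] 2.5 circ [468.8 -53.8] 27.9 tool [-1.28  0.71  0.23] [256. 231.]
t=26.8 pos [ 0.4672 -0.0655  0.0521] yaw 3.40 F [-0.7  0.5  5.9] open 0.25
  shift cm [ 0.12 -6.79  0.17] turn [0.05 0.   0.03]
```

View pics/w27.png

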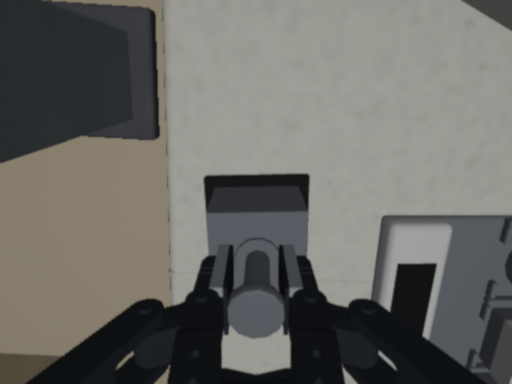

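View pics/ss27.png

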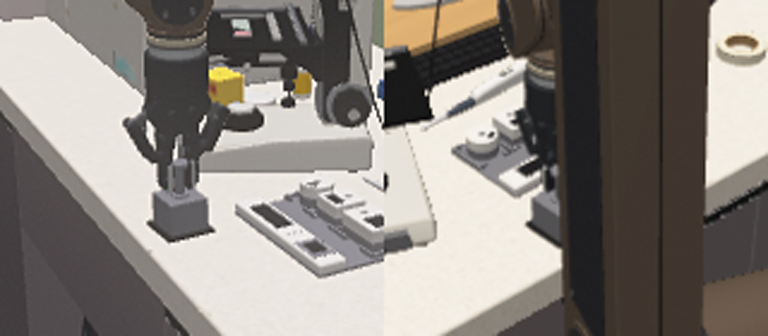

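The opening stopped at 0.25 (about 22 mm), so the jaws hold the 24 mm head rather than the 12 mm neck. I'll reopen, go 3 mm lower and grip the neck itself.

>>> play_rows(
  steps=[
    {"claw": 4, "tx": 0.05, "ty": 0, "tz": 0, "ax": 0, "ay": 0, "az": 0},
    {"claw": 4, "tx": 0.05, "ty": 0, "tz": 0, "ax": 0, "ay": 0, "az": 0},
    {"claw": 4, "tx": 0.05, "ty": 0, "tz": 0, "ax": 0, "ay": 0, "az": 0},
    {"claw": 4, "tx": 0.05, "ty": 0.3, "tz": 0.05, "ax": 0, "ay": 0, "az": 0},
    {"claw": 4, "tx": 0.05, "ty": 0.3, "tz": 0.05, "ax": 0, "ay": 0, "az": 0},
    {"claw": 4, "tx": 0.05, "ty": 0.3, "tz": 0.05, "ax": 0, "ay": 0, "az": 0},
    {"claw": 4, "tx": 0.05, "ty": 0.3, "tz": 0.05, "ax": 0, "ay": 0, "az": 0},
  ],
)

```text
time: 27.52
eef_pos: [0.4672, -0.0657, 0.0484]
tcp_rot: [0.515, -0.485, 0.485, -0.514]
contact_force: [0.2, 0.3, -0.1]
opening: 0.466
```

```bash
python3 sty.py w28; python3 - <<'E'
from h import *
# pad geometry from wrist depth, in tool frame
img,d,K,Rc,c=cam("wrist"); s=st(); m=cams.camera_model("wrist"); T=np.array(m["tool_from_camera"])
P=cloud(d,K,T[:3,:3],T[:3,3])*1000
for v in range(240,345,8):
    for u in (190,196,200,204,208,212,216): 
        p=P[v,u]
        if abs(p[2])<45 and p[1]<8: print(v,u,p.round(1),end=" ")
    print()
E
```

```text
0.089 [469.5 -64.5] [22.6 26. ] 11.1 circ [469.2 -64.6] 13.2 tool [-0.11 -4.06  0.23] [258. 315.]
0.045 [469.5 -65.7] [49.9 52.2] 4.5 circ [469.2 -65.7] 35.2 tool [0.01 0.34 0.23] [257. 253.]
t=27.6 pos [ 0.4673 -0.0657  0.0485] yaw 3.41 F [ 0.1 -0.2  1. ] open 0.47
  shift cm [ 0.09 -7.15  0.16] turn [0.1  0.01 0.01]
240 208 [ -9.6   3.9 -21.8] 240 212 [ -9.5   4.1 -19.9] 240 216 [ -9.4   4.3 -17.9] 
248 200 [-11.2  -7.1 -23.9] 248 204 [-11.2  -7.1 -22.1] 248 208 [-11.1  -6.9 -20.3] 248 212 [-11.2  -7.2 -18.4] 248 216 [ -5.2   3.9 -18. ] 
256 196 [-11.5 -14.8 -24.4] 256 200 [-11.1 -14.2 -22.8] 256 204 [-11.9 -15.6 -20.8] 256 208 [-11.3 -14.6 -19.2] 256 212 [ -7.3  -7.6 -18.5] 256 216 [ -0.9   3.5 -18.2] 
264 190 [ -7.2 -14.4 -27.4] 264 196 [-11.3 -21.  -23.4] 264 200 [-11.1 -20.8 -21.7] 264 204 [-10.8 -20.3 -20.2] 264 208 [-11.2 -20.8 -18.4] 264 212 [ -4.   -9.  -18.5] 264 216 [  4.1   4.3 -18.5] 
272 190 [-11.2 -27.  -24.8] 272 196 [-11.1 -26.8 -22.4] 272 200 [-11.4 -27.3 -20.7] 272 204 [-11.6 -27.6 -19. ] 272 208 [ -8.  -21.9 -18.4] 272 212 [ -0.8 -10.8 -18.4] 272 216 [  8.5   3.8
[... 576 characters left out ...]
16 [ 23.3   4.2 -19.2] 
304 190 [-12.1 -48.1 -20.8] 304 196 [ -7.7 -42.3 -20. ] 304 200 [ -4.5 -38.3 -19.3] 304 204 [ -1.9 -34.9 -18.5] 304 208 [  5.2 -25.7 -18.5] 
312 190 [-12.  -52.  -20.1] 312 196 [ -4.8 -43.1 -20. ] 312 200 [ -0.8 -38.1 -19.6] 312 204 [  1.1 -35.7 -18.5] 312 208 [  8.6 -26.5 -18.5] 
320 190 [-11.9 -55.7 -19.4] 320 196 [ -1.6 -43.5 -20.1] 320 200 [  3.4 -37.5 -19.9] 320 204 [  3.6 -37.3 -18.4] 
328 190 [-15.7 -63.5 -17.7] 328 196 [-17.1 -65.1 -15.6] 328 200 [  6.  -39.  -19.8] 328 204 [  6.9 -37.9 -18.5] 
336 190 [-17.1 -68.3 -16.7] 336 196 [-16.6 -67.8 -15.1] 336 200 [ 10.7 -38.  -20.2] 336 204 [  9.7 -39.1 -18.5] 
344 190 [-17.2 -71.3 -16.1] 344 196 [-16.4 -70.4 -14.7]
```

View pics/w28.png

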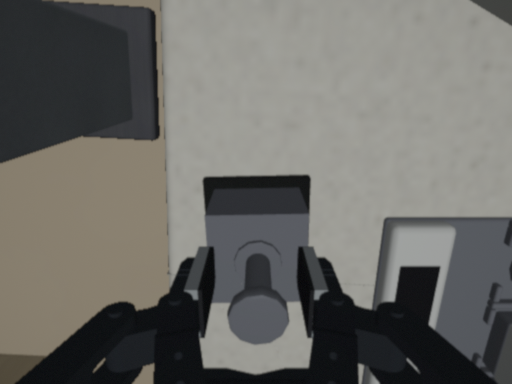

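Depth shows the pads run from about 5 mm to 38 mm behind the TCP. I'm now 3.5 mm lower, so I'll try the neck again.

>>> play_rows(
  grip_force=50,
  steps=[
    {"claw": 0.5, "tx": 0, "ty": -0.05, "tz": 0.1, "ax": 0, "ay": 0, "az": 0},
    {"claw": 0.5, "tx": 0, "ty": -0.05, "tz": 0.1, "ax": 0, "ay": 0, "az": 0},
    {"claw": 0.5, "tx": 0, "ty": -0.05, "tz": 0.1, "ax": 0, "ay": 0, "az": 0},
    {"claw": 0.5, "tx": 0, "ty": -0.05, "tz": 0.1, "ax": 0, "ay": 0, "az": 0},
    {"claw": 0.5, "tx": 0, "ty": -0.05, "tz": 0.1, "ax": 0, "ay": 0, "az": 0},
    {"claw": 0.5, "tx": 0, "ty": -0.05, "tz": 0.1, "ax": 0, "ay": 0, "az": 0},
    {"claw": 0.5, "tx": 0, "ty": -0.05, "tz": 0.1, "ax": 0, "ay": 0, "az": 0},
    {"claw": 0.5, "tx": 0, "ty": -0.05, "tz": 0.1, "ax": 0, "ay": 0, "az": 0},
  ],
)

```text
time: 28.28
eef_pos: [0.4686, -0.0658, 0.0494]
tcp_rot: [0.515, -0.485, 0.485, -0.514]
contact_force: [-0.5, 0.4, 2.4]
opening: 0.253
```

```bash
python3 sty.py w29
```

```text
0.089 [466.  -64.2] [59.6 27.9] 4.2 circ [465.7 -60.2] 29.9 tool [-0.18 -3.96 -0.26] [246. 306.]
0.045 [468.5 -52.4] [50.  25.5] 4.1 circ [468.7 -53.2] 27.5 tool [-1.34  0.44  0.07] [255. 231.]
t=28.3 pos [ 0.4686 -0.0658  0.0494] yaw 3.40 F [-0.7  0.   3.5] open 0.25
  shift cm [ 0.07 -7.06  0.03] turn [0.05 0.   0.03]
```

View pics/w29.png

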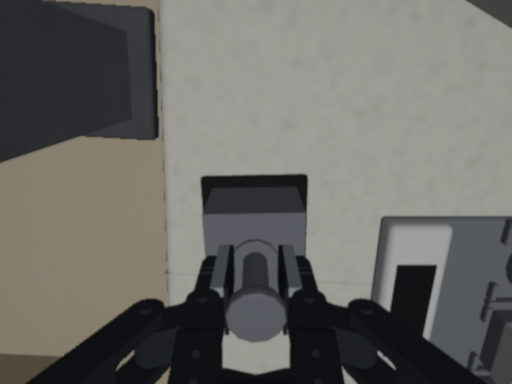

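Still the 24 mm head at either height, so the finger backs rule out a vertical neck grip. I'll take the head centred on the pads (TCP at about 0.066) with a firmer grip.

>>> play_rows(
  grip_force=80,
  steps=[
    {"claw": 4, "tx": 0, "ty": 0, "tz": 0, "ax": 0, "ay": 0, "az": 0},
    {"claw": 4, "tx": 0, "ty": 0, "tz": 0, "ax": 0, "ay": 0, "az": 0},
    {"claw": 4, "tx": 0.05, "ty": -0.8, "tz": 0, "ax": 0, "ay": 0, "az": 0},
    {"claw": 4, "tx": 0.05, "ty": -1.65, "tz": 0, "ax": 0, "ay": 0, "az": 0},
    {"claw": 4, "tx": 0.05, "ty": -1.65, "tz": 0, "ax": 0, "ay": 0, "az": 0},
    {"claw": 4, "tx": 0.05, "ty": -1.65, "tz": 0, "ax": 0, "ay": 0, "az": 0},
    {"claw": 1.5, "tx": 0.05, "ty": -1.65, "tz": 0, "ax": 0, "ay": 0, "az": 0},
    {"claw": 1.5, "tx": 0.05, "ty": -1.65, "tz": 0, "ax": 0, "ay": 0, "az": 0},
    {"claw": 1.5, "tx": 0.05, "ty": -1.65, "tz": 0, "ax": 0, "ay": 0, "az": 0},
    {"claw": 1.5, "tx": 0.05, "ty": -1.65, "tz": 0, "ax": 0, "ay": 0, "az": 0},
    {"claw": 1.5, "tx": 0.05, "ty": -1.65, "tz": 0, "ax": 0, "ay": 0, "az": 0},
    {"claw": 1.5, "tx": 0.05, "ty": -1.65, "tz": 0, "ax": 0, "ay": 0, "az": 0},
  ],
)

```text
time: 29.33
eef_pos: [0.4685, -0.0663, 0.066]
tcp_rot: [0.515, -0.485, 0.485, -0.514]
contact_force: [-1.1, 0.3, 5.2]
opening: 0.241
```

```bash
python3 sty.py w30
```

```text
0.089 [470.1 -66.4] [49.2 31. ] 3.4 circ [469.8 -62.4] 24.6 tool [ 0.02 -2.3   0.15] [255. 283.]
0.045 [468.9 -57.4] [49.9 34.6] 4.4 circ [468.9 -57.9] 29.7 tool [-0.89  2.1   0.09] [255. 223.]
t=29.4 pos [ 0.4685 -0.0663  0.066 ] yaw 3.41 F [-1.6 -0.8  5.4] open 0.24
  shift cm [ 0.03 -5.4   0.04] turn [0.09 0.01 0.02]
```

View pics/w30.png

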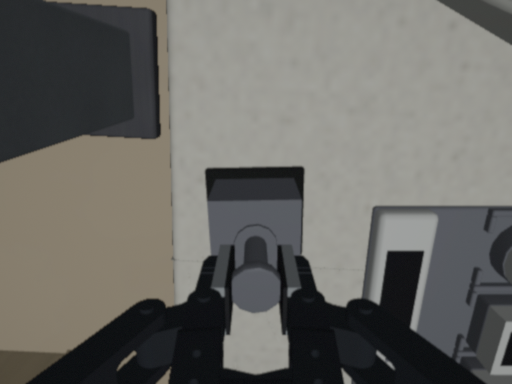

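Gripped at the head. Lifting out of the stand.

>>> play_rows(
  steps=[
    {"claw": 1.5, "tx": 0, "ty": -1.5, "tz": 0, "ax": 0, "ay": 0, "az": 0},
    {"claw": 1.5, "tx": 0, "ty": -3, "tz": 0, "ax": 0, "ay": 0, "az": 0},
    {"claw": 1.5, "tx": 0, "ty": -4.5, "tz": 0, "ax": 0, "ay": 0, "az": 0},
    {"claw": 1.5, "tx": 0, "ty": -6, "tz": 0, "ax": 0, "ay": 0, "az": 0},
    {"claw": 1.5, "tx": 0, "ty": -8, "tz": 0, "ax": 0, "ay": 0, "az": 0},
    {"claw": 1.5, "tx": 0, "ty": -8, "tz": 0, "ax": 0, "ay": 0, "az": 0},
    {"claw": 1.5, "tx": 0, "ty": -8, "tz": 0, "ax": 0, "ay": 0, "az": 0},
    {"claw": 1.5, "tx": 0, "ty": -8, "tz": 0, "ax": 0, "ay": 0, "az": 0},
  ],
)

```text
time: 30.05
eef_pos: [0.4678, -0.0659, 0.1442]
tcp_rot: [0.515, -0.486, 0.484, -0.514]
contact_force: [-0.5, 0.4, -0.0]
opening: 0.24
```

```bash
python3 sty.py w31; python3 snap.py 31 side scene; python3 -c "
import cv2
a=cv2.imread('pics/side31.png')[120:260,140:300];b=cv2.imread('pics/scene31.png')[150:290,190:350]
import numpy as np
cv2.imwrite('pics/ss31.png',cv2.resize(np.hstack([a,b]),None,fx=2.4,fy=2.4,interpolation=2))"
```

```text
0.089 [468.4 -65.8] [4.5 4.9] 3.5 circ [468.1 -65.8] 3.1 tool [-0.    5.52  0.09] [254. 216.]
0.045 [469.6 -66.1] [49.9 51.3] 4.5 circ [469.7 -66.6] 35.1 tool [0.04 9.92 0.21] [256. 195.]
t=30.1 pos [ 0.4675 -0.0658  0.1439] yaw 3.40 F [-0.4  0.7 -0.3] open 0.24
  shift cm [0.08 2.39 0.16] turn [ 0.23  0.   -0.05]
```

View pics/w31.png

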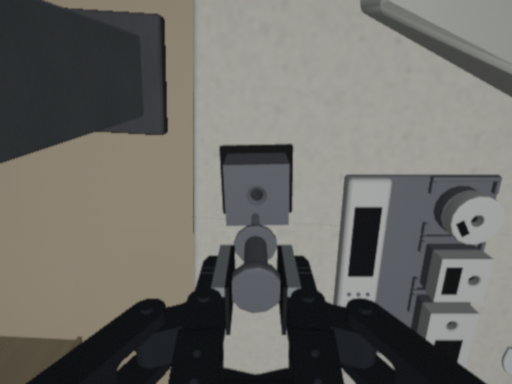

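View pics/ss31.png

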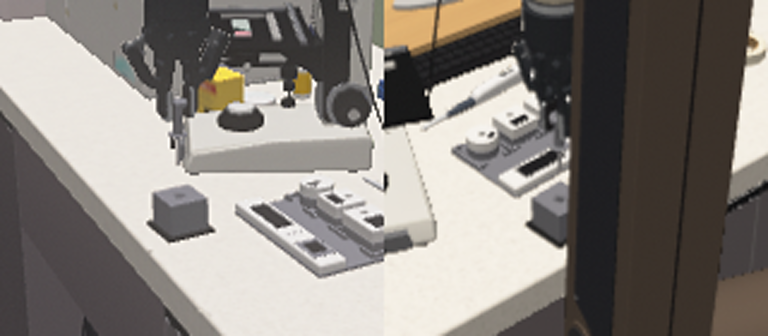

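The stylus is out and hanging upright, tip at (254,216). Moving over the round logger.

```bash
python3 -c "
from h import *
plan((.6515,-.081,.145),3.4)"
```

```text
t=30.2 pos [ 0.4676 -0.0659  0.1439] yaw 3.40 F [-0.2  0.3 -1.2] open 0.25
  shift cm [ 2.6  -0.18 18.27] turn [ 0.24  0.   -0.05]
```

>>> play_rows(
  steps=[
    {"claw": 1.5, "tx": 0.4, "ty": -0.2, "tz": 2.5, "ax": 0.2, "ay": 0, "az": 0},
    {"claw": 1.5, "tx": 0.8, "ty": -0.2, "tz": 5, "ax": 0.2, "ay": 0, "az": 0},
    {"claw": 1.5, "tx": 1.2, "ty": -0.2, "tz": 7.5, "ax": 0.2, "ay": 0, "az": 0},
    {"claw": 1.5, "tx": 1.5, "ty": -0.2, "tz": 10, "ax": 0.2, "ay": 0, "az": 0},
    {"claw": 1.5, "tx": 1.9, "ty": -0.2, "tz": 12.5, "ax": 0.2, "ay": 0, "az": 0},
    {"claw": 1.5, "tx": 2.2, "ty": -0.2, "tz": 15, "ax": 0.2, "ay": 0, "az": 0},
    {"claw": 1.5, "tx": 2.5, "ty": -0.2, "tz": 17, "ax": 0.2, "ay": 0, "az": 0},
    {"claw": 1.5, "tx": 2.6, "ty": -0.2, "tz": 18.3, "ax": 0.2, "ay": 0, "az": 0},
    {"claw": 1.5, "tx": 2.6, "ty": -0.2, "tz": 18.3, "ax": 0.2, "ay": 0, "az": 0},
    {"claw": 1.5, "tx": 2.6, "ty": -0.2, "tz": 18.3, "ax": 0.2, "ay": 0, "az": 0},
    {"claw": 1.5, "tx": 2.6, "ty": -0.2, "tz": 18.3, "ax": 0.2, "ay": 0, "az": 0},
    {"claw": 1.5, "tx": 2.6, "ty": -0.2, "tz": 18.3, "ax": 0.2, "ay": 0, "az": 0},
  ],
)

```text
time: 31.2
eef_pos: [0.6516, -0.0811, 0.1467]
tcp_rot: [-0.514, 0.485, -0.485, 0.515]
contact_force: [0.2, -0.9, 0.1]
opening: 0.239
```

```bash
cat > btn.py <<'E'
import sys
from h import *
s=st(); D=cam("wrist"); img,d,K,Rc,c=D; cv2.imwrite(f"pics/{sys.argv[1]}.png",img)
# tip: measure by depth cloud of points 52..60 mm beyond TCP near axis
m=cams.camera_model("wrist"); T=np.array(m["tool_from_camera"]); P=cloud(d,K,T[:3,:3],T[:3,3])*100
q=P.reshape(-1,3); uv=np.stack(np.meshgrid(np.arange(512),np.arange(384)),-1).reshape(-1,2)
for lo,hi in((2.5,3.5),(3.5,4.5),(4.5,5.2),(5.2,6.1)):
    k=(abs(q[:,0])<1)&(abs(q[:,2]-.1)<1)&(q[:,1]>lo)&(q[:,1]<hi)
    if k.sum()>3: print("pin",lo,hi,k.sum(),q[k].mean(0).round(2),"z-mid",(q[k][:,2].min()+q[k][:,2].max()).round(2)/2,"uv",uv[k].mean(0).round(),"maxy",q[k][:,1].max().round(2))
print("pos",s["eef_pos"].round(4),"t",s["time"])
for r in tops(D,.036,.031,.042):
    if max(r[2:4])<90 and min(r[2:4])>25: print([np.round(x,1) for x in r[:6]],"tool",tool((r[0]/1000,r[1]/1000,.036),s).round(2))
E
python3 btn.py w32; python3 -c "
from h import *
plan((.6515,-.081,.11),3.4)"
```

```text
pin 3.5 4.5 16 [-0.14  4.32  0.12] z-mid 0.12 uv [255. 222.] maxy 4.49
pin 4.5 5.2 36 [-0.1   4.87  0.09] z-mid 0.09 uv [254. 219.] maxy 5.2
pin 5.2 6.1 30 [-0.1   5.53  0.08] z-mid 0.085 uv [254. 215.] maxy 5.86
pos [ 0.6516 -0.0811  0.1467] t 31.2
[np.float64(660.0), np.float64(-214.1), np.float64(43.8), np.float64(44.8), np.float64(2.6), array([255., 325.])] tool [13.33 11.07  0.04]
[np.float64(652.7), np.float64(-80.1), np.float64(42.0), np.float64(43.1), np.float64(3.4), array([255., 187.])] tool [-0.09 11.07  0.11]
t=31.2 pos [ 0.6518 -0.0811  0.1471] yaw 3.40 F [ 0.2 -0.3  0.1] open 0.24
  shift cm [-0.01  3.71 -0.03] turn [-0.06 -0.   -0.  ]
```

View pics/w32.png

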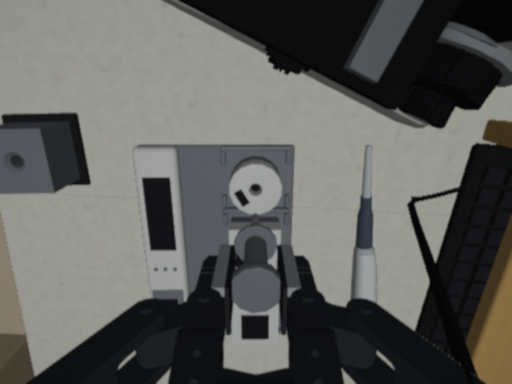

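>>> play_rows(
  steps=[
    {"claw": 1.5, "tx": -0.1, "ty": 2, "tz": 0, "ax": 0, "ay": 0, "az": 0},
    {"claw": 1.5, "tx": -0.1, "ty": 3.5, "tz": 0, "ax": 0, "ay": 0, "az": 0},
    {"claw": 1.5, "tx": -0.1, "ty": 4.4, "tz": 0, "ax": 0, "ay": 0, "az": 0},
    {"claw": 1.5, "tx": -0.1, "ty": 4.4, "tz": 0, "ax": 0, "ay": 0, "az": 0},
    {"claw": 1.5, "tx": -0.1, "ty": 4.4, "tz": 0, "ax": 0, "ay": 0, "az": 0},
    {"claw": 1.5, "tx": -0.1, "ty": 4.4, "tz": 0, "ax": 0, "ay": 0, "az": 0},
    {"claw": 1.5, "tx": -0.1, "ty": 4.4, "tz": 0, "ax": 0, "ay": 0, "az": 0},
    {"claw": 1.5, "tx": -0.1, "ty": 4.4, "tz": 0, "ax": 0, "ay": 0, "az": 0},
  ],
)

```text
time: 31.92
eef_pos: [0.6535, -0.0805, 0.1046]
tcp_rot: [-0.514, 0.484, -0.486, 0.515]
contact_force: [0.1, -0.2, -0.5]
opening: 0.234
```

```bash
python3 btn.py w33; python3 -c "
from h import *
plan((.6515,-.081,.09),3.4)
import cv2
a=cv2.imread('pics/w33.png')[150:300,180:330]; cv2.imwrite('pics/w33z.png',cv2.resize(a,None,fx=4,fy=4,interpolation=2))"
```

```text
pin 3.5 4.5 15 [-0.14  4.32  0.13] z-mid 0.12 uv [255. 222.] maxy 4.5
pin 4.5 5.2 36 [-0.1   4.86  0.09] z-mid 0.09 uv [254. 219.] maxy 5.19
pin 5.2 6.1 30 [-0.09  5.54  0.07] z-mid 0.085 uv [254. 215.] maxy 5.94
pos [ 0.6535 -0.0805  0.1046] t 31.9167
[np.float64(659.1), np.float64(-198.0), np.float64(43.9), np.float64(58.5), np.float64(3.1), array([252., 343.])] tool [11.76  6.87 -0.17]
[np.float64(652.4), np.float64(-77.7), np.float64(42.9), np.float64(38.7), np.float64(8.5), array([252., 206.])] tool [-0.29  6.86 -0.12]
t=32.0 pos [ 0.6534 -0.0804  0.1044] yaw 3.41 F [-0.5  0.7 -0.7] open 0.23
  shift cm [ 0.05  1.44 -0.19] turn [-0.21  0.01  0.04]
```

View pics/w33z.png

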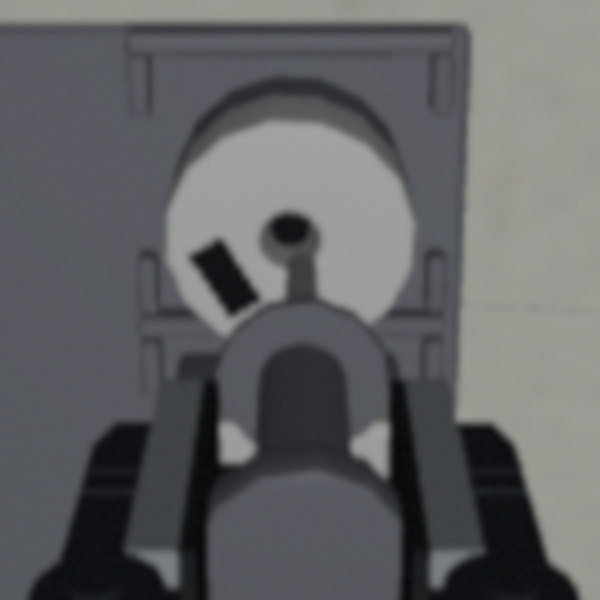

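```bash
cat > pp.py <<'E'
from h import *
import sys
m=cams.camera_model("wrist"); K=np.array(m["intrinsics"]); T=np.array(m["tool_from_camera"])
u,v,y=map(float,sys.argv[1:4])  # pixel, tool y depth cm -> tool x,z
r=T[:3,:3]@np.array([(u-K[0,2])/K[0,0],(v-K[1,2])/K[1,1],1]); o=T[:3,3]*100
p=o+r*((y-o[1])/r[1]); print("pixel -> tool",p.round(3))
E
python3 pp.py 252.5 210 6.85; for v in 211 213 215 217; do python3 pp.py 255 $v 5.9; done
```

```text
pixel -> tool [ 0.084  6.85  -0.054]
pixel -> tool [-0.232  5.9    0.119]
pixel -> tool [-0.091  5.9    0.118]
pixel -> tool [0.052 5.9   0.118]
pixel -> tool [0.194 5.9   0.118]
```

>>> play_rows(
  steps=[
    {"claw": 1.5, "tx": 0, "ty": 0.3, "tz": -0.16, "ax": -0.1, "ay": 0, "az": 0},
    {"claw": 1.5, "tx": 0, "ty": 0.6, "tz": -0.16, "ax": -0.1, "ay": 0, "az": 0},
    {"claw": 1.5, "tx": 0, "ty": 0.6, "tz": -0.16, "ax": -0.1, "ay": 0, "az": 0},
    {"claw": 1.5, "tx": 0, "ty": 0.6, "tz": -0.16, "ax": -0.1, "ay": 0, "az": 0},
    {"claw": 1.5, "tx": 0, "ty": 0.6, "tz": -0.16, "ax": -0.1, "ay": 0, "az": 0},
    {"claw": 1.5, "tx": 0, "ty": 0.6, "tz": -0.16, "ax": -0.1, "ay": 0, "az": 0},
  ],
)

```text
time: 32.47
eef_pos: [0.6513, -0.0804, 0.0974]
tcp_rot: [-0.515, 0.485, -0.485, 0.515]
contact_force: [-0.1, -0.4, -0.2]
opening: 0.238
```

```bash
python3 btn.py w34; python3 -c "
from h import *
plan((.6515,-.0805,.085),3.4)
import cv2
a=cv2.imread('pics/w34.png')[150:300,180:330]; cv2.imwrite('pics/w34z.png',cv2.resize(a,None,fx=4,fy=4,interpolation=2))"
```

```text
pin 3.5 4.5 16 [-0.13  4.35  0.12] z-mid 0.12 uv [255. 222.] maxy 4.49
pin 4.5 5.2 37 [-0.1   4.87  0.09] z-mid 0.09 uv [254. 219.] maxy 5.2
pin 5.2 6.1 79 [-0.05  5.88 -0.03] z-mid 0.08 uv [253. 214.] maxy 6.1
pos [ 0.6513 -0.0804  0.0974] t 32.4667
[np.float64(658.8), np.float64(-194.0), np.float64(43.9), np.float64(50.0), np.float64(3.0), array([255., 346.])] tool [11.39  6.15  0.07]
[np.float64(652.6), np.float64(-77.0), np.float64(42.1), np.float64(37.7), np.float64(3.4), array([256., 209.])] tool [-0.33  6.14  0.15]
t=32.5 pos [ 0.6513 -0.0804  0.0975] yaw 3.40 F [ 0.3 -0.2 -0.1] open 0.24
  shift cm [0.01 1.25 0.02] turn [-0.03  0.    0.02]
```

View pics/w34z.png

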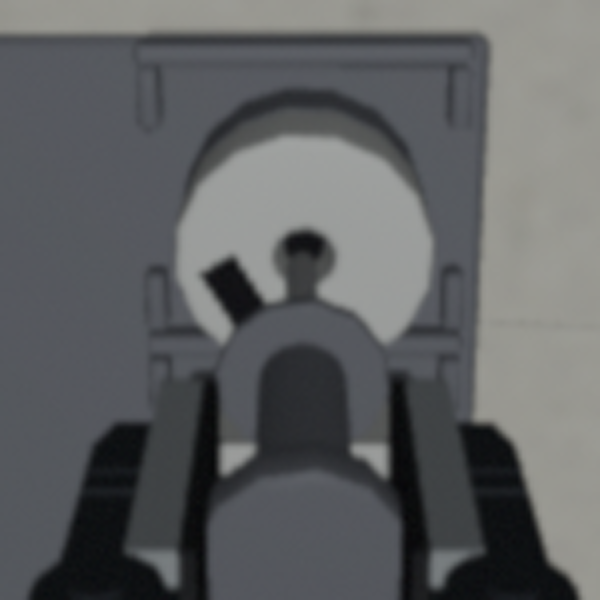

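```bash
python3 pp.py 255.75 213.2 6.14
```

```text
pixel -> tool [0.024 6.14  0.168]
```

The pin is over the recess at (256,213), within about 1 mm. Small trim, then press.

>>> play_rows(
  steps=[
    {"claw": 1.5, "tx": -0.08, "ty": 0.2, "tz": 0.05, "ax": 0, "ay": 0, "az": 0},
    {"claw": 1.5, "tx": -0.08, "ty": 0.4, "tz": 0.05, "ax": 0, "ay": 0, "az": 0},
    {"claw": 1.5, "tx": -0.08, "ty": 0.6, "tz": 0.05, "ax": 0, "ay": 0, "az": 0},
    {"claw": 1.5, "tx": -0.08, "ty": 0.8, "tz": 0.05, "ax": 0, "ay": 0, "az": 0},
    {"claw": 1.5, "tx": -0.08, "ty": 1.0, "tz": 0.05, "ax": 0, "ay": 0, "az": 0},
    {"claw": 1.5, "tx": -0.08, "ty": 1.15, "tz": 0.05, "ax": 0, "ay": 0, "az": 0},
    {"claw": 1.5, "tx": -0.08, "ty": 1.25, "tz": 0.05, "ax": 0, "ay": 0, "az": 0},
    {"claw": 1.5, "tx": -0.08, "ty": 1.25, "tz": 0.05, "ax": 0, "ay": 0, "az": 0},
    {"claw": 1.5, "tx": -0.08, "ty": 1.25, "tz": 0.05, "ax": 0, "ay": 0, "az": 0},
  ],
)

```text
time: 33.27
eef_pos: [0.6518, -0.0796, 0.0853]
tcp_rot: [-0.515, 0.485, -0.485, 0.515]
contact_force: [-0.4, 0.1, 2.8]
opening: 0.241
```

```bash
python3 btn.py w35; python3 -c "
from h import *
plan((.6515,-.0805,.085),3.4)
import cv2
a=cv2.imread('pics/w35.png')[150:300,180:330]; cv2.imwrite('pics/w35z.png',cv2.resize(a,None,fx=4,fy=4,interpolation=2))"
```

```text
pin 3.5 4.5 15 [-0.13  4.31  0.09] z-mid 0.09 uv [255. 222.] maxy 4.5
pin 4.5 5.2 556 [-0.35  4.96  0.08] z-mid 0.09 uv [254. 215.] maxy 5.2
pin 5.2 6.1 49 [0.25 5.63 0.07] z-mid 0.09 uv [254. 219.] maxy 6.09
pos [ 0.6518 -0.0796  0.0853] t 33.2667
[np.float64(658.1), np.float64(-186.8), np.float64(43.5), np.float64(36.7), np.float64(5.0), array([254., 352.])] tool [10.74  4.94 -0.  ]
[np.float64(652.5), np.float64(-76.9), np.float64(42.5), np.float64(36.0), np.float64(3.4), array([255., 216.])] tool [-0.27  4.93  0.09]
t=33.3 pos [ 0.6518 -0.0796  0.0853] yaw 3.41 F [-1.2 -1.   2.1] open 0.24
  shift cm [ 0.09  0.03 -0.03] turn [-0.03  0.01  0.03]
```

View pics/w35z.png

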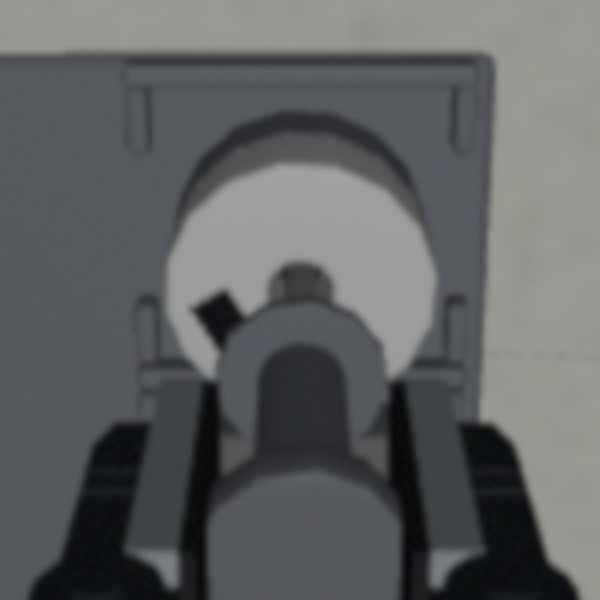

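The pin is in the recess and force is rising (about 2.8 N). I'll press a little more to bottom it, and hold.

>>> play_rows(
  steps=[
    {"claw": 1.5, "tx": 0, "ty": 0.1, "tz": 0, "ax": 0, "ay": 0, "az": 0},
    {"claw": 1.5, "tx": 0, "ty": 0.15, "tz": 0, "ax": 0, "ay": 0, "az": 0},
    {"claw": 1.5, "tx": 0, "ty": 0.15, "tz": 0, "ax": 0, "ay": 0, "az": 0},
    {"claw": 1.5, "tx": 0, "ty": 0.15, "tz": 0, "ax": 0, "ay": 0, "az": 0},
    {"claw": 1.5, "tx": 0, "ty": 0.15, "tz": 0, "ax": 0, "ay": 0, "az": 0},
  ],
)

```text
time: 33.73
eef_pos: [0.6522, -0.0798, 0.0848]
tcp_rot: [-0.514, 0.484, -0.486, 0.515]
contact_force: [-1.2, -0.1, 6.1]
opening: 0.241
```

```bash
python3 -c "
from h import *
plan((.6515,-.0805,.085),3.4)"
```

```text
t=33.7 pos [ 0.6522 -0.0798  0.0848] yaw 3.41 F [-1.2 -0.1  6.1] open 0.24
  shift cm [ 0.06 -0.02 -0.08] turn [-0.09  0.01  0.05]
```

Bottomed at 6.1 N and held. Lifting, then over to the square's button.

>>> play_rows(
  steps=[
    {"claw": 1.5, "tx": 0, "ty": 0.15, "tz": 0, "ax": 0, "ay": 0, "az": 0},
    {"claw": 1.5, "tx": 0, "ty": 0.15, "tz": 0, "ax": 0, "ay": 0, "az": 0},
    {"claw": 1.5, "tx": 0, "ty": -1, "tz": 0, "ax": 0, "ay": 0, "az": 0},
    {"claw": 1.5, "tx": 0, "ty": -2, "tz": 0, "ax": 0, "ay": 0, "az": 0},
    {"claw": 1.5, "tx": 0, "ty": -3, "tz": 0, "ax": 0, "ay": 0, "az": 0},
    {"claw": 1.5, "tx": 2, "ty": -3, "tz": 0.3, "ax": 0, "ay": 0, "az": 0},
    {"claw": 1.5, "tx": 4, "ty": -3, "tz": 0.7, "ax": 0, "ay": 0, "az": 0},
    {"claw": 1.5, "tx": 5.7, "ty": -2.5, "tz": 0.95, "ax": 0, "ay": 0, "az": 0},
    {"claw": 1.5, "tx": 5.7, "ty": -2, "tz": 0.95, "ax": 0, "ay": 0, "az": 0},
    {"claw": 1.5, "tx": 5.7, "ty": -2, "tz": 0.95, "ax": 0, "ay": 0, "az": 0},
    {"claw": 1.5, "tx": 5.7, "ty": -2, "tz": 0.95, "ax": 0, "ay": 0, "az": 0},
    {"claw": 1.5, "tx": 5.7, "ty": -2, "tz": 0.95, "ax": 0, "ay": 0, "az": 0},
  ],
)

```text
time: 34.73
eef_pos: [0.6641, -0.1351, 0.1028]
tcp_rot: [0.515, -0.485, 0.484, -0.515]
contact_force: [-0.0, 0.7, 0.3]
opening: 0.241
```

```bash
python3 btn.py w36; python3 -c "
from h import *
plan((.6646,-.136,.097),3.4)
import cv2
a=cv2.imread('pics/w36.png')[130:300,170:340]; cv2.imwrite('pics/w36z.png',cv2.resize(a,None,fx=3.5,fy=3.5,interpolation=2))"
```

```text
pin 3.5 4.5 17 [-0.12  4.35  0.08] z-mid 0.09 uv [254. 222.] maxy 4.49
pin 4.5 5.2 34 [-0.11  4.86  0.09] z-mid 0.085 uv [254. 219.] maxy 5.2
pin 5.2 6.1 29 [-0.1   5.51  0.08] z-mid 0.085 uv [254. 215.] maxy 5.83
pos [ 0.6641 -0.1351  0.1028] t 34.7333
[np.float64(655.6), np.float64(-137.5), np.float64(43.9), np.float64(44.9), np.float64(3.4), array([241., 208.])] tool [ 0.2   6.68 -0.86]
[np.float64(652.9), np.float64(-80.9), np.float64(42.2), np.float64(42.8), np.float64(3.4), array([241., 128.])] tool [-5.47  6.69 -0.79]
t=34.8 pos [ 0.6643 -0.1351  0.1032] yaw 3.45 F [-0.3  0.7  0.2] open 0.24
  shift cm [0.1  0.62 0.03] turn [ 0.01  0.05 -0.01]
```

View pics/w36z.png

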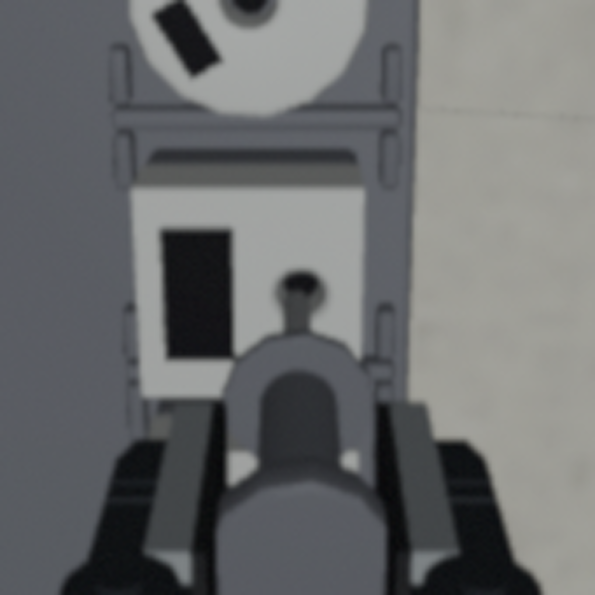

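```bash
python3 pp.py 256 213.4 6.68
```

```text
pixel -> tool [0.265 6.68  0.185]
```

>>> play_rows(
  steps=[
    {"claw": 1.5, "tx": 0.13, "ty": 0.3, "tz": 0.05, "ax": 0, "ay": 0, "az": 0},
    {"claw": 1.5, "tx": 0.13, "ty": 0.6, "tz": 0.05, "ax": 0, "ay": 0, "az": 0},
    {"claw": 1.5, "tx": 0.13, "ty": 0.6, "tz": 0.05, "ax": 0, "ay": 0, "az": 0},
    {"claw": 1.5, "tx": 0.13, "ty": 0.6, "tz": 0.05, "ax": 0, "ay": 0, "az": 0},
    {"claw": 1.5, "tx": 0.13, "ty": 0.6, "tz": 0.05, "ax": 0, "ay": 0, "az": 0},
  ],
)

```text
time: 35.2
eef_pos: [0.6651, -0.137, 0.0974]
tcp_rot: [-0.515, 0.485, -0.485, 0.515]
contact_force: [-0.1, 0.1, -1.1]
opening: 0.239
```

```bash
python3 btn.py w37; python3 -c "
from h import *
plan((.6648,-.1364,.0842),3.4)
import cv2
a=cv2.imread('pics/w37.png')[130:300,170:340]; cv2.imwrite('pics/w37z.png',cv2.resize(a,None,fx=3.5,fy=3.5,interpolation=2))"
```

```text
pin 3.5 4.5 17 [-0.13  4.33  0.09] z-mid 0.09 uv [254. 222.] maxy 4.5
pin 4.5 5.2 34 [-0.11  4.86  0.09] z-mid 0.09 uv [255. 219.] maxy 5.19
pin 5.2 6.1 95 [-0.1   5.9   0.02] z-mid 0.08 uv [253. 213.] maxy 6.1
pos [ 0.6651 -0.137   0.0974] t 35.2
[np.float64(667.5), np.float64(-222.8), np.float64(30.4), np.float64(26.5), np.float64(3.4), array([250., 321.])] tool [ 8.58  6.14 -0.27]
[np.float64(655.6), np.float64(-137.7), np.float64(43.9), np.float64(44.5), np.float64(3.4), array([239., 209.])] tool [ 0.01  6.14 -0.95]
[np.float64(652.9), np.float64(-81.0), np.float64(42.2), np.float64(42.7), np.float64(3.4), array([239., 126.])] tool [-5.66  6.14 -0.88]
t=35.2 pos [ 0.6651 -0.1371  0.0975] yaw 3.41 F [ 0.6 -0.1 -0.7] open 0.24
  shift cm [-0.07  1.33 -0.03] turn [-0.02  0.01  0.02]
```

View pics/w37z.png

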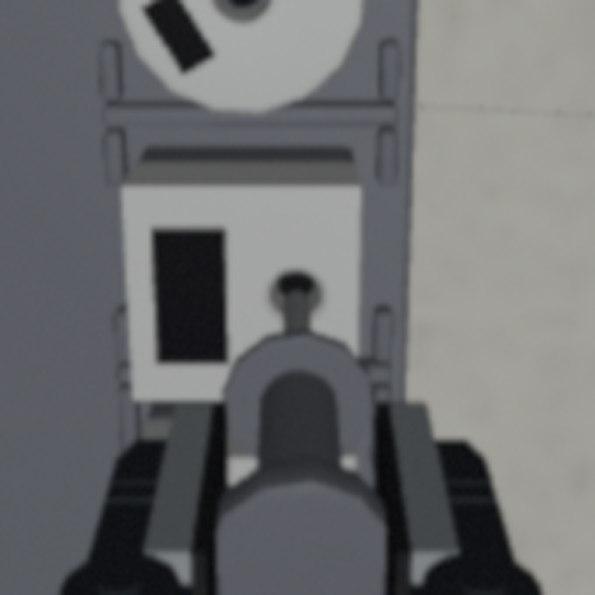

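>>> play_rows(
  steps=[
    {"claw": 1.5, "tx": -0.07, "ty": 0.15, "tz": 0, "ax": 0, "ay": 0, "az": 0},
    {"claw": 1.5, "tx": -0.07, "ty": 0.3, "tz": 0, "ax": 0, "ay": 0, "az": 0},
    {"claw": 1.5, "tx": -0.07, "ty": 0.5, "tz": 0, "ax": 0, "ay": 0, "az": 0},
    {"claw": 1.5, "tx": -0.07, "ty": 0.7, "tz": 0, "ax": 0, "ay": 0, "az": 0},
    {"claw": 1.5, "tx": -0.07, "ty": 0.9, "tz": 0, "ax": 0, "ay": 0, "az": 0},
    {"claw": 1.5, "tx": -0.07, "ty": 1.1, "tz": 0, "ax": 0, "ay": 0, "az": 0},
    {"claw": 1.5, "tx": -0.07, "ty": 1.25, "tz": 0, "ax": 0, "ay": 0, "az": 0},
    {"claw": 1.5, "tx": -0.07, "ty": 1.35, "tz": 0, "ax": 0, "ay": 0, "az": 0},
    {"claw": 1.5, "tx": -0.07, "ty": 1.4, "tz": 0, "ax": 0, "ay": 0, "az": 0},
    {"claw": 1.5, "tx": -0.07, "ty": 1.4, "tz": 0, "ax": 0, "ay": 0, "az": 0},
    {"claw": 1.5, "tx": -0.07, "ty": 1.4, "tz": 0, "ax": 0, "ay": 0, "az": 0},
    {"claw": 1.5, "tx": -0.07, "ty": 1.4, "tz": 0, "ax": 0, "ay": 0, "az": 0},
  ],
)

```text
time: 36.25
eef_pos: [0.6654, -0.1368, 0.0848]
tcp_rot: [0.515, -0.484, 0.485, -0.515]
contact_force: [-2.4, -0.1, 5.2]
opening: 0.239
```

```bash
python3 btn.py w38; python3 -c "
from h import *
plan((.6648,-.1364,.0842),3.4)
import cv2
a=cv2.imread('pics/w38.png')[130:300,170:340]; cv2.imwrite('pics/w38z.png',cv2.resize(a,None,fx=3.5,fy=3.5,interpolation=2))"
```

```text
pin 3.5 4.5 17 [-0.17  4.29  0.04] z-mid 0.06 uv [254. 222.] maxy 4.5
pin 4.5 5.2 546 [-0.37  4.92  0.1 ] z-mid 0.09 uv [255. 215.] maxy 5.2
pin 5.2 6.1 48 [ 0.23  5.62 -0.04] z-mid -0.015 uv [253. 219.] maxy 6.06
pos [ 0.6654 -0.1368  0.0848] t 36.25
[np.float64(665.3), np.float64(-218.2), np.float64(34.1), np.float64(36.6), np.float64(3.3), array([248., 328.])] tool [ 8.12  4.89 -0.5 ]
[np.float64(655.5), np.float64(-137.5), np.float64(43.8), np.float64(44.5), np.float64(3.4), array([236., 214.])] tool [ 0.    4.88 -0.99]
[np.float64(653.1), np.float64(-81.1), np.float64(42.6), np.float64(42.3), np.float64(46.2), array([237., 129.])] tool [-5.64  4.88 -0.9 ]
t=36.3 pos [ 0.6654 -0.1368  0.0849] yaw 3.41 F [-1.8  0.6  4.7] open 0.24
  shift cm [-0.04  0.07 -0.06] turn [-0.05  0.01  0.06]
```

View pics/w38z.png

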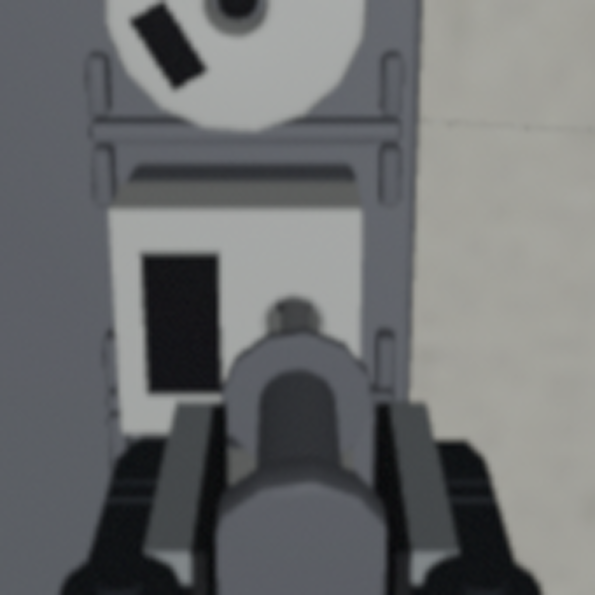

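>>> play_rows(
  steps=[
    {"claw": 1.5, "tx": 0, "ty": 0.08, "tz": -0.05, "ax": 0, "ay": 0, "az": 0},
    {"claw": 1.5, "tx": 0, "ty": 0.08, "tz": -0.05, "ax": 0, "ay": 0, "az": 0},
    {"claw": 1.5, "tx": 0, "ty": 0.08, "tz": -0.05, "ax": 0, "ay": 0, "az": 0},
    {"claw": 1.5, "tx": 0, "ty": 0.08, "tz": -0.05, "ax": 0, "ay": 0, "az": 0},
  ],
)

```text
time: 36.63
eef_pos: [0.6654, -0.137, 0.0847]
tcp_rot: [-0.515, 0.484, -0.486, 0.515]
contact_force: [-1.6, 0.1, 6.1]
opening: 0.241
```

>>> play_rows(
  steps=[
    {"claw": 1.5, "tx": 0, "ty": -1, "tz": 0, "ax": 0, "ay": 0, "az": 0},
    {"claw": 1.5, "tx": 0, "ty": -2, "tz": 0, "ax": 0, "ay": 0, "az": 0},
    {"claw": 1.5, "tx": 0, "ty": -3, "tz": 0, "ax": 0, "ay": 0, "az": 0},
    {"claw": 1.5, "tx": 2, "ty": -3, "tz": -0.4, "ax": 0, "ay": 0, "az": 0},
    {"claw": 1.5, "tx": 4, "ty": -3, "tz": -0.8, "ax": 0, "ay": 0, "az": 0},
    {"claw": 1.5, "tx": 4.9, "ty": -2.4, "tz": -1.05, "ax": 0, "ay": 0, "az": 0},
    {"claw": 1.5, "tx": 4.9, "ty": -1.7, "tz": -1.05, "ax": 0, "ay": 0, "az": 0},
    {"claw": 1.5, "tx": 4.9, "ty": -1.4, "tz": -1.05, "ax": 0, "ay": 0, "az": 0},
    {"claw": 1.5, "tx": 4.9, "ty": -1.4, "tz": -1.05, "ax": 0, "ay": 0, "az": 0},
    {"claw": 1.5, "tx": 4.9, "ty": -1.4, "tz": -1.05, "ax": 0, "ay": 0, "az": 0},
    {"claw": 1.5, "tx": 4.9, "ty": -1.4, "tz": -1.05, "ax": 0, "ay": 0, "az": 0},
  ],
)

```text
time: 37.55
eef_pos: [0.6571, -0.185, 0.0964]
tcp_rot: [-0.515, 0.485, -0.485, 0.515]
contact_force: [-0.4, -0.2, -1.0]
opening: 0.233
```

```bash
python3 btn.py w39; python3 -c "
from h import *
plan((.6577,-.1856,.0835),3.4)
import cv2
a=cv2.imread('pics/w39.png')[130:300,170:340]; cv2.imwrite('pics/w39z.png',cv2.resize(a,None,fx=3.5,fy=3.5,interpolation=2))"
```

```text
pin 3.5 4.5 17 [-0.13  4.35  0.1 ] z-mid 0.09 uv [255. 222.] maxy 4.47
pin 4.5 5.2 36 [-0.11  4.87  0.08] z-mid 0.09 uv [254. 219.] maxy 5.19
pin 5.2 6.1 413 [-0.16  6.    0.06] z-mid 0.105 uv [254. 211.] maxy 6.1
pos [ 0.6571 -0.185   0.0964] t 37.55
[np.float64(658.6), np.float64(-189.1), np.float64(43.9), np.float64(35.5), np.float64(3.4), array([255., 216.])] tool [0.41 6.04 0.12]
[np.float64(655.6), np.float64(-138.3), np.float64(43.9), np.float64(43.3), np.float64(3.4), array([255., 141.])] tool [-4.67  6.04  0.14]
[np.float64(652.9), np.float64(-81.7), np.float64(42.2), np.float64(41.8), np.float64(3.5), array([256.,  41.])] tool [-10.34   6.04   0.21]
t=37.6 pos [ 0.6572 -0.1852  0.0967] yaw 3.46 F [-0.5  0.1  0.1] open 0.24
  shift cm [0.04 1.32 0.04] turn [-0.03  0.06  0.01]
```

View pics/w39z.png

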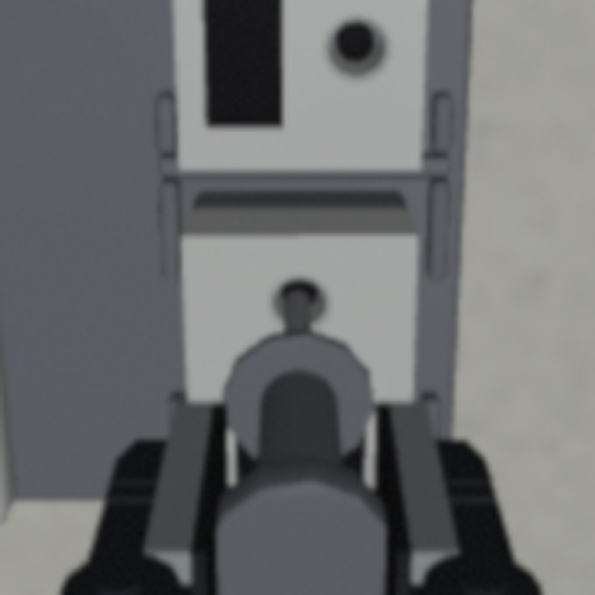

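```bash
python3 pp.py 255.4 216 6.05
```

```text
pixel -> tool [0.188 6.05  0.145]
```

>>> play_rows(
  steps=[
    {"claw": 1.5, "tx": 0.08, "ty": 0.05, "tz": 0.04, "ax": 0, "ay": 0, "az": 0},
    {"claw": 1.5, "tx": 0.08, "ty": 0.1, "tz": 0.04, "ax": 0, "ay": 0, "az": 0},
    {"claw": 1.5, "tx": 0.08, "ty": 0.3, "tz": 0.04, "ax": 0, "ay": 0, "az": 0},
    {"claw": 1.5, "tx": 0.08, "ty": 0.5, "tz": 0.04, "ax": 0, "ay": 0, "az": 0},
    {"claw": 1.5, "tx": 0.08, "ty": 0.7, "tz": 0.04, "ax": 0, "ay": 0, "az": 0},
    {"claw": 1.5, "tx": 0.08, "ty": 0.9, "tz": 0.04, "ax": 0, "ay": 0, "az": 0},
    {"claw": 1.5, "tx": 0.08, "ty": 1.1, "tz": 0.04, "ax": 0, "ay": 0, "az": 0},
    {"claw": 1.5, "tx": 0.08, "ty": 1.25, "tz": 0.04, "ax": 0, "ay": 0, "az": 0},
    {"claw": 1.5, "tx": 0.08, "ty": 1.38, "tz": 0.04, "ax": 0, "ay": 0, "az": 0},
    {"claw": 1.5, "tx": 0.08, "ty": 1.38, "tz": 0.04, "ax": 0, "ay": 0, "az": 0},
    {"claw": 1.5, "tx": 0.08, "ty": 1.38, "tz": 0.04, "ax": 0, "ay": 0, "az": 0},
    {"claw": 1.5, "tx": 0.08, "ty": 1.38, "tz": 0.04, "ax": 0, "ay": 0, "az": 0},
  ],
)

```text
time: 38.6
eef_pos: [0.658, -0.1874, 0.0848]
tcp_rot: [0.515, -0.484, 0.486, -0.515]
contact_force: [-1.8, -0.4, 6.3]
opening: 0.241
```

>>> play_rows(
  steps=[
    {"claw": 1.5, "tx": 0, "ty": 0.05, "tz": 0, "ax": 0, "ay": 0, "az": 0},
    {"claw": 1.5, "tx": 0, "ty": 0.05, "tz": 0, "ax": 0, "ay": 0, "az": 0},
    {"claw": 1.5, "tx": 0, "ty": 0.05, "tz": 0, "ax": 0, "ay": 0, "az": 0},
  ],
)

```text
time: 38.85
eef_pos: [0.6581, -0.1875, 0.0847]
tcp_rot: [0.515, -0.484, 0.486, -0.515]
contact_force: [-2.2, 0.4, 7.6]
opening: 0.241
```

```bash
python3 btn.py w40; python3 -c "
from h import *
plan((.6577,-.1856,.0842),3.4)
import cv2
a=cv2.imread('pics/w40.png')[130:300,170:340]; cv2.imwrite('pics/w40z.png',cv2.resize(a,None,fx=3.5,fy=3.5,interpolation=2))"
```

```text
pin 3.5 4.5 20 [-0.2   4.28  0.  ] z-mid 0.03 uv [253. 222.] maxy 4.47
pin 4.5 5.2 517 [-0.38  4.91  0.11] z-mid 0.09 uv [255. 215.] maxy 5.19
pin 5.2 6.1 71 [0.08 5.58 0.02] z-mid 0.025 uv [253. 217.] maxy 6.07
pos [ 0.6581 -0.1875  0.0847] t 38.85
[np.float64(658.5), np.float64(-187.5), np.float64(44.0), np.float64(31.5), np.float64(3.4), array([253., 218.])] tool [-0.01  4.87  0.03]
[np.float64(655.6), np.float64(-138.5), np.float64(43.9), np.float64(43.6), np.float64(3.4), array([253., 141.])] tool [-4.91  4.86  0.04]
[np.float64(653.0), np.float64(-84.4), np.float64(42.5), np.float64(37.3), np.float64(3.4), array([254.,  35.])] tool [-10.33   4.85   0.1 ]
t=38.9 pos [ 0.6581 -0.1875  0.0847] yaw 3.42 F [-3.2  0.9  7.2] open 0.24
  shift cm [-0.19  0.05 -0.03] turn [-0.09  0.02  0.1 ]
```

View pics/w40z.png

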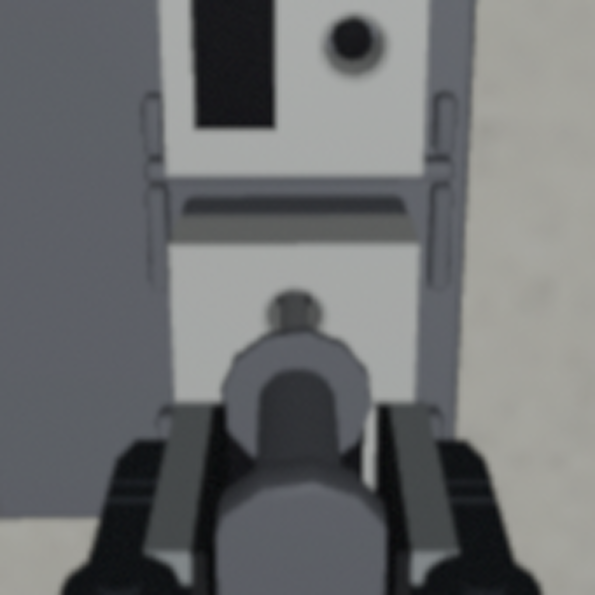

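Bottomed at 7 N and held. Lifting and heading back to the stand.

>>> play_rows(
  steps=[
    {"claw": 1.5, "tx": 0, "ty": -1.5, "tz": 0, "ax": 0, "ay": 0, "az": 0},
    {"claw": 1.5, "tx": 0, "ty": -3, "tz": 0, "ax": 0, "ay": 0, "az": 0},
    {"claw": 1.5, "tx": 0, "ty": -5, "tz": 0, "ax": 0, "ay": 0, "az": 0},
    {"claw": 1.5, "tx": 0, "ty": -6, "tz": 0, "ax": 0, "ay": 0, "az": 0},
    {"claw": 1.5, "tx": 0, "ty": -6, "tz": 0, "ax": 0, "ay": 0, "az": 0},
    {"claw": 1.5, "tx": 0, "ty": -6, "tz": 0, "ax": 0, "ay": 0, "az": 0},
  ],
)

```text
time: 39.4
eef_pos: [0.658, -0.187, 0.1436]
tcp_rot: [-0.514, 0.484, -0.486, 0.515]
contact_force: [0.5, 0.3, -0.5]
opening: 0.236
```

```bash
python3 btn.py w41; python3 -c "
from h import *
plan((.4685,-.0663,.145),3.4)"
```

```text
pin 3.5 4.5 18 [-0.14  4.33  0.09] z-mid 0.09 uv [254. 222.] maxy 4.48
pin 4.5 5.2 33 [-0.11  4.85  0.09] z-mid 0.09 uv [255. 219.] maxy 5.17
pin 5.2 6.1 30 [-0.1   5.52  0.07] z-mid 0.085 uv [254. 215.] maxy 5.84
pos [ 0.658  -0.187   0.1436] t 39.4
[np.float64(659.4), np.float64(-202.8), np.float64(44.0), np.float64(62.0), np.float64(3.3), array([254., 207.])] tool [ 1.58 10.76  0.02]
[np.float64(655.6), np.float64(-138.2), np.float64(43.9), np.float64(43.7), np.float64(3.4), array([253., 127.])] tool [-4.9  10.76  0.03]
[np.float64(652.8), np.float64(-81.5), np.float64(42.4), np.float64(42.4), np.float64(3.4), array([255.,  44.])] tool [-10.57  10.75   0.09]
t=39.5 pos [ 0.6572 -0.1866  0.142 ] yaw 3.41 F [-0.1 -0.5 -0.5] open 0.24
  shift cm [-13.13  -0.3  -18.12] turn [-0.    0.01  0.  ]
```

View pics/w41.png

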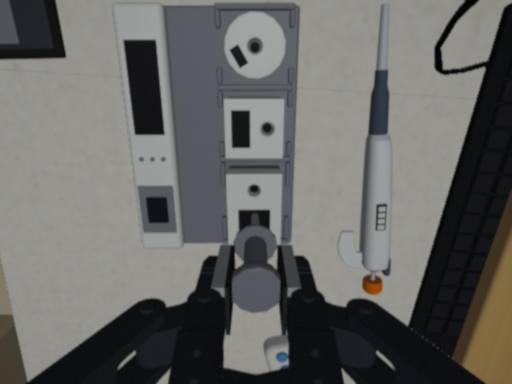

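Buttons pressed, loggers unmoved, pin unchanged in the grip. Moving over the stand.

>>> play_rows(
  steps=[
    {"claw": 1.5, "tx": -2, "ty": -0.5, "tz": -2.8, "ax": 0, "ay": 0, "az": 0},
    {"claw": 1.5, "tx": -4, "ty": -0.5, "tz": -5.5, "ax": 0, "ay": 0, "az": 0},
    {"claw": 1.5, "tx": -6, "ty": -0.5, "tz": -8.3, "ax": 0, "ay": 0, "az": 0},
    {"claw": 1.5, "tx": -8, "ty": -0.5, "tz": -11, "ax": 0, "ay": 0, "az": 0},
    {"claw": 1.5, "tx": -10, "ty": -0.5, "tz": -13.8, "ax": 0, "ay": 0, "az": 0},
    {"claw": 1.5, "tx": -12, "ty": -0.5, "tz": -16.5, "ax": 0, "ay": 0, "az": 0},
    {"claw": 1.5, "tx": -13.1, "ty": -0.4, "tz": -18.1, "ax": 0, "ay": 0, "az": 0},
    {"claw": 1.5, "tx": -13.1, "ty": -0.4, "tz": -18.1, "ax": 0, "ay": 0, "az": 0},
    {"claw": 1.5, "tx": -13.1, "ty": -0.4, "tz": -18.1, "ax": 0, "ay": 0, "az": 0},
    {"claw": 1.5, "tx": -13.1, "ty": -0.4, "tz": -18.1, "ax": 0, "ay": 0, "az": 0},
    {"claw": 1.5, "tx": -13.1, "ty": -0.4, "tz": -18.1, "ax": 0, "ay": 0, "az": 0},
    {"claw": 1.5, "tx": -13.1, "ty": -0.4, "tz": -18.1, "ax": 0, "ay": 0, "az": 0},
  ],
)

```text
time: 40.45
eef_pos: [0.4697, -0.0674, 0.1462]
tcp_rot: [-0.514, 0.485, -0.485, 0.515]
contact_force: [-0.3, -0.5, -0.0]
opening: 0.239
```

```bash
python3 btn.py w42;python3 sty.py w42; python3 -c "
from h import *
plan((.4685,-.0663,.110),3.4)"
```

```text
pin 3.5 4.5 17 [-0.12  4.34  0.08] z-mid 0.09 uv [254. 222.] maxy 4.48
pin 4.5 5.2 37 [-0.11  4.85  0.08] z-mid 0.09 uv [254. 219.] maxy 5.19
pin 5.2 6.1 28 [-0.1   5.53  0.08] z-mid 0.085 uv [254. 215.] maxy 5.85
pos [ 0.4697 -0.0674  0.1462] t 40.45
[np.float64(657.7), np.float64(-202.3), np.float64(46.8), np.float64(66.1), np.float64(3.6), array([449., 328.])] tool [14.57 11.03 17.96]
[np.float64(653.7), np.float64(-136.6), np.float64(47.0), np.float64(46.0), np.float64(3.3), array([458., 275.])] tool [ 7.99 11.03 17.95]
[np.float64(650.5), np.float64(-80.4), np.float64(43.8), np.float64(44.4), np.float64(19.0), array([471., 215.])] tool [ 2.36 11.03 17.96]
0.089 [470.5 -67.4] [4.6 3.5] 3.3 circ [470.6 -68. ] 2.6 tool [0.01 5.72 0.09] [254. 216.]
0.045 [469.4 -66.2] [49.6 51.2] 4.7 circ [469.6 -66.4] 35.2 tool [-0.12 10.12 -0.02] [253. 192.]
t=40.5 pos [ 0.4695 -0.0672  0.1462] yaw 3.38 F [-0.5  0.3 -0.7] open 0.24
  shift cm [-0.08  2.62 -0.05] turn [-0.02 -0.02  0.01]
t=40.5 pos [ 0.4695 -0.0672  0.1462] yaw 3.38 F [-0.5  0.3 -0.7] open 0.24
  shift cm [-0.1   3.62 -0.1 ] turn [-0.02 -0.02  0.01]
```

View pics/w42.png

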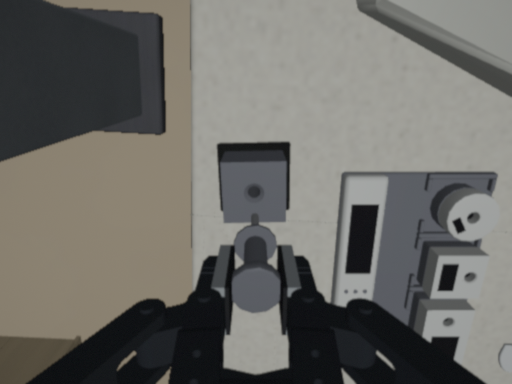

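>>> play_rows(
  steps=[
    {"claw": 1.5, "tx": -0.1, "ty": 1.5, "tz": -0.1, "ax": 0, "ay": 0, "az": 0},
    {"claw": 1.5, "tx": -0.1, "ty": 2.8, "tz": -0.1, "ax": 0, "ay": 0, "az": 0},
    {"claw": 1.5, "tx": -0.1, "ty": 3.4, "tz": -0.1, "ax": 0, "ay": 0, "az": 0},
    {"claw": 1.5, "tx": -0.1, "ty": 3.4, "tz": -0.1, "ax": 0, "ay": 0, "az": 0},
    {"claw": 1.5, "tx": -0.1, "ty": 3.4, "tz": -0.1, "ax": 0, "ay": 0, "az": 0},
    {"claw": 1.5, "tx": -0.1, "ty": 3.4, "tz": -0.1, "ax": 0, "ay": 0, "az": 0},
    {"claw": 1.5, "tx": -0.1, "ty": 3.4, "tz": -0.1, "ax": 0, "ay": 0, "az": 0},
  ],
)

```text
time: 41.13
eef_pos: [0.4686, -0.0661, 0.1132]
tcp_rot: [-0.514, 0.484, -0.486, 0.515]
contact_force: [-0.2, -1.0, -0.2]
opening: 0.238
```

```bash
python3 sty.py w43; python3 -c "
from h import *
plan((.4685,-.0663,.0665),3.4)
import cv2
a=cv2.imread('pics/w43.png')[130:300,170:340]; cv2.imwrite('pics/w43z.png',cv2.resize(a,None,fx=3.5,fy=3.5,interpolation=2))"
```

```text
0.089 [469.7 -68.1] [23.9 22. ] 8.5 circ [469.9 -69.4] 12.6 tool [0.2  2.42 0.09] [255. 241.]
0.045 [469.6 -66.2] [49.9 51.2] 4.4 circ [469.8 -66.3] 35.3 tool [0.   6.82 0.08] [255. 207.]
t=41.2 pos [ 0.4686 -0.0661  0.1131] yaw 3.41 F [-0.2  1.  -0.1] open 0.24
  shift cm [ 0.05 -0.69  0.04] turn [-0.11  0.01  0.06]
t=41.2 pos [ 0.4686 -0.0661  0.1131] yaw 3.41 F [-0.2  1.  -0.1] open 0.24
  shift cm [ 0.02  4.66 -0.02] turn [-0.11  0.01  0.06]
```

View pics/w43z.png

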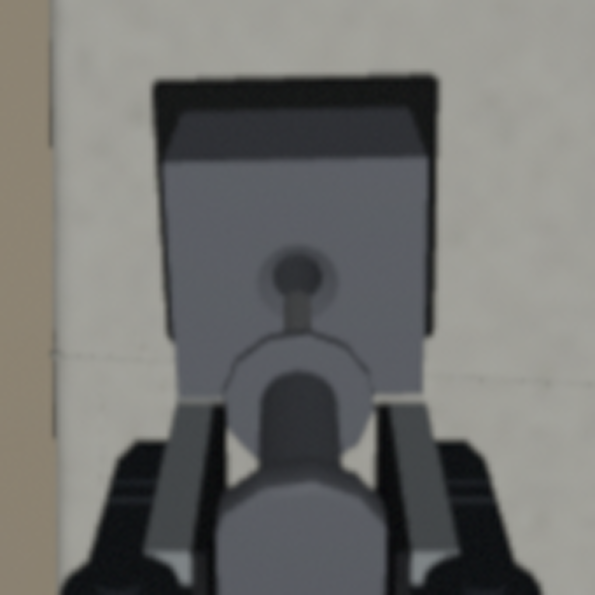

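The pin is lined up with the hole at (255,208). Lowering slowly.

>>> play_rows(
  steps=[
    {"claw": 1.5, "tx": 0, "ty": 0.4, "tz": 0, "ax": 0, "ay": 0, "az": 0},
    {"claw": 1.5, "tx": 0, "ty": 0.8, "tz": 0, "ax": 0, "ay": 0, "az": 0},
    {"claw": 1.5, "tx": 0, "ty": 1.2, "tz": 0, "ax": 0, "ay": 0, "az": 0},
    {"claw": 1.5, "tx": 0, "ty": 1.7, "tz": 0, "ax": 0, "ay": 0, "az": 0},
    {"claw": 1.5, "tx": 0, "ty": 2.2, "tz": 0, "ax": 0, "ay": 0, "az": 0},
    {"claw": 1.5, "tx": 0, "ty": 2.7, "tz": 0, "ax": 0, "ay": 0, "az": 0},
    {"claw": 1.5, "tx": 0, "ty": 3.2, "tz": 0, "ax": 0, "ay": 0, "az": 0},
    {"claw": 1.5, "tx": 0, "ty": 3.6, "tz": 0, "ax": 0, "ay": 0, "az": 0},
    {"claw": 1.5, "tx": 0, "ty": 4.0, "tz": 0, "ax": 0, "ay": 0, "az": 0},
    {"claw": 1.5, "tx": 0, "ty": 4.3, "tz": 0, "ax": 0, "ay": 0, "az": 0},
    {"claw": 1.5, "tx": 0, "ty": 4.6, "tz": 0, "ax": 0, "ay": 0, "az": 0},
    {"claw": 1.5, "tx": 0, "ty": 4.6, "tz": 0, "ax": 0, "ay": 0, "az": 0},
  ],
)

```text
time: 42.18
eef_pos: [0.4681, -0.0659, 0.0662]
tcp_rot: [0.515, -0.485, 0.485, -0.515]
contact_force: [0.9, 0.1, -1.3]
opening: 0.239
```

```bash
python3 sty.py w44; python3 -c "
from h import *
plan((.4685,-.0663,.066),3.4)"
```

```text
0.089 [469.6 -65.9] [49.3 30.1] 4.3 circ [469.4 -62.9] 24.7 tool [ 0.01 -2.28  0.15] [255. 282.]
0.045 [468.8 -57.2] [49.9 34.5] 4.6 circ [469.  -57.6] 29.8 tool [-0.87  2.12  0.13] [256. 223.]
t=42.2 pos [ 0.4681 -0.0659  0.0663] yaw 3.40 F [ 0.6 -0.3 -0.5] open 0.24
  shift cm [ 0.07 -5.37  0.09] turn [-0.04  0.    0.02]
t=42.2 pos [ 0.4681 -0.0659  0.0663] yaw 3.40 F [ 0.6 -0.3 -0.5] open 0.24
  shift cm [0.04 0.03 0.04] turn [-0.04  0.    0.02]
```

View pics/w44.png

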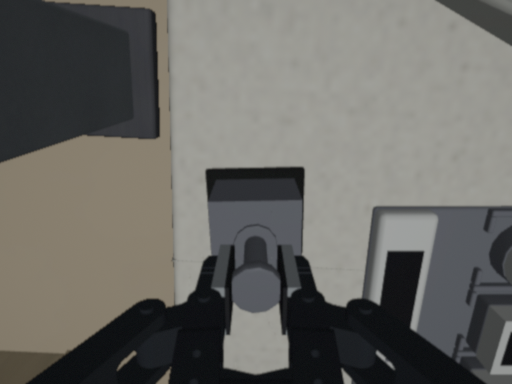

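Seated to within 0.3 mm of the original pose. Releasing, then rising.

>>> play_rows(
  steps=[
    {"claw": 1.5, "tx": 0, "ty": 0.03, "tz": 0.04, "ax": 0, "ay": 0, "az": 0},
    {"claw": 4.5, "tx": 0, "ty": 0.03, "tz": 0.04, "ax": 0, "ay": 0, "az": 0},
    {"claw": 4.5, "tx": 0, "ty": 0.03, "tz": 0.04, "ax": 0, "ay": 0, "az": 0},
    {"claw": 4.5, "tx": 0, "ty": 0.03, "tz": 0.04, "ax": 0, "ay": 0, "az": 0},
    {"claw": 4.5, "tx": 0, "ty": 0.03, "tz": 0.04, "ax": 0, "ay": 0, "az": 0},
    {"claw": 4.5, "tx": 0, "ty": -1.5, "tz": 0.04, "ax": 0, "ay": 0, "az": 0},
    {"claw": 4.5, "tx": 0, "ty": -3, "tz": 0.04, "ax": 0, "ay": 0, "az": 0},
    {"claw": 4.5, "tx": 0, "ty": -5, "tz": 0.04, "ax": 0, "ay": 0, "az": 0},
    {"claw": 4.5, "tx": 0, "ty": -8, "tz": 0.04, "ax": 0, "ay": 0, "az": 0},
    {"claw": 4.5, "tx": 0, "ty": -10, "tz": 0.04, "ax": 0, "ay": 0, "az": 0},
    {"claw": 4.5, "tx": 0, "ty": -10, "tz": 0.04, "ax": 0, "ay": 0, "az": 0},
    {"claw": 4.5, "tx": 0, "ty": -10, "tz": 0.04, "ax": 0, "ay": 0, "az": 0},
  ],
)

```text
time: 43.23
eef_pos: [0.4691, -0.0661, 0.1676]
tcp_rot: [-0.514, 0.484, -0.486, 0.515]
contact_force: [-0.4, 0.4, -0.6]
opening: 0.527
```

```bash
python3 sty.py w45; python3 look.py 45 .030 .042 .036; python3 -c "
from h import *
plan((.5746,-.17,.15),3.4)"
```

```text
0.089 [469.8 -65.6] [22.9 23.6] 3.3 circ [469.5 -65.4] 12.1 tool [-0.06  7.86  0.04] [254. 202.]
0.045 [469.4 -66.2] [49.7 51. ] 4.8 circ [469.8 -66.4] 35.2 tool [-1.000e-02  1.226e+01 -2.000e-02] [254. 183.]
t=43.3 pos [ 0.4681 -0.0657  0.166 ] yaw 3.41 F [-0.6  0.1 -0.9] open 0.53
  shift cm [0.08 4.6  0.08] turn [-0.03  0.01  0.02]
pos [ 0.4681 -0.0657  0.166 ] yaw 3.41 tilt [0.0003 0.0005] t 43.3
[np.float64(657.1), np.float64(-195.6), np.float64(47.2), np.float64(53.5), np.float64(3.4), array([441., 310.])] 0.0351 c-tool [14.09 13.02 18.09]
[np.float64(653.6), np.float64(-136.7), np.float64(47.3), np.float64(46.3), np.float64(3.4), array([447., 265.])] 0.0353 c-tool [ 8.18 13.02 18.09]
[np.float64(650.5), np.float64(-80.0), np.float64(45.3), np.float64(42.9), np.float64(3.4), array([458., 208.])] 0.0352 c-tool [ 2.51 13.01 18.12]
t=43.3 pos [ 0.4675 -0.0655  0.1651] yaw 3.40 F [ 0.1  0.1 -0.1] open 0.53
  shift cm [11.07  1.49 10.07] turn [ 0.08  0.   -0.03]
```

View pics/w45.png

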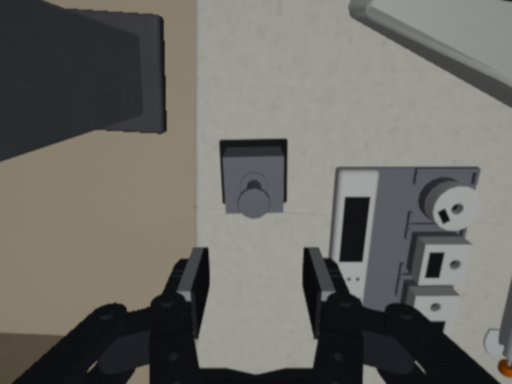

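The stylus hangs in its stand again, with its head at (469.8,-65.6). Now the key.

```bash
python3 -c "
from h import *
plan((.5746,-.2147,.08),3.4)"
```

```text
t=43.3 pos [ 0.4675 -0.0655  0.1651] yaw 3.40 F [ 0.1  0.1 -0.1] open 0.53
  shift cm [15.53  8.49  9.81] turn [ 0.08  0.   -0.03]
```

>>> play_rows(
  steps=[
    {"claw": 0, "tx": 2.5, "ty": 0, "tz": 1.6, "ax": 0, "ay": 0, "az": 0},
    {"claw": 0, "tx": 5, "ty": 0, "tz": 3.2, "ax": 0, "ay": 0, "az": 0},
    {"claw": 0, "tx": 8, "ty": 0, "tz": 5, "ax": 0, "ay": 0, "az": 0},
    {"claw": 0, "tx": 11, "ty": 0, "tz": 7, "ax": 0, "ay": 0, "az": 0},
    {"claw": 0, "tx": 14, "ty": 2, "tz": 9, "ax": 0, "ay": 0, "az": 0},
    {"claw": 0, "tx": 15.5, "ty": 4.5, "tz": 9.8, "ax": 0, "ay": 0, "az": 0},
    {"claw": 0, "tx": 15.5, "ty": 7, "tz": 9.8, "ax": 0, "ay": 0, "az": 0},
    {"claw": 0, "tx": 15.5, "ty": 8.5, "tz": 9.8, "ax": 0, "ay": 0, "az": 0},
    {"claw": 0, "tx": 15.5, "ty": 8.5, "tz": 9.8, "ax": 0, "ay": 0, "az": 0},
    {"claw": 0, "tx": 15.5, "ty": 8.5, "tz": 9.8, "ax": 0, "ay": 0, "az": 0},
    {"claw": 0, "tx": 15.5, "ty": 8.5, "tz": 9.8, "ax": 0, "ay": 0, "az": 0},
    {"claw": 0, "tx": 15.5, "ty": 8.5, "tz": 9.8, "ax": 0, "ay": 0, "az": 0},
  ],
)

```text
time: 44.33
eef_pos: [0.5762, -0.2149, 0.0828]
tcp_rot: [-0.515, 0.484, -0.486, 0.515]
contact_force: [-0.1, -0.5, 0.1]
opening: 0.002
```

```bash
python3 look.py 46 .030 .042 .036; python3 -c "
from h import *
s=st(); print(tool((.5761,-.2146,.0205)))
plan((.5746,-.2147,.030),3.4)"
```

```text
pos [ 0.5762 -0.2149  0.0828] yaw 3.43 tilt [0.0016 0.0024] t 44.3
[np.float64(658.5), np.float64(-204.2), np.float64(45.6), np.float64(64.8), np.float64(3.6), array([388., 209.])] 0.0355 c-tool [-0.59  4.7   8.27]
[np.float64(654.5), np.float64(-138.6), np.float64(45.8), np.float64(43.2), np.float64(3.4), array([403., 101.])] 0.0354 c-tool [-7.16  4.69  8.27]
[-0.04985006  6.25704064 -0.03416429]
t=44.4 pos [ 0.5763 -0.215   0.0831] yaw 3.43 F [-0.5 -0.2 -0.5] open -0.01
  shift cm [-0.05  5.31 -0.18] turn [-0.16  0.03  0.11]
```

View pics/wrist46.png

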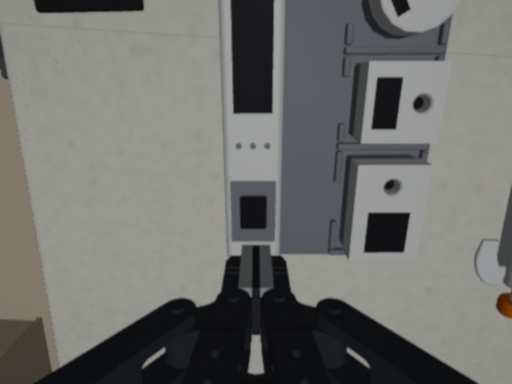

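```bash
python3 pp.py 253 212 6.25
```

```text
pixel -> tool [-0.017  6.25  -0.015]
```

>>> play_rows(
  steps=[
    {"claw": 0, "tx": 0, "ty": 2, "tz": -0.17, "ax": -0.1, "ay": 0, "az": 0.1},
    {"claw": 0, "tx": 0, "ty": 3.5, "tz": -0.17, "ax": -0.1, "ay": 0, "az": 0.1},
    {"claw": 0, "tx": 0, "ty": 4.7, "tz": -0.17, "ax": -0.1, "ay": 0, "az": 0.1},
    {"claw": 0, "tx": 0, "ty": 5.3, "tz": -0.17, "ax": -0.1, "ay": 0, "az": 0.1},
    {"claw": 0, "tx": 0, "ty": 5.5, "tz": -0.17, "ax": -0.1, "ay": 0, "az": 0.1},
    {"claw": 0, "tx": 0, "ty": 5.5, "tz": -0.17, "ax": -0.1, "ay": 0, "az": 0.1},
    {"claw": 0, "tx": 0, "ty": 5.5, "tz": -0.17, "ax": -0.1, "ay": 0, "az": 0.1},
    {"claw": 0, "tx": 0, "ty": 5.5, "tz": -0.17, "ax": -0.1, "ay": 0, "az": 0.1},
    {"claw": 0, "tx": 0, "ty": 5.5, "tz": -0.17, "ax": -0.1, "ay": 0, "az": 0.1},
  ],
)

```text
time: 45.13
eef_pos: [0.5743, -0.2152, 0.0273]
tcp_rot: [-0.515, 0.485, -0.485, 0.515]
contact_force: [-1.1, 0.7, 0.6]
opening: 0.0
```

```bash
python3 snap.py 47 wrist side; python3 -c "
from h import *
plan((.5746,-.2147,.0205),3.4)"
```

```text
t=45.2 pos [ 0.5741 -0.2151  0.027 ] yaw 3.41 F [-0.1 -0.2 -0.2] open 0.00
  shift cm [-0.03  0.65  0.05] turn [ 0.02  0.01 -0.05]
```

View pics/wrist47.png

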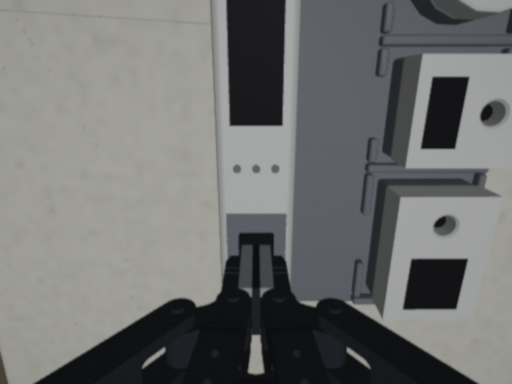

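The shut fingertips are over the key at (256,243). Easing down.

>>> play_rows(
  steps=[
    {"claw": 0, "tx": 0, "ty": 0.2, "tz": 0.03, "ax": 0, "ay": 0, "az": 0},
    {"claw": 0, "tx": 0, "ty": 0.4, "tz": 0.03, "ax": 0, "ay": 0, "az": 0},
    {"claw": 0, "tx": 0, "ty": 0.55, "tz": 0.03, "ax": 0, "ay": 0, "az": 0},
    {"claw": 0, "tx": 0, "ty": 0.65, "tz": 0.03, "ax": 0, "ay": 0, "az": 0},
    {"claw": 0, "tx": 0, "ty": 0.7, "tz": 0.03, "ax": 0, "ay": 0, "az": 0},
    {"claw": 0, "tx": 0, "ty": 0.7, "tz": 0.03, "ax": 0, "ay": 0, "az": 0},
  ],
)

```text
time: 45.73
eef_pos: [0.5739, -0.2148, 0.0198]
tcp_rot: [0.515, -0.486, 0.484, -0.515]
contact_force: [-2.5, 2.2, 5.5]
opening: 0.0
```

>>> play_rows(
  steps=[
    {"claw": 0, "tx": 0, "ty": 0.05, "tz": 0, "ax": 0, "ay": 0, "az": 0},
    {"claw": 0, "tx": 0, "ty": 0.08, "tz": 0, "ax": 0, "ay": 0, "az": 0},
    {"claw": 0, "tx": 0, "ty": 0.08, "tz": 0, "ax": 0, "ay": 0, "az": 0},
  ],
)

```text
time: 45.98
eef_pos: [0.5739, -0.2148, 0.0196]
tcp_rot: [0.515, -0.486, 0.484, -0.515]
contact_force: [-2.8, 1.7, 7.3]
opening: -0.001
```

>>> play_rows(
  steps=[
    {"claw": 0, "tx": 0, "ty": 0.06, "tz": 0, "ax": 0, "ay": 0, "az": 0},
    {"claw": 0, "tx": 0, "ty": 0.12, "tz": 0, "ax": 0, "ay": 0, "az": 0},
    {"claw": 0, "tx": 0, "ty": 0.12, "tz": 0, "ax": 0, "ay": 0, "az": 0},
    {"claw": 0, "tx": 0, "ty": 0.12, "tz": 0, "ax": 0, "ay": 0, "az": 0},
    {"claw": 0, "tx": 0, "ty": 0.12, "tz": 0, "ax": 0, "ay": 0, "az": 0},
  ],
)

```text
time: 46.4
eef_pos: [0.574, -0.2148, 0.0195]
tcp_rot: [0.515, -0.486, 0.484, -0.515]
contact_force: [-5.4, 1.7, 12.3]
opening: 0.0
```

The key has stopped giving (z steady at 0.0195, 12 N) and was held. Rising.

>>> play_rows(
  steps=[
    {"claw": 0, "tx": 0, "ty": 0.12, "tz": 0, "ax": 0, "ay": 0, "az": 0},
    {"claw": 0, "tx": 0, "ty": -1, "tz": 0, "ax": 0, "ay": 0, "az": 0},
    {"claw": 0, "tx": 0, "ty": -4, "tz": 0, "ax": 0, "ay": 0, "az": 0},
    {"claw": 0, "tx": 0, "ty": -8, "tz": 0, "ax": 0, "ay": 0, "az": 0},
    {"claw": 0, "tx": 0, "ty": -12, "tz": 0, "ax": 0, "ay": 0, "az": 0},
    {"claw": 0, "tx": -4, "ty": -16, "tz": 0, "ax": 0, "ay": 0, "az": 0},
    {"claw": 0, "tx": -8, "ty": -20, "tz": 0, "ax": 0, "ay": 0, "az": 0},
    {"claw": 0, "tx": -10, "ty": -22, "tz": 0, "ax": 0, "ay": 0, "az": 0},
    {"claw": 0, "tx": -10, "ty": -22, "tz": 0, "ax": 0, "ay": 0, "az": 0},
    {"claw": 0, "tx": -10, "ty": -22, "tz": 0, "ax": 0, "ay": 0, "az": 0},
    {"claw": 0, "tx": -10, "ty": -22, "tz": 0, "ax": 0, "ay": 0, "az": 0},
    {"claw": 0, "tx": -10, "ty": -22, "tz": 0, "ax": 0, "ay": 0, "az": 0},
  ],
)

```text
time: 47.4
eef_pos: [0.5674, -0.1159, 0.2349]
tcp_rot: [0.515, -0.487, 0.483, -0.514]
contact_force: [0.8, -0.4, -0.5]
opening: -0.007
```

```bash
python3 look.py 48 .030 .042 .036; python3 sty.py w48; python3 snap.py 48 side
```

```text
pos [ 0.5674 -0.1159  0.2349] yaw 3.37 tilt [-0.0023 -0.0048] t 47.4
[np.float64(658.8), np.float64(-203.8), np.float64(45.1), np.float64(65.2), np.float64(3.5), array([330., 241.])] 0.0355 c-tool [ 9.36 19.83  8.7 ]
[np.float64(652.9), np.float64(-132.8), np.float64(44.9), np.float64(43.9), np.float64(3.4), array([334., 183.])] 0.0354 c-tool [ 2.23 19.85  8.53]
[np.float64(652.2), np.float64(-80.7), np.float64(42.4), np.float64(43.0), np.float64(49.9), array([339., 134.])] 0.0351 c-tool [-2.97 19.86  8.76]
0.089 [470.9 -66.2] [23.9 22.5] 3.4 circ [471.  -66.3] 12.1 tool [-5.5  14.62 -9.25] [145. 114.]
0.045 [470.2 -66.8] [51.3 49.5] 3.5 circ [470.3 -66.8] 34.7 tool [-5.43 19.02 -9.3 ] [159. 110.]
t=47.5 pos [ 0.5673 -0.1162  0.2345] yaw 3.32 F [ 0.  -0.9 -0.1] open -0.00
  shift cm [-5.49 11.52 -9.46] turn [ 0.33 -0.08 -0.18]
```

View pics/w48.png

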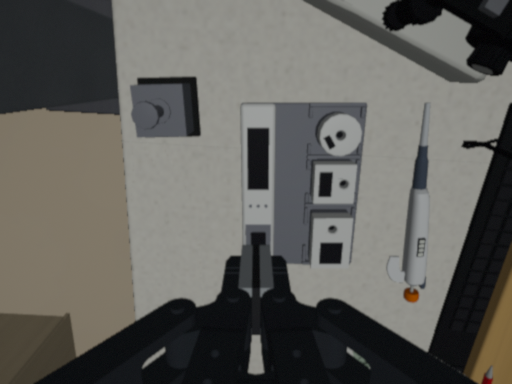

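View pics/side48.png

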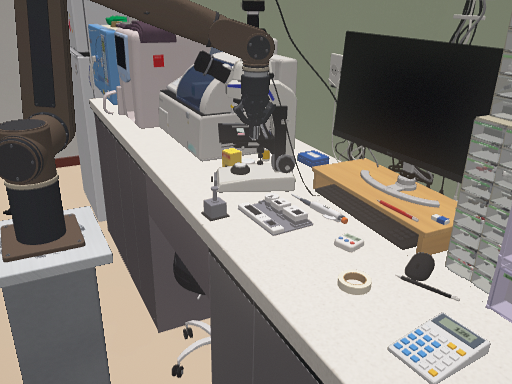

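The square now reads (652.9,-132.8), but it was at (655.6,-138) a few seconds ago, so it was probably knocked. I'll take a second reading.

>>> play_rows(
  steps=[
    {"claw": 0, "tx": -1, "ty": 5, "tz": 7, "ax": 0, "ay": 0, "az": 0},
    {"claw": 0, "tx": -1, "ty": 6, "tz": 8.5, "ax": 0, "ay": 0, "az": 0},
    {"claw": 0, "tx": -1, "ty": 6, "tz": 8.5, "ax": 0, "ay": 0, "az": 0},
    {"claw": 0, "tx": -1, "ty": 6, "tz": 8.5, "ax": 0, "ay": 0, "az": 0},
    {"claw": 0, "tx": -1, "ty": 6, "tz": 8.5, "ax": 0, "ay": 0, "az": 0},
    {"claw": 0, "tx": -1, "ty": 6, "tz": 8.5, "ax": 0, "ay": 0, "az": 0},
    {"claw": 0, "tx": -1, "ty": 6, "tz": 8.5, "ax": 0, "ay": 0, "az": 0},
  ],
)

```text
time: 48.13
eef_pos: [0.6523, -0.1009, 0.1785]
tcp_rot: [-0.514, 0.485, -0.485, 0.515]
contact_force: [-0.7, -0.0, 0.6]
opening: -0.0
```

```bash
python3 look.py 49 .030 .042 .036; python3 - <<'E'
from h import *
img,d,K,Rc,c=load("wrist49"); P=cloud(d,K,Rc,c)
for nm,x,y in(("round",.6523,-.0807),("square",.6530,-.1330),("obl",.6590,-.2038)):
    m=(abs(P[...,0]-x)<.017)&(abs(P[...,1]-y)<.017)&(P[...,2]>.0325)&(P[...,2]<.042); q=P[m]; A=np.c_[q[:,:2]-q[:,:2].mean(0),np.ones(len(q))]; r=np.linalg.lstsq(A,q[:,2],rcond=None)[0]; print(nm,len(q),"tilt",r[:2].round(3),"z",r[2].round(4))
a=np.radians(3.4); ex=np.array([np.cos(a),np.sin(a)]); ey=np.array([-ex[1],ex[0]]); h=P[...,2]
m=(h>.0095)&(h<.0142)&(abs(P[...,0]-.65)<.06)&(abs(P[...,1]+.15)<.12); v,u=np.nonzero(m); W=ray(K,Rc,c,np.c_[u,v],.012)[:,:2]*1000
print([(b,int(n)) for b,n in zip(range(600,720),np.histogram(W@ex,np.arange(600,720))[0]) if n>35]);print([(b,int(n)) for b,n in zip(range(-300,0),np.histogram(W@ey,np.arange(-300,0))[0]) if n>25])
cv2.imwrite('pics/w49z.png',cv2.resize(img[60:310,180:360],None,fx=2.4,fy=2.4,interpolation=2))
E
```

```text
pos [ 0.6523 -0.1009  0.1785] yaw 3.36 tilt [-0.0008 -0.0003] t 48.1
[np.float64(653.6), np.float64(-132.7), np.float64(43.9), np.float64(45.0), np.float64(3.3), array([253., 210.])] 0.0354 c-tool [ 3.2  14.25 -0.05]
[np.float64(653.0), np.float64(-80.3), np.float64(42.2), np.float64(42.7), np.float64(3.3), array([256., 155.])] 0.0352 c-tool [-2.03 14.25  0.19]
round 1341 tilt [-0.004 -0.006] z 0.0356
square 1175 tilt [-0.021 -0.002] z 0.0358
obl 0 tilt [0. 0.] z 0.0
[(617, 60), (618, 82), (619, 80), (620, 70), (673, 81), (674, 85), (675, 81), (676, 65)]
[(-213, 50), (-212, 49), (-207, 57), (-151, 51), (-150, 59), (-149, 61), (-148, 49), (-147, 44), (-146, 35), (-93, 116), (-92, 65), (-91, 65), (-90, 65)]<stdin>:4: RuntimeWarning: Mean of empty slice.
  ret = um.true_divide(
```

View pics/w49z.png

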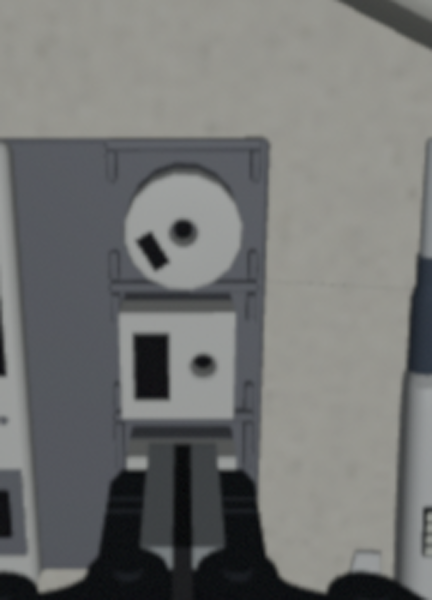

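```bash
python3 - <<'E'
from h import *
for i in range(3):
    img,d,K,Rc,c=cam("wrist"); P=cloud(d,K,Rc,c)
    for nm,x,y in(("round",.6523,-.0807),("square",.6530,-.1330)):
        m=(abs(P[...,0]-x)<.019)&(abs(P[...,1]-y)<.019)&(P[...,2]>.0325)&(P[...,2]<.042); q=P[m]; A=np.c_[q[:,:2]-q[:,:2].mean(0),np.ones(len(q))]
        for _ in range(3):
            r=np.linalg.lstsq(A,q[:,2],rcond=None)[0]; k=abs(A@r-q[:,2])<.0015; A,q=A[k],q[k]
        print(nm,len(q),"tilt",r[:2].round(4),"z",r[2].round(4))
for n in("side0","side48"):
    D=load(n);P=cloud(*D[1:])
    for k,u,v in(("timer",349,241),("tape",344,283),("carton",230,157)): print(n,k,P[v,u].round(3))
d=cv2.absdiff(load("side0")[0],load("side48")[0]).max(2)
for k,(x0,y0,x1,y1) in dict(timer=(330,230,368,255),tape=(335,268,375,297),carton=(220,147,246,170)).items(): print(k,"changed px",int((d[y0:y1,x0:x1]>40).sum()))
E
```

```text
round 1503 tilt [-0.0025 -0.0029] z 0.0356
square 1421 tilt [-0.0097 -0.0008] z 0.0357
round 1511 tilt [-0.0038 -0.0017] z 0.0356
square 1429 tilt [-0.0088 -0.0018] z 0.0358
round 1512 tilt [-0.0067 -0.0021] z 0.0356
square 1425 tilt [-0.0089 -0.0013] z 0.0358
side0 timer [ 0.708 -0.396  0.018]
side0 tape [ 0.578 -0.546  0.018]
side0 carton [0.664 0.247 0.054]
side48 timer [ 0.707 -0.397  0.019]
side48 tape [ 0.578 -0.547  0.019]
side48 carton [0.66  0.239 0.058]
timer changed px 0
tape changed px 0
carton changed px 0
```

The square lies flat (tilt about 0.01, same height as the round) and at rest, 6 mm from the bay centre against the 10 mm limit. A re-grasp would add more risk than it removes, so I'll leave it and hand in.

```bash
python3 -c "
from h import *
print(ctrl.sign_off())"
```

```text
the job is handed in; nothing more can be done
None
```

I handed the job in at about 48 s. No verdict was reported, but by my own checks every step was done.

- **Docking:** all three loggers were on the worktop. I set each in its own bay and measured each within about 2 mm of the bay centre.
- **Buttons:** I pressed them with the stylus from left to right until they bottomed, at about 6, 6 and 7 N, each held at least 0.2 s.
- **Stylus:** it hangs back in its stand, and the head measured within about 1 mm of where it started.
- **Key:** I pressed it with shut fingertips until it stopped giving, at about 12 N, and held it.
- **Bystanders:** the side view showed no change in the timer, tape or carton.

**What disagreed or went off plan:**
- **Square logger shifted:** after the key press it sat about 6 mm from its bay centre, against the 10 mm limit. The arm had not touched it, so I took this to be the announced knock. It was flat (tilt about 0.01 rad), on the floor and at rest, so I left it there.
- **Stylus grip:** it was held by its 24 mm head, because the fingers would not close onto the 12 mm neck from above.
- **Camera offset:** the wrist camera read about 1.5 mm off along the jaw direction, which I allowed for. Side and scene camera positions differed from the wrist's by up to about 10 mm, so I worked from the wrist camera.

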